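# Clear the worktable after an extraction run and start the UV lamp

## Robot

A 6-joint arm with a two-finger parallel gripper is mounted at the origin on the work surface. World frame = base frame: x ahead of the robot, y to its left, z up, the work surface at z = 0. Lengths are in mm, angles in rad, forces in N, time in s.
With the tool pointing down it reaches from about 350 to 875 mm from the base axis. Payload 4.2 kg.
Tool frame: the origin (TCP) lies on the centre line of the jaws, within the pads' length; the fingertips stand 14 mm ahead of it and the grasp point (between the pads) lies 5 mm behind it (tcp_to_tips is the distance from the TCP to the fingertips, in mm); z points along the fingers, y is the direction in which the jaws open and shut (so a half turn about z gives the same grasp; the last joint's range is limited). The gripper opens to 85 mm and grips with 20 to 120 N. Pads are 22 mm wide; open, the fingers measure 114 mm over their backs; the gripper's body (76 mm by 85 mm) begins 54 mm behind the grasp point. The pads swing forward as they close: fully open they stand 13 mm farther back than shut.
Start: joints at [-1.073, 0.385, 0.008, 0, -1.194, -0.259], TCP at [147.853, -607.239, 245.312] pointing down, gripper open.
Joint ranges: [-3.14, 3.14], [-1.21, 2.06], [-1.07, 1.41], [-3.16, 2.05], [-2.99, -0.16], [-3.1, 3.1]. Speed limits (rad/s): [2.79, 2.79, 3.14, 3.14, 3.14, 3.14].

## Interface

Orientations are given as a unit quaternion [x, y, z, w].
In Python, from bench import read_state, get_image, job_done, tcp_to_tips gives the robot as it stands. The module is installed in compiled form; this text tells all that it offers.
- The arm moves only by the tool play_rows, never from a script. Its argument "targets" is a list of rows, each an object of numbers: "gripper": the gripper's target within -1 to 1 (shut at 1, half-way at 0, fully open at -1); "tx", "ty", "tz": the shift along the tool's x, y, z scaled (see below); "spin": the turn about the tool's z scaled (see below). A call has 1 to 12 rows; each row is the pose to reach, as a shift and turn from the pose commanded when the call began, along the tool's axes at that moment; what a row does not reach only later rows make up. The controller multiplies each number of a shift by 0.25 m and each number of a turn by pi/4 rad. A row lasts 1/8 s, in which the tool goes at most 62.5 mm and 10.7 degrees, less where a joint would pass 70% of its speed; a pose out of reach is approached as far as the arm can. A call with a number of a shift or a turn outside -1 to 1 is refused whole. A call with a gripper value outside its range is refused whole. The fingers move at their own pace and stop on an object; the grip force is fixed at half the most. Time passes only in rows, so rows that repeat a pose let the fingers close. It gives the time, the measured TCP pose, the force and the opening at its end, in the units of the state.
- read_state(): the state, without advancing time (a new reading comes with each control period).
- get_image(name): name is "scene" or "top"; returns a dict with "frame" (480x640x3 uint8, red, green, blue), "depth" (480x640 float32, mm along the optical axis (not along the pixel's ray), 0 where there is no reading), "mtx" (3x3 intrinsics, pixels), "k1" (the pictures are not rectified: a ray, as slopes to the right and down, at radius r is drawn at 1 + k1 r^2 times it, then the intrinsics apply), "world_to_cam" (4x4, takes a point from world to camera coordinates). Camera axes: x right, y up, looking along -z (the intrinsics and any distortion apply to the point x, -y, -z); pixel columns grow to the right and rows downward; lengths in mm; the calibration is good to about 2 mm. A picture is of the moment at which its call begins.
- job_done(): hands the job in, once; it reports no verdict.
The state is a dict: "clock": time; "joints": joint angles; "joint_vel": joint speeds; "joint_efforts": joint torques, N m; "position": TCP position; "ee_rot": TCP orientation; "contact_force": force on the tool from outside, world axes, zero at the start; "wrist_torque": the same for the moment, N m; "gripper_width": finger opening in mm.
Only numpy, scipy, OpenCV 4.12 (cv2) and the standard library are available. Lean on these libraries where they do the work, as an engineer would, in place of code of your own. Each camera call takes 0.05 s, during which the arm holds its last target.

## Task

Clear up after the extraction run: nest all the reagent cups in size order, each standing upright inside the next larger one, and stand every cartridge upright on a short end on the floor of the drying tray, free of the lip. Once all of that is in place, press the start button of the ultraviolet lamp fully down, and leave the bottle, tip box and jar alone.

Things in the scene. Friction and masses are not known exactly. Their poses are not given: they have to be found in the camera images.
- cart0: flat grey cartridge, a solid closed slab 90 x 64 x 24 mm (x, y, z) with a dark panel of four white bars on one broad face; starts lying flat, that face up, on the work surface. Origin: its centre; x along the 90 mm length, y along the 64 mm width, z through the thickness. Both short ends are alike. About 90 g. One of the four may be absent.
- cart1: flat grey cartridge, a solid closed slab 90 x 64 x 24 mm (x, y, z) with a dark panel of four white bars on one broad face; starts lying flat, that face up, on the work surface. Origin: its centre; x along the 90 mm length, y along the 64 mm width, z through the thickness. Both short ends are alike. About 90 g. One of the four may be absent.
- cart2: flat grey cartridge, a solid closed slab 90 x 64 x 24 mm (x, y, z) with a dark panel of four white bars on one broad face; starts lying flat, that face up, on the work surface. Origin: its centre; x along the 90 mm length, y along the 64 mm width, z through the thickness. Both short ends are alike. About 90 g. One of the four may be absent.
- cart3: flat grey cartridge, a solid closed slab 90 x 64 x 24 mm (x, y, z) with a dark panel of four white bars on one broad face; starts lying flat, that face up, on the work surface. Origin: its centre; x along the 90 mm length, y along the 64 mm width, z through the thickness. Both short ends are alike. About 90 g. One of the four may be absent.
- cup_a: white plastic reagent cup, the largest, always present: straight round cup, outside diameter 84 mm, height 55 mm, wall 3 mm, solid base 16 mm thick; starts standing open side up. Origin: centre of its underside; z up through its mouth. It need not be moved. A cup standing on the inner floor of a larger one has its underside 16 mm above that one's, so its rim stands 16 mm proud.
- cup_b: white plastic reagent cup, second largest, may be absent: straight round cup, outside diameter 66 mm, height 55 mm, wall 3 mm, solid base 16 mm thick; starts standing open side up. Origin: centre of its underside; z up through its mouth.
- cup_c: white plastic reagent cup, third, may be absent: straight round cup, outside diameter 50 mm, height 55 mm, wall 3 mm, solid base 16 mm thick; starts standing open side up. Origin: centre of its underside; z up through its mouth.
- cup_d: white plastic reagent cup, smallest, may be absent: straight round cup, outside diameter 36 mm, height 55 mm, wall 3 mm, solid base 16 mm thick; starts standing open side up. Origin: centre of its underside; z up through its mouth.
- tray: shallow steel drying tray fixed to the work surface, 256 x 126 mm outside (x, y), flat floor 248 x 118 mm whose top is 4 mm above the work surface, lip 4 mm thick and 12 mm high above the work surface. Origin: centre of its underside; x along the length, which runs roughly across in front of the robot.
- start_top (a point): centre of the top face of the round white start button (28 mm across) on the ultraviolet lamp's grey control box (90 x 110 x 50 mm, fixed to the work surface); pressed straight down
- start (a joint): travel of the start button: 0 up, 0.006 m fully down; springs back; fully down takes about 5 N
- reagent: clear bottle 64 mm across, 150 mm tall, a bystander to be left alone. Origin: centre of its underside.
- tipbox: blue tip box with clear lid, 85 x 120 x 68 mm, a bystander to be left alone. Origin: centre of its underside.
- jar: amber jar 70 mm across, 80 mm tall, a bystander to be left alone. Origin: centre of its underside.
There are look-alikes about, which are no part of the job. What is shaped like the cup_c but blue is not meant.

How it is judged (in metres and radians):
On the way, in this order (a step that is already met when the one before it is completed fails the run):
1. all cups nested in size order and all cartridges upright in the tray ((angle between cart0's own x axis and vertical below 0.1 rad or angle between cart0's own x axis and vertical above 3.0416 rad) and height (world z) of cart0 between 0.044 and 0.054 m and x of cart0 in the frame of tray between -0.122 and 0.122 m and y of cart0 in the frame of tray between -0.05 and 0.05 m and linear speed of each of cart0, cart1, cart2, cart3, cup_a, cup_b, cup_c, cup_d below 0.02 m/s and (angle between cart1's own x axis and vertical below 0.1 rad or angle between cart1's own x axis and vertical above 3.0416 rad) and height (world z) of cart1 between 0.044 and 0.054 m and x of cart1 in the frame of tray between -0.122 and 0.122 m and y of cart1 in the frame of tray between -0.05 and 0.05 m and (angle between cart2's own x axis and vertical below 0.1 rad or angle between cart2's own x axis and vertical above 3.0416 rad) and height (world z) of cart2 between 0.044 and 0.054 m and x of cart2 in the frame of tray between -0.122 and 0.122 m and y of cart2 in the frame of tray between -0.05 and 0.05 m and (angle between cart3's own x axis and vertical below 0.1 rad or angle between cart3's own x axis and vertical above 3.0416 rad) and height (world z) of cart3 between 0.044 and 0.054 m and x of cart3 in the frame of tray between -0.122 and 0.122 m and y of cart3 in the frame of tray between -0.05 and 0.05 m and angle between each of cup_a, cup_b, cup_c, cup_d's own z axis and vertical below 0.1 rad and horizontal distance between each of cup_b, cup_c, cup_d and cup_a below 0.02 m and z of cup_b in the frame of cup_a between 0.012 and 0.022 m and z of cup_c in the frame of cup_a between 0.012 and 0.038 m and horizontal distance between each of cup_c, cup_d and cup_b below 0.02 m and z of cup_c in the frame of cup_b between 0.012 and 0.022 m and z of cup_d in the frame of cup_a between 0.012 and 0.054 m and z of cup_d in the frame of cup_b between 0.012 and 0.038 m and horizontal distance between cup_d and cup_c below 0.02 m and z of cup_d in the frame of cup_c between 0.012 and 0.022 m), for 0.3 s.
2. start button pressed down (at least 4.5 of 6 mm) (value of joint start above 0.0045 m), for 0.05 s.
At the end, for the whole second after the job is handed in: Each cartridge stands on a short end on the tray floor (within 0.1 rad of vertical, centre 44-54 mm high, within 122 mm along and 50 mm across of tray centre); each cup upright (0.1 rad), within 20 mm of the larger ones' axes, seated in the next larger to within 6 mm; all at rest (all of step 1); the robot touches nothing.
It fails at once if the reagent is moved more than 3 cm or tipped (distance of reagent from where it was at the start of the episode above 0.03 m or angle between reagent's own z axis and vertical above 0.4 rad).
It fails at once if the tipbox is moved more than 3 cm or tipped (distance of tipbox from where it was at the start of the episode above 0.03 m or angle between tipbox's own z axis and vertical above 0.4 rad).
It fails at once if the jar is moved more than 3 cm or tipped (distance of jar from where it was at the start of the episode above 0.03 m or angle between jar's own z axis and vertical above 0.4 rad).
Of cart0, cart1, cart2, cart3 only 3 to 4 are there at a start; the rules pass over those that are not, and their reading is None.
Of cup_b, cup_c, cup_d only 2 to 3 are there at a start; the rules pass over those that are not, and their reading is None.
At some moment in a run one of cup_a, cup_b, cup_c, cup_d may be knocked a few centimetres aside while the robot is not near it.
It also fails if it takes over 210 s, if anything falls off the work surface, if the arm or the gripper's body presses on something with over 40 N, if the wrist force passes 120 N, or if a joint passes its speed limit or range.

## Working session

There is one attempt and no reset: what is moved stays moved. The work goes in short steps, Python scripts to look and compute and a tool call to move; the robot and the scene stay as the last step left them, time stands still between calls to the robot, and variables do not carry over. Pictures are saved under pics/ and viewed, and the job is handed in when it is done.

Besides the shell and the picture viewer there is one more tool, called after "Call:" by a JSON object that holds its "fn" and its "kwargs". play_rows: Moves the arm, as the interface text tells. Its arguments: {"type":"object","properties":{"targets":{"type":"array","items":{"type":"object","properties":{"gripper":{"type":"number"},"tx":{"type":"number","minimum":-1,"maximum":1},"ty":{"type":"number","minimum":-1,"maximum":1},"tz":{"type":"number","minimum":-1,"maximum":1},"spin":{"type":"number","minimum":-1,"maximum":1}}}}},"required":["targets"]}

```bash
mkdir -p pics
cat > h.py <<'E'
import numpy as np, cv2
from bench import read_state, get_image, job_done, tcp_to_tips
def save(im,n): cv2.imwrite('pics/'+n+'.png', im['frame'][:,:,::-1])
def crop(im,n,x0,y0,x1,y1,s):
    c=im['frame'][y0:y1,x0:x1,::-1]; cv2.imwrite('pics/'+n+'.png', cv2.resize(c,None,fx=s,fy=s,interpolation=cv2.INTER_CUBIC))
def rays(im,uv):
    uv=np.asarray(uv,float).reshape(-1,2)
    p=cv2.undistortPoints(uv.reshape(-1,1,2),im['mtx'],np.array([im['k1'],0,0,0,0.])).reshape(-1,2)
    return p
def at_z(im,uv,z):
    p=rays(im,uv); T=im['world_to_cam']; R=T[:3,:3]; t=T[:3,3]
    o=-R.T@t; d=np.c_[p[:,0],-p[:,1],-np.ones(len(p))]@R
    s=(z-o[2])/d[:,2]
    return o+d*s[:,None]
def cloud(im):
    h,w=im['depth'].shape
    v,u=np.mgrid[0:h,0:w]; p=rays(im,np.c_[u.ravel(),v.ravel()])
    D=im['depth'].ravel(); c=np.c_[p[:,0]*D,-p[:,1]*D,-D]
    T=im['world_to_cam']; P=(c-T[:3,3])@T[:3,:3]
    P[D==0]=np.nan
    return P.reshape(h,w,3)
def proj(im,X):
    X=np.asarray(X,float).reshape(-1,3);T=im['world_to_cam']; c=X@T[:3,:3].T+T[:3,3]
    c=np.c_[c[:,0],-c[:,1],-c[:,2]]
    return cv2.projectPoints(c,np.zeros(3),np.zeros(3),im['mtx'],np.array([im['k1'],0,0,0,0.]))[0].reshape(-1,2)
E
python3 - <<'E'
from h import *
for n in('scene','top'):
    im=get_image(n); save(im,n+'0'); print(im['mtx'],im['k1'],im['world_to_cam'], (im['depth']>0).mean())
print(read_state(),tcp_to_tips)
E
```

```text
[[481.34517701   0.         313.81628132]
 [  0.         481.34517701 242.14885213]
 [  0.           0.           1.        ]] -0.02251855328758855 [[-6.99153005e-01  7.14757256e-01  1.75254062e-02  3.38091951e+02]
 [-4.99923591e-01 -5.06239447e-01  7.02707639e-01  2.90922637e+02]
 [ 5.11137436e-01  4.82538793e-01  7.11262845e-01 -1.51754048e+03]
 [ 0.00000000e+00  0.00000000e+00  0.00000000e+00  1.00000000e+00]] 0.9959895833333333
[[536.47880495   0.         315.76959858]
 [  0.         536.47880495 237.03097231]
 [  0.           0.           1.        ]] -0.08514382605858088 [[ 2.74412323e-02 -9.99470541e-01  1.74818830e-02  8.75805811e+01]
 [ 9.86467197e-01  2.99039388e-02  1.61208633e-01 -5.98995607e+02]
 [-1.61646057e-01  1.28215406e-02  9.86765504e-01 -1.07640131e+03]
 [ 0.00000000e+00  0.00000000e+00  0.00000000e+00  1.00000000e+00]] 0.9959635416666667
{'clock': 0.1, 'joints': array([-1.07337613e+00,  3.85496680e-01,  6.76107679e-03, -4.10416979e-04,
       -1.19396041e+00, -2.58630394e-01]), 'joint_vel': array([ 0.00032362, -0.00083293,  0.00344812,  0.00146768, -0.00048374,
        0.00125056]), 'joint_efforts': array([-7.71407449e-04, -3.93318844e+01,  1.88930833e+01,  4.19794813e+00,
       -2.53565406e-03, -1.35335092e-06]), 'position': array([ 147.74963346, -606.79134726,  244.32374203]), 'ee_rot': array([-1.19036226e-01,  9.92889439e-01,  9.53177967e-04, -1.73302600e-04]), 'contact_force': array([-0.28575044,  0.43323711,  0.52435028]), 'wrist_torque': array([0.09566669, 0.01202436, 0.0106469 ]), 'gripper_width': 85.4011015288598} 14.0
```

View pics/scene0.png

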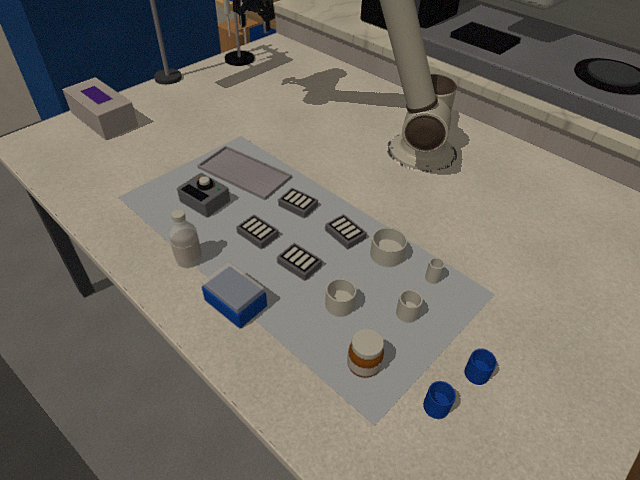

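View pics/top0.png

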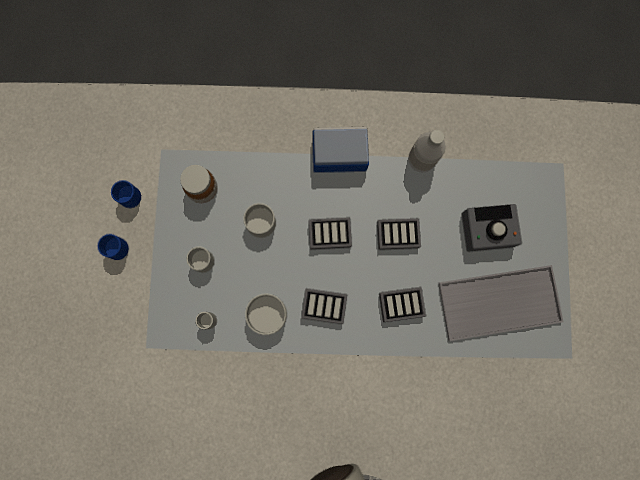

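```bash
cat > loc.py <<'E'
from h import *
def blobs(im,zlo,zhi,minpx=60):
    P=cloud(im); m=((P[...,2]>zlo)&(P[...,2]<zhi)&(P[...,0]>250)&(P[...,0]<950)).astype(np.uint8)
    n,l,s,c=cv2.connectedComponentsWithStats(m)
    return P,l,[(i,s[i],c[i]) for i in range(1,n) if s[i][4]>=minpx]
def cups(im):
    P=cloud(im); out=[]
    m=((P[...,2]>50)&(P[...,2]<60)).astype(np.uint8)
    n,l,s,c=cv2.connectedComponentsWithStats(m,connectivity=8)
    for i in range(1,n):
        if s[i][4]<25: continue
        q=P[l==i]; (cx,cy),r=cv2.minEnclosingCircle(q[:,:2].astype(np.float32))
        out.append((c[i].round(),round(cx,1),round(cy,1),round(2*r,1),q[:,2].max().round(1),im['frame'][l==i].mean(0).round()))
    return out
if __name__=='__main__':
    im=get_image('top')
    P,l,b=blobs(im,19,29,300)
    for i,s,c in b:
        q=P[l==i][:,:2].astype(np.float32); r=cv2.minAreaRect(q)
        print('slab',c.round(),s[4],np.round(r[0],1),np.round(r[1],1),round(r[2],1),np.nanmean(P[l==i][:,2]).round(1))
    for o in cups(im): print('cup',o)
    P,l,b=blobs(im,8.5,14,60)
    for i,s,c in b:
        q=P[l==i][:,:2].astype(np.float32); r=cv2.minAreaRect(q)
        print('lip?',c.round(),s[4],np.round(r[0],1),np.round(r[1],1),round(r[2],1))
    P=cloud(im)
    for u,v in((330,233),(500,305),(498,230),(497,212),(340,145),(350,350)): print(u,v,P[v,u].round(1))
E
python3 loc.py
```

```text
slab [330. 233.] 1188 [610.3  74.8] [64.2 90.1] 4.6 24.2
slab [399. 234.] 1187 [613.8 -74.3] [64.3 90.8] 2.6 24.2
slab [402. 304.] 1254 [462.9 -82.9] [64.2 90.9] 8.8 24.5
slab [324. 305.] 1277 [455.3  83.8] [90.1 64.2] 83.1 24.5
cup (array([421., 162.]), 772.2, -121.0, 51.4, np.float64(59.5), array([63., 59., 51.]))
cup (array([346., 164.]), 755.0, 45.8, 48.7, np.float64(59.6), array([30., 40., 59.]))
cup (array([203., 189.]), 705.3, 358.8, 68.5, np.float64(59.8), array([55., 32., 14.]))
cup (array([122., 191.]), 681.4, 519.6, 50.7, np.float64(59.0), array([25., 43., 82.]))
cup (array([258., 219.]), 631.1, 226.9, 66.9, np.float64(60.0), array([119., 115., 102.]))
cup (array([503., 213.]), 654.3, -289.6, 61.1, np.float64(54.9), array([28., 27., 26.]))
cup (array([483., 222.]), 629.4, -251.1, 89.8, np.float64(59.6), array([41., 40., 39.]))
cup (array([514., 211.]), 664.4, -319.0, 24.8, np.float64(53.0), array([80., 78., 76.]))
cup (array([514., 234.]), 617.1, -313.8, 53.8, np.float64(59.9), array([78., 73., 68.]))
cup (array([477., 240.]), 601.5, -239.0, 36.2, np.float64(57.5), array([70., 74., 67.]))
cup (array([109., 245.]), 564.2, 536.9, 52.9, np.float64(59.0), array([24., 42., 80.]))
cup (array([198., 257.]), 545.1, 347.0, 50.8, np.float64(59.5), array([129., 125., 112.]))
cup (array([266., 313.]), 434.5, 204.3, 84.3, np.float64(59.2), array([135., 131., 117.]))
cup (array([204., 320.]), 416.8, 328.3, 36.3, np.float64(59.3), array([137., 132., 117.]))
lip? [553. 282.] 94 [ 513.5 -421.3] [90.  20.6] 22.9
lip? [454. 333.] 78 [ 403.  -195.9] [63.5 32.3] 54.3
330 233 [610.   74.2  22.8]
500 305 [ 465.9 -299.5    5.1]
498 230 [ 618.4 -274.2   73.6]
497 212 [ 662.  -281.8   49.9]
340 145 [792.6  59.1  67.8]
350 350 [363.2  24.8  -1. ]
```

Run:
```python
from h import *
im=get_image('top'); crop(im,'tray',430,190,580,350,4)
```

```text
(no output)
```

View pics/tray.png

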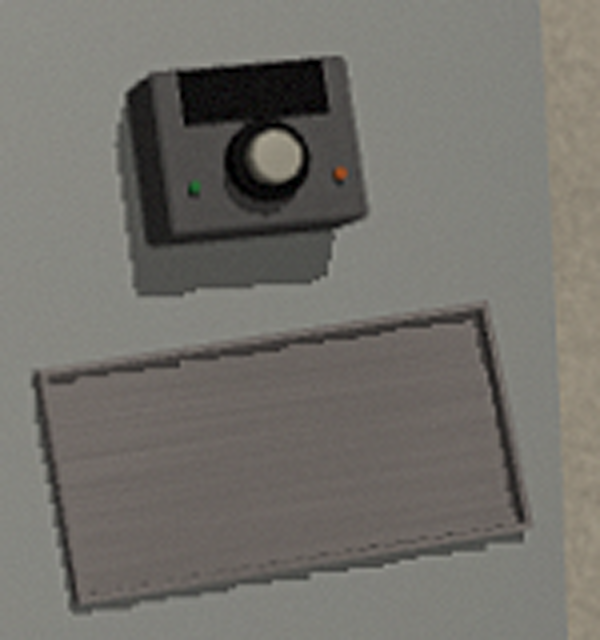

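Run:
```python
from h import *
im=get_image('top')
c=np.array([(36,371),(486,303),(527,527),(73,607)])/4+[430,190]-0.4
X=at_z(im,c,12)[:,:2]; print(X.round(1)); r=cv2.minAreaRect(X.astype(np.float32)); print(r, X.mean(0))
for a,b in((0,1),(1,2),(2,3),(3,0)):
    d=X[b]-X[a]; print(np.hypot(*d),np.degrees(np.arctan2(d[1],d[0])))
print(at_z(im,np.array([(276,155)])/4+[430,190]-.4,75))
P=cloud(im); 
for v in range(224,236,2): print([P[v,u].round(0).tolist() for u in range(488,508,4)])
```

```text
[[ 511.3 -162.8]
 [ 554.7 -414.8]
 [ 432.9 -433.5]
 [ 386.2 -182.1]]
((470.46844482421875, -298.4463195800781), (126.48912811279297, 257.84625244140625), 9.77838134765625) [ 471.27126802 -298.29786603]
255.7111420310797 -80.22162280427133
123.24279888848926 -171.23270542587596
255.692395177498 100.51014207443832
126.50716846225933 8.811324817876256
[[ 621.63028657 -275.10812704   75.        ]]
[[633.0, -258.0, 59.0], [633.0, -266.0, 62.0], [632.0, -272.0, 69.0], [632.0, -280.0, 70.0], [634.0, -293.0, 59.0]]
[[629.0, -258.0, 58.0], [629.0, -266.0, 62.0], [627.0, -271.0, 71.0], [627.0, -279.0, 72.0], [630.0, -292.0, 60.0]]
[[624.0, -258.0, 60.0], [624.0, -265.0, 63.0], [623.0, -272.0, 69.0], [623.0, -279.0, 71.0], [623.0, -288.0, 71.0]]
[[620.0, -258.0, 60.0], [619.0, -264.0, 67.0], [618.0, -270.0, 73.0], [619.0, -279.0, 73.0], [619.0, -288.0, 70.0]]
[[615.0, -256.0, 63.0], [616.0, -266.0, 61.0], [615.0, -271.0, 71.0], [615.0, -279.0, 71.0], [615.0, -287.0, 74.0]]
[[612.0, -258.0, 59.0], [612.0, -266.0, 58.0], [610.0, -270.0, 71.0], [611.0, -280.0, 70.0], [612.0, -291.0, 63.0]]
```

```bash
cat > mv.py <<'E'
import sys
from h import *
from scipy.spatial.transform import Rotation as Ro
# usage: mv.py x,y,z,phi [more]   '-' keeps the current
s=read_state(); R=Ro.from_quat(s['ee_rot']).as_matrix(); p=s['position']
phi0=np.degrees(np.arctan2(R[1,1],R[0,1]))
print('t%.2f pos'%s['clock'],p.round(1),'phi %.1f'%phi0,'w %.1f'%s['gripper_width'],'F',s['contact_force'].round(1),'tilt %.2f'%np.degrees(np.arccos(-R[2,2])),'j6 %.2f'%s['joints'][5])
for a in sys.argv[1:]:
    t=a.split(','); cur=[*p,phi0]
    t=np.array([cur[i] if v=='-' else float(v) for i,v in enumerate(t)])
    d=R.T@(t[:3]-p)/250; dphi=(t[3]-phi0+180)%360-180
    print(a,'-> tx %.3f ty %.3f tz %.3f spin %.3f (max rows %.1f lin, %.1f rot)'%(*d,-dphi/45,np.linalg.norm(d)*4,abs(dphi)/10.7))
E
python3 mv.py 148,-500,250,145 400,-200,200,-171 431,-117,100,188.8
python3 - <<'E'
import numpy as np
for c,a in(((610.3,74.8),4.6),((613.8,-74.3),2.6),((462.9,-82.9),8.8),((455.3,83.8),-6.9)):
    d=np.array([-np.sin(np.radians(a)),np.cos(np.radians(a))]); print(c,a,'end+',(c+32*d).round(1),'end-',(c-32*d).round(1))
E
```

```text
t0.25 pos [ 147.8 -607.   244.8] phi 103.7 w 85.2 F [ 0.1  1.5 -0.8] tilt 0.06 j6 -0.26
148,-500,250,145 -> tx -0.102 ty 0.416 tz -0.020 spin -0.918 (max rows 1.7 lin, 3.9 rot)
400,-200,200,-171 -> tx -1.365 ty 1.343 tz 0.180 spin -1.896 (max rows 7.7 lin, 8.0 rot)
431,-117,100,188.8 -> tx -1.564 ty 1.636 tz 0.581 spin -1.892 (max rows 9.3 lin, 8.0 rot)
(610.3, 74.8) 4.6 end+ [607.7 106.7] end- [612.9  42.9]
(613.8, -74.3) 2.6 end+ [612.3 -42.3] end- [ 615.3 -106.3]
(462.9, -82.9) 8.8 end+ [458.  -51.3] end- [ 467.8 -114.5]
(455.3, 83.8) -6.9 end+ [459.1 115.6] end- [451.5  52. ]
```

Call:
{"fn": "play_rows", "kwargs": {"targets": [{"tx": -0.3, "ty": 0.3, "tz": 0, "spin": -0.5, "gripper": -1}, {"tx": -0.8, "ty": 0.8, "tz": 0, "spin": -0.95, "gripper": -1}, {"tx": -0.8, "ty": 0.8, "tz": 0, "spin": -0.95, "gripper": -1}, {"tx": -0.8, "ty": 0.8, "tz": 0, "spin": -0.95, "gripper": -1}, {"tx": -0.8, "ty": 0.8, "tz": 0, "spin": -0.95, "gripper": -1}, {"tx": -0.8, "ty": 0.8, "tz": 0, "spin": -0.95, "gripper": -1}, {"tx": -0.8, "ty": 0.8, "tz": 0, "spin": -0.95, "gripper": -1}]}}

```text
clock: 1.12
position: [294.9, -365.8, 245.4]
ee_rot: [-0.473, 0.881, -0.0, -0.0]
contact_force: [0.3, 0.6, 0.5]
gripper_width: 85.2
```

```bash
python3 mv.py 458,-51,100,188.8 468,-114.5,100,188.8
```

```text
t1.12 pos [ 294.9 -365.8  245.4] phi 146.4 w 85.2 F [0.3 0.6 0.5] tilt 0.01 j6 -0.04
458,-51,100,188.8 -> tx -1.410 ty 0.152 tz 0.581 spin -0.941 (max rows 6.1 lin, 4.0 rot)
468,-114.5,100,188.8 -> tx -1.221 ty -0.021 tz 0.581 spin -0.941 (max rows 5.4 lin, 4.0 rot)
```

Call:
{"fn": "play_rows", "kwargs": {"targets": [{"tx": -0.25, "ty": 0.03, "tz": 0, "spin": -0.3, "gripper": -1}, {"tx": -0.5, "ty": 0.06, "tz": 0.1, "spin": -0.6, "gripper": -1}, {"tx": -0.75, "ty": 0.08, "tz": 0.2, "spin": -0.94, "gripper": -1}, {"tx": -1, "ty": 0.11, "tz": 0.4, "spin": -0.94, "gripper": -1}, {"tx": -1, "ty": 0.11, "tz": 0.4, "spin": -0.94, "gripper": -1}, {"tx": -1, "ty": 0.11, "tz": 0.4, "spin": -0.94, "gripper": -1}]}}

```text
clock: 1.88
position: [410.0, -142.0, 144.0]
ee_rot: [0.759, -0.651, -0.001, 0.001]
contact_force: [-0.4, -1.6, -1.1]
gripper_width: 85.3
```

```bash
python3 mv.py 458,-51,60,188.8 458,-51,17,188.8
```

```text
t1.88 pos [ 410. -142.  144.] phi -171.2 w 85.3 F [-0.4 -1.6 -1.1] tilt 0.20 j6 0.11
458,-51,60,188.8 -> tx -0.330 ty -0.246 tz 0.335 spin -0.000 (max rows 2.1 lin, 0.0 rot)
458,-51,17,188.8 -> tx -0.330 ty -0.247 tz 0.507 spin -0.000 (max rows 2.6 lin, 0.0 rot)
```

Call:
{"fn": "play_rows", "kwargs": {"targets": [{"tx": -0.2, "ty": -0.15, "tz": 0.1, "gripper": -1}, {"tx": -0.33, "ty": -0.246, "tz": 0.25, "gripper": -1}, {"tx": -0.33, "ty": -0.246, "tz": 0.38, "gripper": -1}, {"tx": -0.33, "ty": -0.246, "tz": 0.45, "gripper": -1}, {"tx": -0.33, "ty": -0.246, "tz": 0.505, "gripper": -1}, {"tx": -0.33, "ty": -0.246, "tz": 0.505, "gripper": -1}, {"tx": -0.33, "ty": -0.246, "tz": 0.505, "gripper": 1}, {"tx": -0.33, "ty": -0.246, "tz": 0.505, "gripper": 1}, {"tx": -0.33, "ty": -0.246, "tz": 0.505, "gripper": 1}, {"tx": -0.33, "ty": -0.246, "tz": 0.505, "gripper": 1}, {"tx": -0.33, "ty": -0.246, "tz": 0.505, "gripper": 1}]}}

```text
invalid input
```

```bash
python3 mv.py -,-,130,- ; python3 -c "
from h import *
im=get_image('scene'); crop(im,'g1',250,140,450,290,4)"
```

```text
t1.88 pos [ 410. -142.  144.] phi -171.2 w 85.3 F [-0.4 -1.6 -1.1] tilt 0.20 j6 0.11
-,-,130,- -> tx 0.000 ty -0.000 tz 0.056 spin -0.000 (max rows 0.2 lin, 0.0 rot)
```

View pics/g1.png

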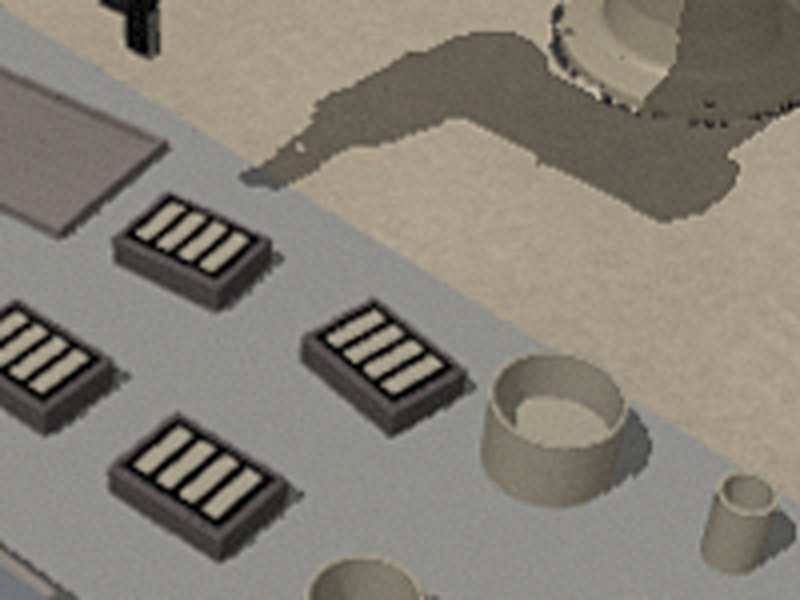

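```bash
python3 -c "
from h import *
im=get_image('scene'); save(im,'s1');print(read_state()['clock'])"
```

```text
1.975
```

View pics/s1.png

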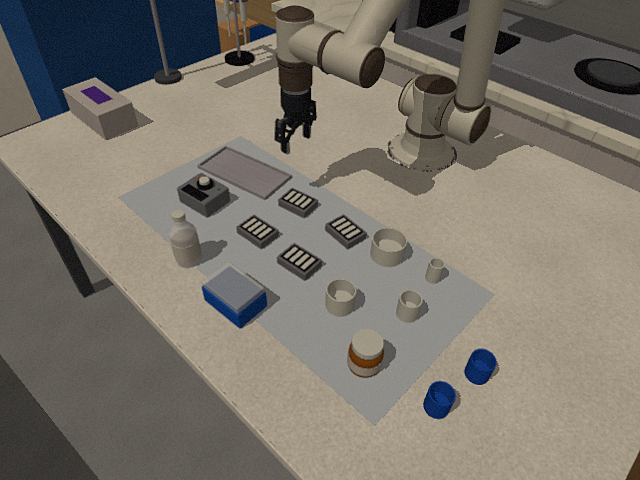

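Call:
{"fn": "play_rows", "kwargs": {"targets": [{"tx": -0.2, "ty": -0.15, "tz": 0.1, "spin": 0, "gripper": -1}, {"tx": -0.33, "ty": -0.246, "tz": 0.25, "spin": 0, "gripper": -1}, {"tx": -0.33, "ty": -0.246, "tz": 0.38, "spin": 0, "gripper": -1}, {"tx": -0.33, "ty": -0.246, "tz": 0.45, "spin": 0, "gripper": -1}, {"tx": -0.33, "ty": -0.246, "tz": 0.505, "spin": 0, "gripper": -1}, {"tx": -0.33, "ty": -0.246, "tz": 0.505, "spin": 0, "gripper": -1}, {"tx": -0.33, "ty": -0.246, "tz": 0.505, "spin": 0, "gripper": 1}, {"tx": -0.33, "ty": -0.246, "tz": 0.505, "spin": 0, "gripper": 1}, {"tx": -0.33, "ty": -0.246, "tz": 0.505, "spin": 0, "gripper": 1}, {"tx": -0.33, "ty": -0.246, "tz": 0.505, "spin": 0, "gripper": 1}, {"tx": -0.33, "ty": -0.246, "tz": 0.505, "spin": 0, "gripper": 1}]}}

```text
clock: 3.35
position: [459.3, -51.3, 20.4]
ee_rot: [0.759, -0.651, 0.001, -0.001]
contact_force: [-0.3, -1.7, 5.9]
gripper_width: 62.3
```

```bash
python3 mv.py -,-,130,- ; python3 -c "
from h import *
im=get_image('scene'); crop(im,'g2',250,140,450,290,4)"
```

```text
t3.35 pos [459.3 -51.3  20.4] phi -171.2 w 62.3 F [-0.3 -1.7  5.9] tilt 0.13 j6 -0.09
-,-,130,- -> tx 0.000 ty -0.001 tz -0.438 spin -0.000 (max rows 1.8 lin, 0.0 rot)
```

View pics/g2.png

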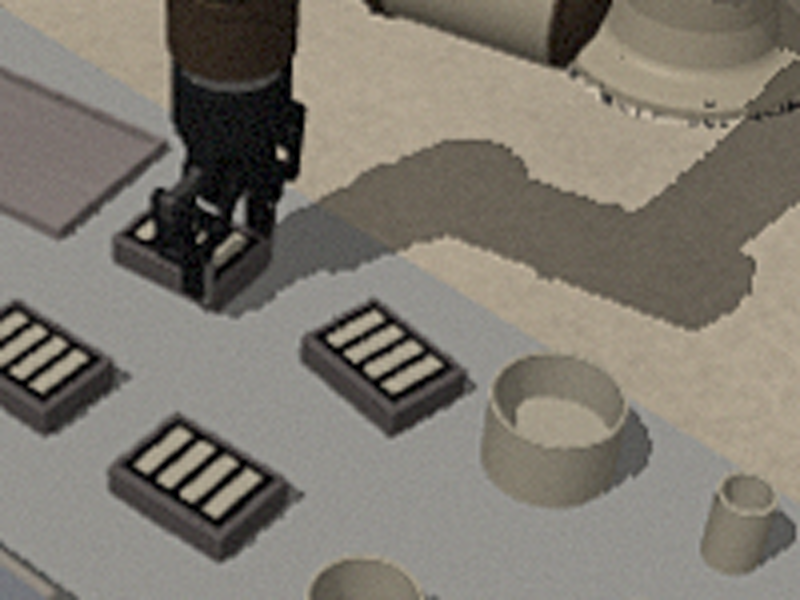

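Call:
{"fn": "play_rows", "kwargs": {"targets": [{"tx": 0, "ty": 0, "tz": -0.1, "spin": 0, "gripper": 1}, {"tx": 0, "ty": 0, "tz": -0.3, "spin": 0, "gripper": 1}, {"tx": 0, "ty": 0, "tz": -0.44, "spin": 0, "gripper": 1}, {"tx": 0, "ty": 0, "tz": -0.44, "spin": 0, "gripper": 1}, {"tx": 0, "ty": 0, "tz": -0.44, "spin": 0, "gripper": 1}, {"tx": 0, "ty": 0, "tz": -0.44, "spin": 0, "gripper": 1}]}}

```text
clock: 4.15
position: [457.5, -51.4, 128.0]
ee_rot: [0.759, -0.651, -0.001, 0.001]
contact_force: [-0.1, 0.3, -0.7]
gripper_width: 62.3
```

```bash
python3 mv.py ; python3 -c "
from h import *
im=get_image('scene'); crop(im,'g3',250,100,450,250,4)"
```

```text
t4.15 pos [457.5 -51.4 128. ] phi -171.3 w 62.3 F [-0.1  0.3 -0.7] tilt 0.15 j6 -0.09
```

View pics/g3.png

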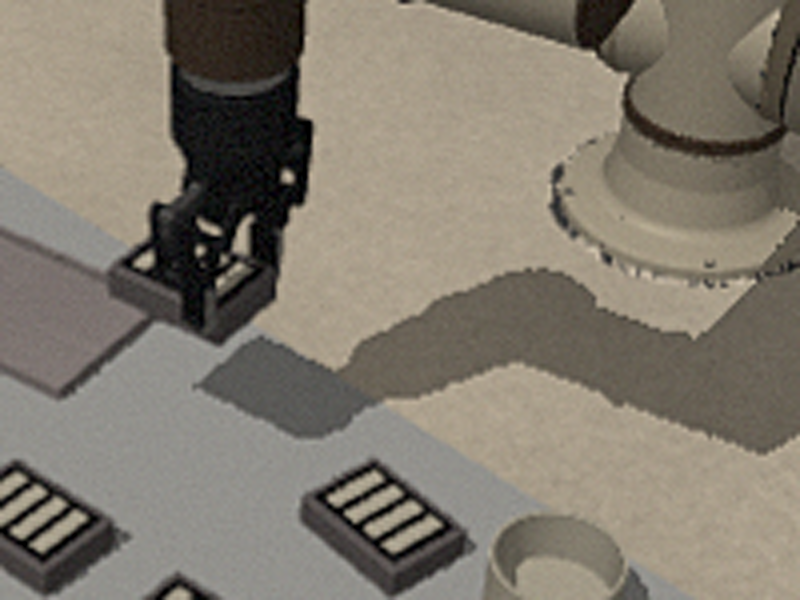

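Run:
```python
from h import *
im=get_image('top'); crop(im,'box',440,190,540,270,7)
c=np.array([(155,75),(345,57),(367,213),(175,235)])/4+[430,190]-.4
X=at_z(im,c,50)[:,:2]; print(X.round(1),X.mean(0))
for a,b in((0,1),(1,2),(2,3),(3,0)):
    d=X[b]-X[a]; print(np.hypot(*d),np.degrees(np.arctan2(d[1],d[0])))
im=get_image('scene'); P=cloud(im)
u,v=190,198
crop(im,'box2',170,160,310,270,5)
```

```text
[[ 667.8 -219.3]
 [ 681.3 -324.1]
 [ 596.6 -333.1]
 [ 581.7 -228.4]] [ 631.86371886 -276.2164625 ]
105.63386072495297 -82.64275411184677
85.23540059266453 -173.89203180538522
105.8246687079352 98.0596720767338
86.53655772453185 6.005655977337241
```

View pics/box.png

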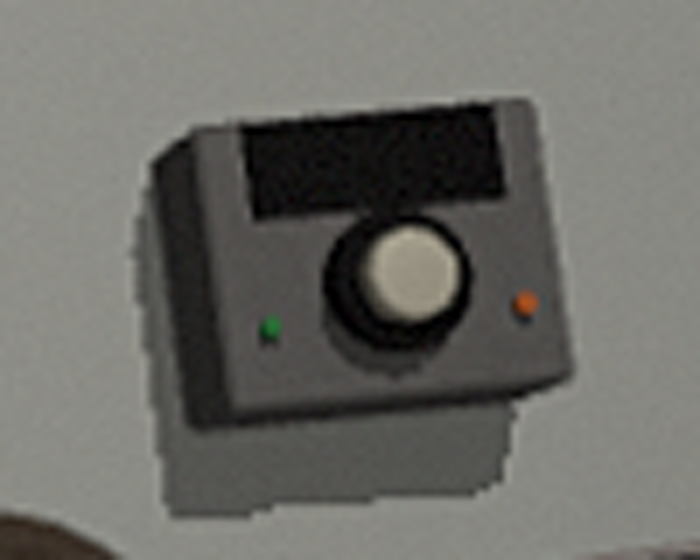

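```bash
python3 mv.py 615.7,-139.5,128,186.5 615.7,-139.5,23,186.5
```

```text
t4.30 pos [458.  -51.3 128.2] phi -171.3 w 62.5 F [-1.1 -0.3 -0.9] tilt 0.12 j6 -0.09
615.7,-139.5,128,186.5 -> tx 0.444 ty -0.570 tz -0.001 spin 0.050 (max rows 2.9 lin, 0.2 rot)
615.7,-139.5,23,186.5 -> tx 0.444 ty -0.571 tz 0.419 spin 0.050 (max rows 3.3 lin, 0.2 rot)
```

Call:
{"fn": "play_rows", "kwargs": {"targets": [{"tx": 0.1, "ty": -0.15, "tz": 0, "spin": 0, "gripper": 1}, {"tx": 0.3, "ty": -0.35, "tz": 0, "spin": 0.05, "gripper": 1}, {"tx": 0.444, "ty": -0.57, "tz": 0, "spin": 0.05, "gripper": 1}, {"tx": 0.444, "ty": -0.57, "tz": 0, "spin": 0.05, "gripper": 1}, {"tx": 0.444, "ty": -0.57, "tz": 0.1, "spin": 0.05, "gripper": 1}, {"tx": 0.444, "ty": -0.57, "tz": 0.25, "spin": 0.05, "gripper": 1}, {"tx": 0.444, "ty": -0.57, "tz": 0.35, "spin": 0.05, "gripper": 1}, {"tx": 0.444, "ty": -0.57, "tz": 0.415, "spin": 0.05, "gripper": 1}, {"tx": 0.444, "ty": -0.57, "tz": 0.415, "spin": 0.05, "gripper": 1}, {"tx": 0.444, "ty": -0.57, "tz": 0.415, "spin": 0.05, "gripper": 1}]}}

```text
clock: 5.55
position: [616.9, -139.2, 26.4]
ee_rot: [0.746, -0.666, 0.001, -0.001]
contact_force: [0.6, -0.1, -0.0]
gripper_width: 62.2
```

```bash
python3 mv.py 616.3,-145.5,23,186.5; python3 -c "
from h import *
im=get_image('scene'); crop(im,'g4',150,120,350,270,4)"
```

```text
t5.55 pos [ 616.9 -139.2   26.4] phi -173.5 w 62.2 F [ 0.6 -0.1 -0. ] tilt 0.11 j6 0.08
616.3,-145.5,23,186.5 -> tx 0.025 ty 0.005 tz 0.013 spin 0.000 (max rows 0.1 lin, 0.0 rot)
```

View pics/g4.png

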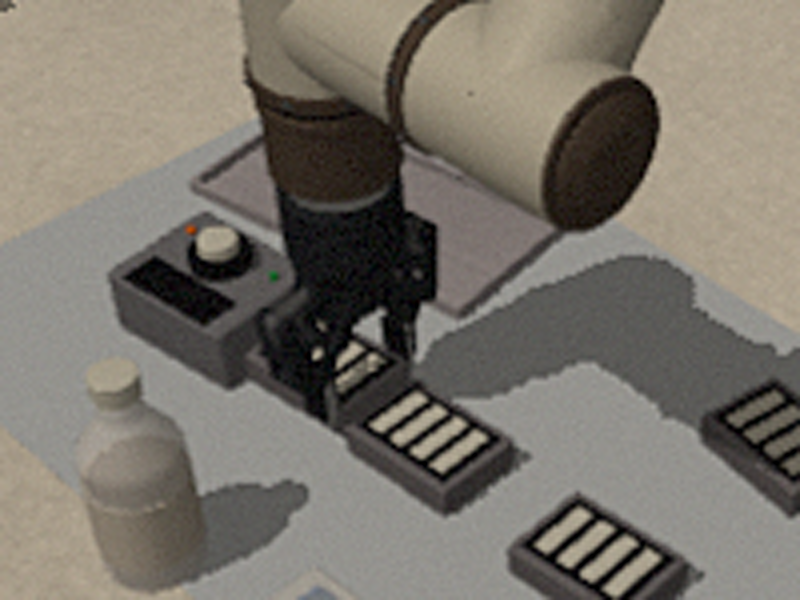

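Call:
{"fn": "play_rows", "kwargs": {"targets": [{"tx": 0.03, "ty": 0, "tz": 0.01, "spin": 0, "gripper": 1}, {"tx": 0.065, "ty": 0, "tz": 0.01, "spin": 0, "gripper": 1}, {"tx": 0.065, "ty": 0, "tz": -0.02, "spin": 0, "gripper": 1}, {"tx": 0.065, "ty": 0, "tz": -0.05, "spin": 0, "gripper": 1}, {"tx": 0.065, "ty": 0, "tz": -0.075, "spin": 0, "gripper": 1}, {"tx": 0.07, "ty": 0, "tz": -0.1, "spin": 0, "gripper": 1}]}}

```text
clock: 6.35
position: [616.7, -151.6, 48.7]
ee_rot: [0.746, -0.666, -0.003, -0.001]
contact_force: [-0.2, 18.8, -2.8]
gripper_width: 62.3
```

```bash
python3 mv.py; python3 -c "
from h import *
im=get_image('scene'); crop(im,'g5',150,120,350,270,4)"
```

```text
t6.35 pos [ 616.7 -151.6   48.7] phi -173.5 w 62.3 F [-0.2 18.8 -2.8] tilt 0.41 j6 0.11
```

View pics/g5.png

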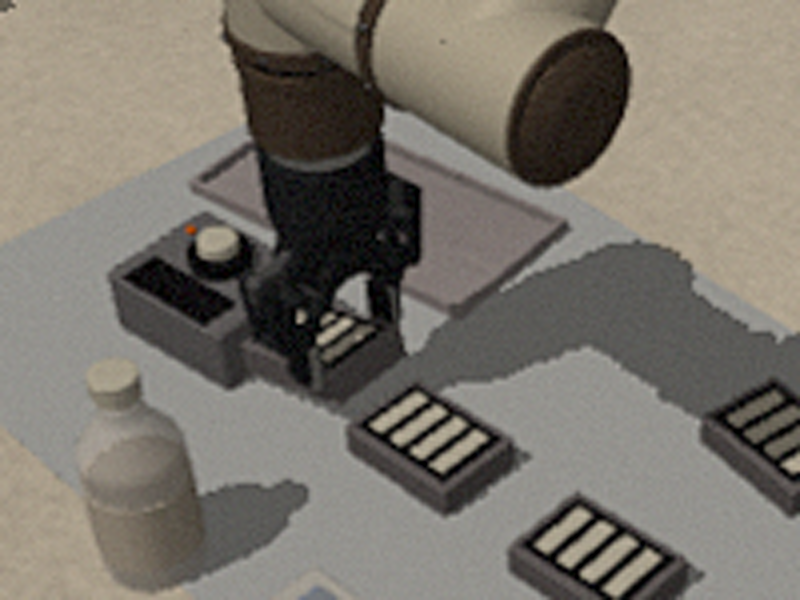

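Call:
{"fn": "play_rows", "kwargs": {"targets": [{"tx": 0.015, "ty": 0, "tz": -0.03, "spin": 0, "gripper": 1}, {"tx": 0.03, "ty": 0, "tz": -0.07, "spin": 0, "gripper": 1}, {"tx": 0.055, "ty": 0, "tz": -0.1, "spin": 0, "gripper": 1}, {"tx": 0.08, "ty": 0, "tz": -0.12, "spin": 0, "gripper": 1}, {"tx": 0.11, "ty": 0, "tz": -0.14, "spin": 0, "gripper": 1}, {"tx": 0.11, "ty": 0, "tz": -0.14, "spin": 0, "gripper": 1}]}}

```text
clock: 7.15
position: [621.9, -180.3, 87.3]
ee_rot: [0.746, -0.666, -0.001, -0.003]
contact_force: [-1.8, 16.5, 7.2]
gripper_width: 61.9
```

```bash
python3 mv.py; python3 -c "
from h import *
im=get_image('scene'); crop(im,'g6',150,120,350,270,4)"
```

```text
t7.15 pos [ 621.9 -180.3   87.3] phi -173.5 w 61.9 F [-1.8 16.5  7.2] tilt 0.32 j6 0.15
```

View pics/g6.png

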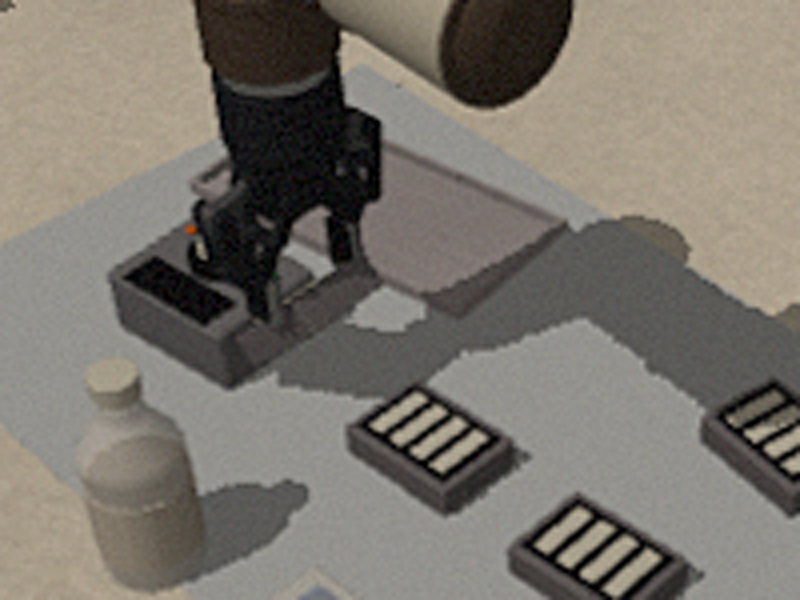

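Call:
{"fn": "play_rows", "kwargs": {"targets": [{"tx": 0.03, "ty": 0, "tz": -0.012, "spin": 0, "gripper": 1}, {"tx": 0.06, "ty": 0, "tz": -0.016, "spin": 0, "gripper": 1}, {"tx": 0.09, "ty": 0, "tz": -0.015, "spin": 0, "gripper": 1}, {"tx": 0.12, "ty": 0, "tz": -0.01, "spin": 0, "gripper": 1}, {"tx": 0.14, "ty": 0, "tz": -0.01, "spin": 0, "gripper": 1}, {"tx": 0.14, "ty": 0, "tz": -0.01, "spin": 0, "gripper": 1}]}}

```text
clock: 7.95
position: [625.4, -218.7, 88.7]
ee_rot: [0.746, -0.666, 0.0, -0.001]
contact_force: [-0.5, 2.7, 1.1]
gripper_width: 58.9
```

```bash
python3 mv.py; python3 -c "
from h import *
im=get_image('scene'); crop(im,'g7',150,120,350,270,4)"
```

```text
t7.95 pos [ 625.4 -218.7   88.7] phi -173.5 w 58.9 F [-0.5  2.7  1.1] tilt 0.08 j6 0.21
```

View pics/g7.png

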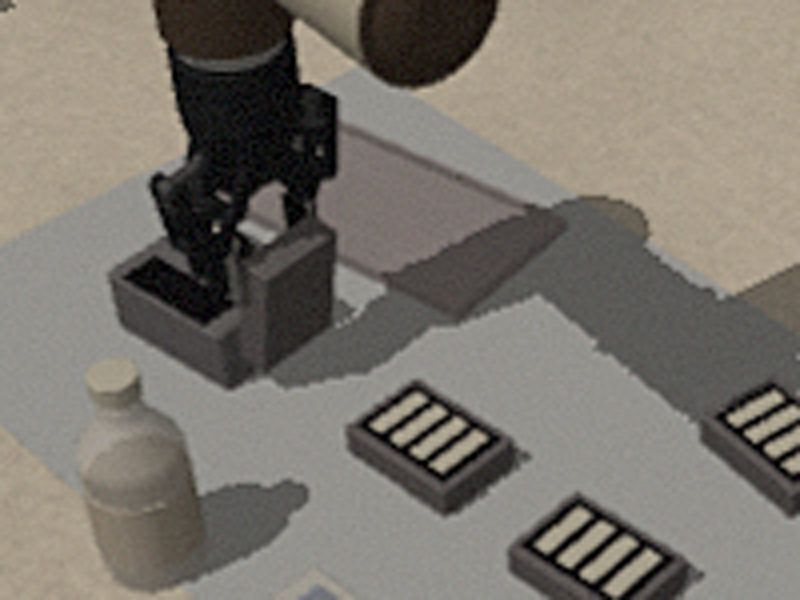

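Call:
{"fn": "play_rows", "kwargs": {"targets": [{"tx": 0, "ty": 0, "tz": 0, "spin": 0, "gripper": -1}, {"tx": 0, "ty": 0, "tz": 0, "spin": 0, "gripper": -1}, {"tx": 0, "ty": 0, "tz": 0, "spin": 0, "gripper": -1}, {"tx": 0, "ty": 0, "tz": -0.1, "spin": 0, "gripper": -1}, {"tx": 0, "ty": 0, "tz": -0.2, "spin": 0, "gripper": -1}]}}

```text
clock: 8.62
position: [625.0, -219.0, 138.0]
ee_rot: [0.746, -0.666, -0.0, 0.0]
contact_force: [0.1, -0.5, -0.4]
gripper_width: 85.6
```

```bash
python3 mv.py; python3 -c "
from h import *
im=get_image('scene'); crop(im,'g8',150,120,350,270,4)
im=get_image('top');P=cloud(im); m=(P[...,2]>80)&(P[...,2]<98)&(P[...,1]<-150)&(P[...,1]>-280); r=cv2.minAreaRect(P[m][:,:2].astype(np.float32));print(r,m.sum(),P[m][:,2].mean());crop(im,'t8',420,190,540,280,6)"
```

```text
t8.62 pos [ 625. -219.  138.] phi -173.5 w 85.6 F [ 0.1 -0.5 -0.4] tilt 0.06 j6 0.21
((624.1875, -218.75869750976562), (58.84965896606445, 4.333791732788086), 7.410336971282959) 34 90.23742772132984
```

View pics/g8.png

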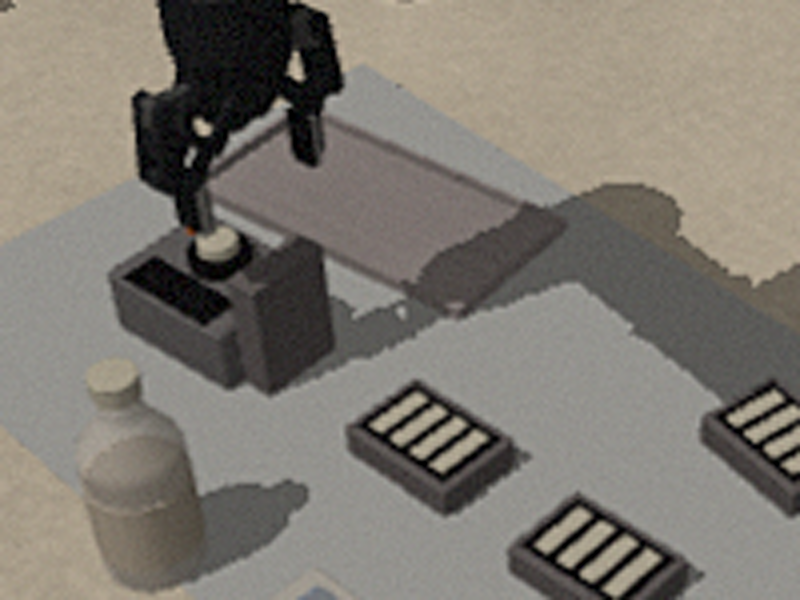

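View pics/t8.png

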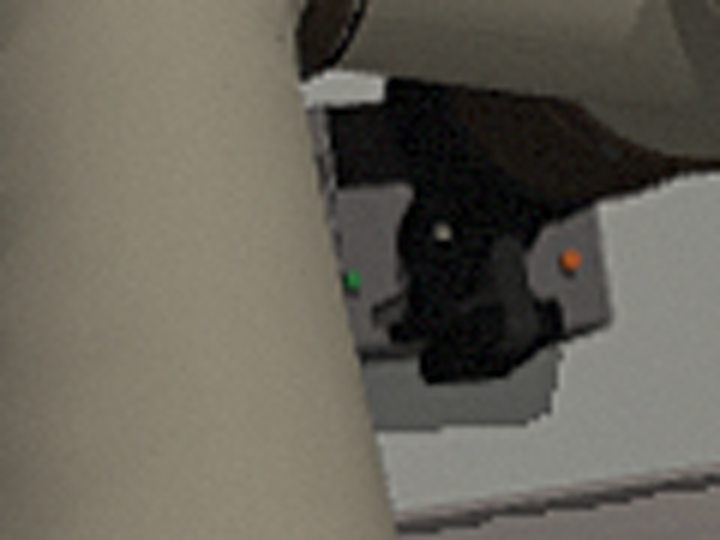

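```bash
cat > slab.py <<'E'
from h import *
def face(im,box,show=True):
    P=cloud(im); x0,x1,y0,y1,z0,z1=box
    m=(P[...,0]>x0)&(P[...,0]<x1)&(P[...,1]>y0)&(P[...,1]<y1)&(P[...,2]>z0)&(P[...,2]<z1)
    q=P[m]; 
    for _ in range(5):
        c=q.mean(0); u,s,vt=np.linalg.svd(q-c,full_matrices=False); n=vt[2]; d=np.abs((q-c)@n); q=q[d<np.clip(3*np.median(d),1.5,20)]
    if n[1]<0:n=-n
    return c,n,len(q),q
if __name__=='__main__':
    im=get_image('scene'); c,n,k,q=face(im,(585,665,-225,-160,12,85))
    print(c.round(1),n.round(3),k,'lean deg %.1f'%np.degrees(np.arcsin(n[2])),'yaw %.1f'%(np.degrees(np.arctan2(n[1],n[0]))-90), q.min(0).round(),q.max(0).round())
    P=cloud(im); m=(P[...,2]>85)&(P[...,2]<98)&(P[...,1]<-170)&(P[...,1]>-240)&(P[...,0]>570)&(P[...,0]<680)
    t=P[m]; print(len(t),cv2.minAreaRect(t[:,:2].astype(np.float32)),t[:,2].mean())
E
python3 slab.py
```

```text
[ 626.4 -196.4   48.7] [-0.113  0.994  0.013] 414 lean deg 0.7 yaw 6.5 [ 591. -204.   12.] [ 659. -191.   85.]
168 ((627.0364990234375, -206.82211303710938), (66.15560913085938, 26.99537467956543), 7.117358684539795) 88.53707053667456
```

```bash
python3 mv.py 627.5,-208,140,186.5 627.5,-208,78,186.5 486,-385,175,189.5 486,-385,84,189.5
```

```text
t8.78 pos [ 626.1 -219.   139.4] phi -173.5 w 85.2 F [-0.6 -0.5  0. ] tilt 0.20 j6 0.21
627.5,-208,140,186.5 -> tx -0.043 ty -0.011 tz -0.002 spin -0.000 (max rows 0.2 lin, 0.0 rot)
627.5,-208,78,186.5 -> tx -0.043 ty -0.010 tz 0.246 spin -0.000 (max rows 1.0 lin, 0.0 rot)
486,-385,175,189.5 -> tx 0.597 ty 0.631 tz -0.144 spin -0.067 (max rows 3.5 lin, 0.3 rot)
486,-385,84,189.5 -> tx 0.596 ty 0.632 tz 0.220 spin -0.067 (max rows 3.6 lin, 0.3 rot)
```

Call:
{"fn": "play_rows", "kwargs": {"targets": [{"tx": -0.043, "ty": -0.01, "tz": 0, "spin": 0, "gripper": -1}, {"tx": -0.043, "ty": -0.01, "tz": 0.1, "spin": 0, "gripper": -1}, {"tx": -0.043, "ty": -0.01, "tz": 0.22, "spin": 0, "gripper": -1}, {"tx": -0.043, "ty": -0.01, "tz": 0.245, "spin": 0, "gripper": -1}, {"tx": -0.043, "ty": -0.01, "tz": 0.245, "spin": 0, "gripper": 1}, {"tx": -0.043, "ty": -0.01, "tz": 0.245, "spin": 0, "gripper": 1}, {"tx": -0.043, "ty": -0.01, "tz": 0.245, "spin": 0, "gripper": 1}, {"tx": -0.043, "ty": -0.01, "tz": 0.245, "spin": 0, "gripper": 1}, {"tx": -0.043, "ty": -0.01, "tz": 0.1, "spin": 0, "gripper": 1}, {"tx": -0.043, "ty": -0.01, "tz": -0.144, "spin": 0, "gripper": 1}, {"tx": -0.043, "ty": -0.01, "tz": -0.144, "spin": 0, "gripper": 1}]}}

```text
clock: 10.15
position: [629.8, -208.7, 180.8]
ee_rot: [0.746, -0.666, 0.006, -0.003]
contact_force: [0.7, -0.2, -1.9]
gripper_width: 63.0
```

```bash
python3 mv.py 486,-385,175,189.5 486,-385,84,189.5;  python3 -c "
from h import *
im=get_image('scene'); crop(im,'g9',150,80,350,230,4)"
```

```text
t10.15 pos [ 629.8 -208.7  180.8] phi -173.5 w 63.0 F [ 0.7 -0.2 -1.9] tilt 0.77 j6 0.19
486,-385,175,189.5 -> tx 0.635 ty 0.652 tz 0.018 spin -0.066 (max rows 3.6 lin, 0.3 rot)
486,-385,84,189.5 -> tx 0.633 ty 0.657 tz 0.382 spin -0.066 (max rows 4.0 lin, 0.3 rot)
```

View pics/g9.png

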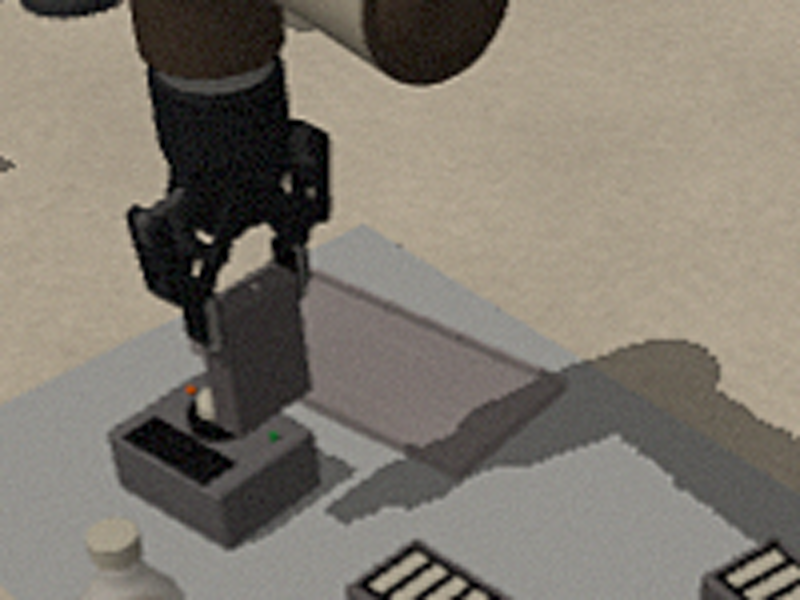

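Call:
{"fn": "play_rows", "kwargs": {"targets": [{"tx": 0.1, "ty": 0.2, "tz": 0, "spin": -0.03, "gripper": 1}, {"tx": 0.25, "ty": 0.4, "tz": 0, "spin": -0.066, "gripper": 1}, {"tx": 0.45, "ty": 0.55, "tz": 0, "spin": -0.066, "gripper": 1}, {"tx": 0.635, "ty": 0.652, "tz": 0.02, "spin": -0.066, "gripper": 1}, {"tx": 0.635, "ty": 0.652, "tz": 0.05, "spin": -0.066, "gripper": 1}, {"tx": 0.635, "ty": 0.652, "tz": 0.2, "spin": -0.066, "gripper": 1}, {"tx": 0.635, "ty": 0.655, "tz": 0.3, "spin": -0.066, "gripper": 1}, {"tx": 0.635, "ty": 0.655, "tz": 0.34, "spin": -0.066, "gripper": 1}, {"tx": 0.635, "ty": 0.655, "tz": 0.34, "spin": -0.066, "gripper": 1}]}}

```text
clock: 11.32
position: [481.6, -383.4, 88.0]
ee_rot: [0.763, -0.646, -0.001, 0.0]
contact_force: [-0.7, -0.2, -1.2]
gripper_width: 63.3
```

```bash
python3 mv.py 486,-385,84,189.5;  python3 -c "
from h import *
im=get_image('scene'); crop(im,'g10',150,80,350,230,4)"
```

```text
t11.32 pos [ 481.6 -383.4   88. ] phi -170.5 w 63.3 F [-0.7 -0.2 -1.2] tilt 0.11 j6 0.58
486,-385,84,189.5 -> tx 0.009 ty -0.016 tz 0.016 spin -0.000 (max rows 0.1 lin, 0.0 rot)
```

View pics/g10.png

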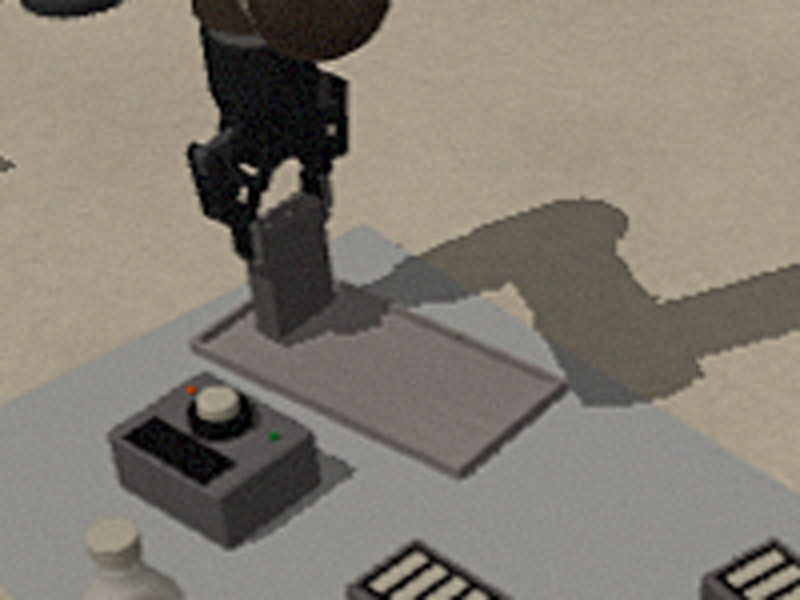

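Call:
{"fn": "play_rows", "kwargs": {"targets": [{"tx": 0.005, "ty": -0.012, "tz": 0.01, "spin": 0, "gripper": 1}, {"tx": 0.005, "ty": -0.012, "tz": 0.02, "spin": 0, "gripper": 1}, {"tx": 0.005, "ty": -0.012, "tz": 0.028, "spin": 0, "gripper": 1}, {"tx": 0.005, "ty": -0.012, "tz": 0.028, "spin": 0, "gripper": 1}]}}

```text
clock: 11.88
position: [484.7, -384.7, 81.7]
ee_rot: [0.763, -0.646, -0.0, 0.0]
contact_force: [0.8, 0.0, -1.6]
gripper_width: 62.9
```

Call:
{"fn": "play_rows", "kwargs": {"targets": [{"tx": 0, "ty": 0, "tz": 0, "spin": 0, "gripper": 0.0}, {"tx": 0, "ty": 0, "tz": 0, "spin": 0, "gripper": -1}, {"tx": 0, "ty": 0, "tz": 0, "spin": 0, "gripper": -1}, {"tx": 0, "ty": 0, "tz": 0, "spin": 0, "gripper": -1}, {"tx": 0, "ty": 0, "tz": -0.15, "spin": 0, "gripper": -1}, {"tx": 0, "ty": 0, "tz": -0.35, "spin": 0, "gripper": -1}, {"tx": 0, "ty": 0, "tz": -0.35, "spin": 0, "gripper": -1}]}}

```text
clock: 12.75
position: [487.3, -386.2, 174.5]
ee_rot: [0.763, -0.646, 0.005, -0.001]
contact_force: [0.7, -0.6, -0.4]
gripper_width: 85.1
```

```bash
cat > st.py <<'E'
# standing slabs in tray + flat slabs
from h import *
from loc import blobs
import sys
im=get_image('top'); P,l,b=blobs(im,84,100,40)
U=np.array([0.17,-0.985]);C=np.array([471,-298.3]);W=np.array([0.985,0.17])
for i,s,c in b:
    q=P[l==i][:,:2].astype(np.float32); r=cv2.minAreaRect(q); d=np.array(r[0])-C
    print('stand',c.round(),np.round(r[0],1),np.round(r[1],1),round(r[2],1),'s %.0f w %.0f z %.1f'%(d@U,d@W,P[l==i][:,2].mean()))
P,l,b=blobs(im,19,29,200)
for i,s,c in b:
    q=P[l==i][:,:2].astype(np.float32); r=cv2.minAreaRect(q)
    print('flat',c.round(),np.round(r[0],1),np.round(r[1],1),round(r[2],1))
E
python3 mv.py; python3 st.py; python3 -c "
from h import *
im=get_image('scene'); crop(im,'g11',150,80,350,230,4)"
```

```text
t12.75 pos [ 487.3 -386.2  174.5] phi -170.5 w 85.1 F [ 0.7 -0.6 -0.4] tilt 0.60 j6 0.57
stand [427. 152.] [ 782.7 -124. ] [61.1 49.4] 51.6 s -119 w 337 z 94.1
flat [330. 233.] [610.5  74.9] [64.8 90.2] 4.9
flat [399. 234.] [613.7 -74.2] [64.8 91. ] 3.3
flat [324. 306.] [455.2  83.8] [90.  64.2] 83.4
```

View pics/g11.png

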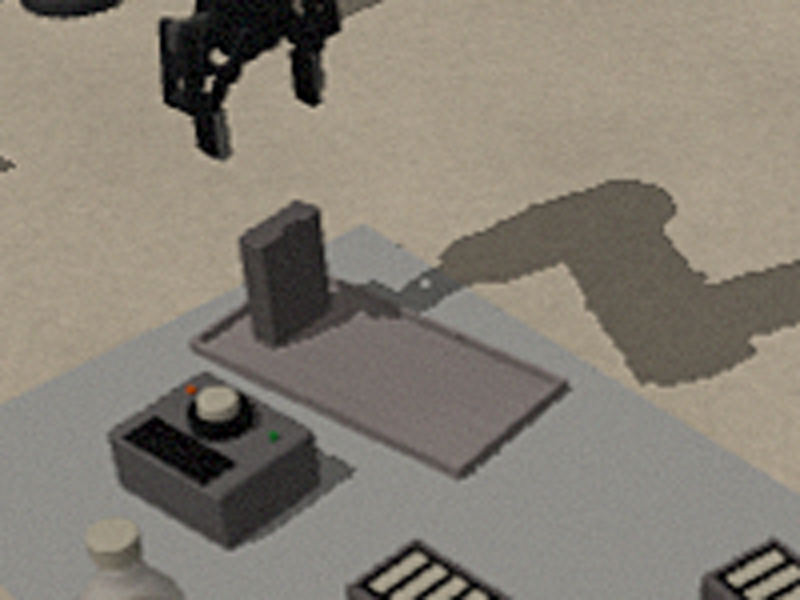

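```bash
python3 mv.py 550,-200,174,185 612,-42,120,183
```

```text
t12.85 pos [ 484.8 -384.6  169.8] phi -170.6 w 85.4 F [-1.   0.8 -1.3] tilt 0.07 j6 0.57
550,-200,174,185 -> tx -0.686 ty -0.378 tz -0.017 spin 0.099 (max rows 3.1 lin, 0.4 rot)
612,-42,120,183 -> tx -1.269 ty -0.726 tz 0.200 spin 0.143 (max rows 5.9 lin, 0.6 rot)
```

Call:
{"fn": "play_rows", "kwargs": {"targets": [{"tx": -0.2, "ty": -0.1, "tz": 0, "spin": 0.05, "gripper": -1}, {"tx": -0.4, "ty": -0.22, "tz": 0, "spin": 0.1, "gripper": -1}, {"tx": -0.6, "ty": -0.34, "tz": 0, "spin": 0.143, "gripper": -1}, {"tx": -0.8, "ty": -0.45, "tz": 0.05, "spin": 0.143, "gripper": -1}, {"tx": -1, "ty": -0.57, "tz": 0.1, "spin": 0.143, "gripper": -1}, {"tx": -1, "ty": -0.7, "tz": 0.2, "spin": 0.143, "gripper": -1}, {"tx": -1, "ty": -0.7, "tz": 0.2, "spin": 0.143, "gripper": -1}]}}

```text
clock: 13.72
position: [615.7, -108.1, 114.9]
ee_rot: [0.726, -0.688, -0.003, 0.003]
contact_force: [0.2, -0.3, 0.4]
gripper_width: 85.7
```

```bash
python3 mv.py 612,-42,80,183 612,-42,20.5,183
```

```text
t13.72 pos [ 615.7 -108.1  114.9] phi -176.9 w 85.7 F [ 0.2 -0.3  0.4] tilt 0.42 j6 -0.03
612,-42,80,183 -> tx -0.265 ty -0.001 tz 0.140 spin 0.002 (max rows 1.2 lin, 0.0 rot)
612,-42,20.5,183 -> tx -0.265 ty -0.003 tz 0.378 spin 0.002 (max rows 1.8 lin, 0.0 rot)
```

Call:
{"fn": "play_rows", "kwargs": {"targets": [{"tx": -0.2, "ty": 0, "tz": 0, "spin": 0, "gripper": -1}, {"tx": -0.265, "ty": 0, "tz": 0.1, "spin": 0, "gripper": -1}, {"tx": -0.265, "ty": 0, "tz": 0.25, "spin": 0, "gripper": -1}, {"tx": -0.265, "ty": 0, "tz": 0.34, "spin": 0, "gripper": -1}, {"tx": -0.265, "ty": 0, "tz": 0.375, "spin": 0, "gripper": -1}, {"tx": -0.265, "ty": 0, "tz": 0.375, "spin": 0, "gripper": -1}, {"tx": -0.265, "ty": 0, "tz": 0.375, "spin": 0, "gripper": 1}, {"tx": -0.265, "ty": 0, "tz": 0.375, "spin": 0, "gripper": 1}, {"tx": -0.265, "ty": 0, "tz": 0.375, "spin": 0, "gripper": 1}, {"tx": -0.265, "ty": 0, "tz": 0.375, "spin": 0, "gripper": 1}]}}

```text
clock: 14.98
position: [614.1, -43.3, 27.5]
ee_rot: [0.726, -0.688, 0.001, -0.001]
contact_force: [-0.5, -0.4, 5.9]
gripper_width: 61.7
```

```bash
python3 mv.py -,-,27,- 615.5,-137,27,186.5 616,-145.5,27,186.5
```

```text
t14.97 pos [614.1 -43.3  27.5] phi -176.9 w 61.7 F [-0.5 -0.4  5.9] tilt 0.19 j6 -0.14
-,-,27,- -> tx -0.000 ty 0.000 tz 0.002 spin -0.000 (max rows 0.0 lin, 0.0 rot)
615.5,-137,27,186.5 -> tx 0.375 ty 0.014 tz 0.002 spin -0.077 (max rows 1.5 lin, 0.3 rot)
616,-145.5,27,186.5 -> tx 0.409 ty 0.014 tz 0.002 spin -0.077 (max rows 1.6 lin, 0.3 rot)
```

Call:
{"fn": "play_rows", "kwargs": {"targets": [{"tx": 0, "ty": 0, "tz": 0, "spin": 0, "gripper": -1}, {"tx": 0, "ty": 0, "tz": 0, "spin": 0, "gripper": -1}, {"tx": 0, "ty": 0, "tz": 0, "spin": 0, "gripper": -1}, {"tx": 0, "ty": 0, "tz": 0.0, "spin": 0, "gripper": -1}]}}

```text
clock: 15.48
position: [612.8, -43.3, 25.3]
ee_rot: [0.725, -0.688, -0.0, 0.0]
contact_force: [0.7, -0.6, -0.0]
gripper_width: 85.0
```

```bash
python3 mv.py 612,-42,18,183; python3 -c "
from h import *
im=get_image('scene'); crop(im,'g12',200,150,350,270,5)"
```

```text
t15.47 pos [612.8 -43.3  25.3] phi -177.0 w 85.0 F [ 0.7 -0.6 -0. ] tilt 0.02 j6 -0.14
612,-42,18,183 -> tx -0.005 ty 0.003 tz 0.029 spin 0.000 (max rows 0.1 lin, 0.0 rot)
```

View pics/g12.png

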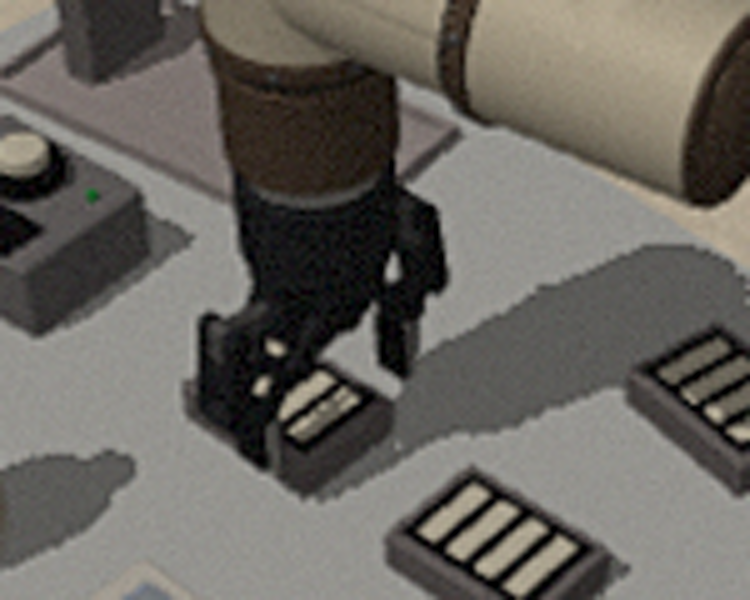

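Call:
{"fn": "play_rows", "kwargs": {"targets": [{"tx": -0.005, "ty": 0.003, "tz": 0.03, "spin": 0, "gripper": -1}, {"tx": -0.005, "ty": 0.003, "tz": 0.03, "spin": 0, "gripper": -1}, {"tx": -0.005, "ty": 0.003, "tz": 0.03, "spin": 0, "gripper": 1}, {"tx": -0.005, "ty": 0.003, "tz": 0.03, "spin": 0, "gripper": 1}, {"tx": -0.005, "ty": 0.003, "tz": 0.03, "spin": 0, "gripper": 1}, {"tx": -0.005, "ty": 0.003, "tz": 0.03, "spin": 0, "gripper": 1}, {"tx": -0.005, "ty": 0.003, "tz": 0.0, "spin": 0, "gripper": 1}, {"tx": -0.005, "ty": 0.003, "tz": 0.0, "spin": 0, "gripper": 1}]}}

```text
clock: 16.52
position: [611.9, -42.1, 25.7]
ee_rot: [0.725, -0.688, -0.0, -0.0]
contact_force: [-0.2, -0.3, -0.5]
gripper_width: 62.4
```

```bash
python3 mv.py 615.5,-137,25,186.5 616,-145.5,25,186.5
```

```text
t16.52 pos [611.9 -42.1  25.7] phi -177.0 w 62.4 F [-0.2 -0.3 -0.5] tilt 0.01 j6 -0.14
615.5,-137,25,186.5 -> tx 0.380 ty 0.006 tz 0.003 spin -0.078 (max rows 1.5 lin, 0.3 rot)
616,-145.5,25,186.5 -> tx 0.414 ty 0.005 tz 0.003 spin -0.078 (max rows 1.7 lin, 0.3 rot)
```

Call:
{"fn": "play_rows", "kwargs": {"targets": [{"tx": 0.15, "ty": 0, "tz": 0, "spin": -0.04, "gripper": 1}, {"tx": 0.3, "ty": 0.003, "tz": 0, "spin": -0.078, "gripper": 1}, {"tx": 0.38, "ty": 0.006, "tz": 0, "spin": -0.078, "gripper": 1}, {"tx": 0.42, "ty": 0.005, "tz": 0.01, "spin": -0.078, "gripper": 1}, {"tx": 0.454, "ty": 0.005, "tz": 0.01, "spin": -0.078, "gripper": 1}, {"tx": 0.454, "ty": 0.005, "tz": -0.02, "spin": -0.078, "gripper": 1}, {"tx": 0.454, "ty": 0.004, "tz": -0.05, "spin": -0.078, "gripper": 1}, {"tx": 0.454, "ty": 0.003, "tz": -0.075, "spin": -0.078, "gripper": 1}, {"tx": 0.46, "ty": 0.002, "tz": -0.1, "spin": -0.078, "gripper": 1}, {"tx": 0.475, "ty": 0.001, "tz": -0.135, "spin": -0.078, "gripper": 1}, {"tx": 0.49, "ty": 0, "tz": -0.17, "spin": -0.078, "gripper": 1}, {"tx": 0.515, "ty": -0.001, "tz": -0.2, "spin": -0.078, "gripper": 1}]}}

```text
clock: 18.02
position: [618.0, -164.6, 73.9]
ee_rot: [0.746, -0.665, -0.004, -0.001]
contact_force: [2.2, 14.3, 1.6]
gripper_width: 62.3
```

```bash
python3 mv.py; python3 -c "
from h import *
im=get_image('scene'); crop(im,'g13',150,120,350,270,4)"
```

```text
t18.02 pos [ 618.  -164.6   73.9] phi -173.4 w 62.3 F [ 2.2 14.3  1.6] tilt 0.44 j6 0.13
```

View pics/g13.png

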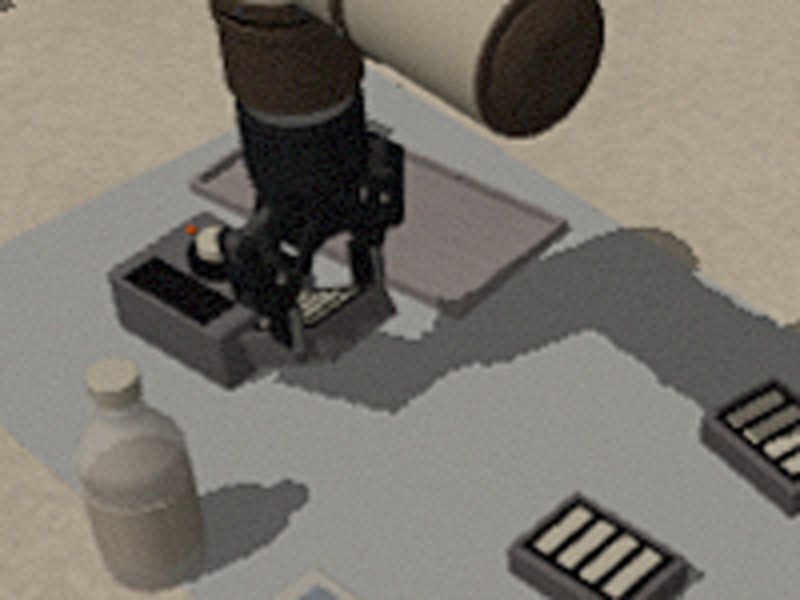

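Call:
{"fn": "play_rows", "kwargs": {"targets": [{"tx": 0.025, "ty": 0, "tz": -0.025, "spin": 0, "gripper": 1}, {"tx": 0.055, "ty": 0, "tz": -0.045, "spin": 0, "gripper": 1}, {"tx": 0.085, "ty": 0, "tz": -0.057, "spin": 0, "gripper": 1}, {"tx": 0.115, "ty": 0, "tz": -0.06, "spin": 0, "gripper": 1}, {"tx": 0.14, "ty": 0, "tz": -0.058, "spin": 0, "gripper": 1}, {"tx": 0.165, "ty": 0, "tz": -0.055, "spin": 0, "gripper": 1}, {"tx": 0.165, "ty": 0, "tz": -0.055, "spin": 0, "gripper": 1}, {"tx": 0.165, "ty": 0, "tz": -0.055, "spin": 0, "gripper": 1}]}}

```text
clock: 19.08
position: [624.3, -209.2, 89.6]
ee_rot: [0.746, -0.666, -0.0, -0.001]
contact_force: [-0.2, 6.4, 3.1]
gripper_width: 61.0
```

```bash
python3 mv.py; python3 slab.py; python3 -c "
from h import *
im=get_image('scene'); crop(im,'g14',150,120,350,270,4)"
```

```text
t19.07 pos [ 624.3 -209.2   89.6] phi -173.4 w 61.0 F [-0.2  6.4  3.1] tilt 0.13 j6 0.20
[ 635.7 -191.1   52.8] [ 0.109  0.905 -0.412] 348 lean deg -24.3 yaw -6.9 [ 592. -219.   14.] [ 664. -174.   85.]
97 ((628.6864624023438, -194.26658630371094), (80.32496643066406, 49.8929443359375), 9.701537132263184) 91.7255863435593
```

View pics/g14.png

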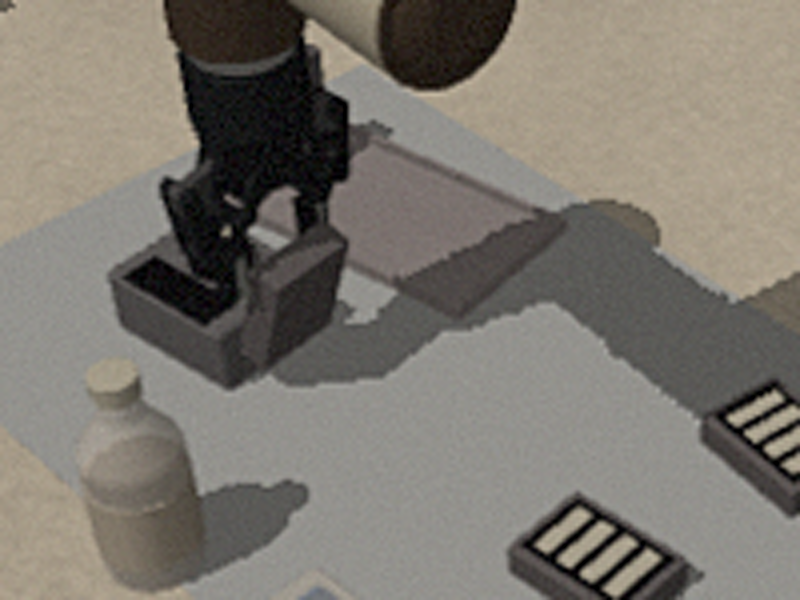

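Call:
{"fn": "play_rows", "kwargs": {"targets": [{"tx": 0.015, "ty": 0, "tz": 0, "spin": 0, "gripper": 1}, {"tx": 0.03, "ty": 0, "tz": 0, "spin": 0, "gripper": 1}, {"tx": 0.04, "ty": 0, "tz": 0, "spin": 0, "gripper": 1}, {"tx": 0.045, "ty": 0, "tz": 0, "spin": 0, "gripper": 1}, {"tx": 0.045, "ty": 0, "tz": 0, "spin": 0, "gripper": 1}]}}

```text
clock: 19.8
position: [625.8, -221.2, 89.5]
ee_rot: [0.747, -0.665, 0.0, -0.001]
contact_force: [1.3, 3.0, 0.4]
gripper_width: 59.6
```

```bash
python3 mv.py; python3 slab.py; python3 -c "
from h import *
im=get_image('scene'); crop(im,'g15',150,120,350,270,4)"
```

```text
t19.80 pos [ 625.8 -221.2   89.5] phi -173.4 w 59.6 F [1.3 3.  0.4] tilt 0.09 j6 0.21
[ 631.8 -193.6   54.2] [ 0.028  0.98  -0.199] 350 lean deg -11.5 yaw -1.6 [ 593. -208.   22.] [ 659. -182.   85.]
121 ((630.4661865234375, -204.39199829101562), (77.7349853515625, 47.79141616821289), 7.624378681182861) 91.93518125937226
```

View pics/g15.png

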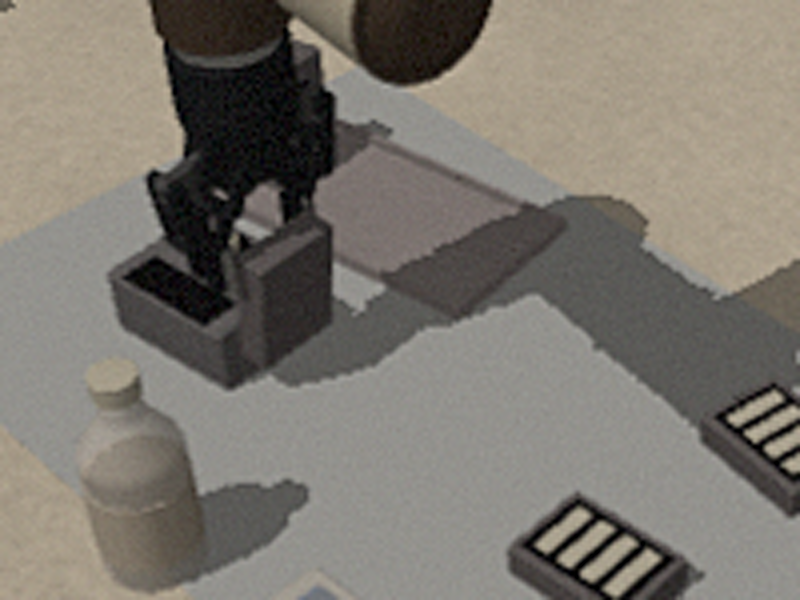

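Call:
{"fn": "play_rows", "kwargs": {"targets": [{"tx": 0, "ty": 0, "tz": 0.01, "spin": 0, "gripper": 1}, {"tx": 0, "ty": 0, "tz": 0.02, "spin": 0, "gripper": 1}, {"tx": 0, "ty": 0, "tz": 0.02, "spin": 0, "gripper": 1}, {"tx": 0, "ty": 0, "tz": 0.02, "spin": 0, "gripper": 0}, {"tx": 0, "ty": 0, "tz": 0.02, "spin": 0, "gripper": -1}, {"tx": 0, "ty": 0, "tz": 0.02, "spin": 0, "gripper": -1}, {"tx": 0, "ty": 0, "tz": 0.02, "spin": 0, "gripper": -1}, {"tx": 0, "ty": 0, "tz": -0.1, "spin": 0, "gripper": -1}, {"tx": 0, "ty": 0, "tz": -0.2, "spin": 0, "gripper": -1}]}}

```text
clock: 21.02
position: [625.2, -223.2, 140.2]
ee_rot: [0.746, -0.666, 0.0, 0.0]
contact_force: [0.6, -0.4, 0.2]
gripper_width: 85.0
```

```bash
python3 mv.py;python3 slab.py; python3 -c "
from h import *
im=get_image('scene'); crop(im,'g16',150,120,350,270,4)"
```

```text
t21.02 pos [ 625.2 -223.2  140.2] phi -173.5 w 85.0 F [ 0.6 -0.4  0.2] tilt 0.04 j6 0.21
[ 624.5 -196.1   49.6] [-0.104  0.995 -0.002] 403 lean deg -0.1 yaw 6.0 [ 590. -202.   12.] [ 656. -190.   85.]
162 ((623.9171752929688, -207.21197509765625), (66.9453353881836, 27.40619659423828), 7.978861331939697) 88.6195601090646
```

View pics/g16.png

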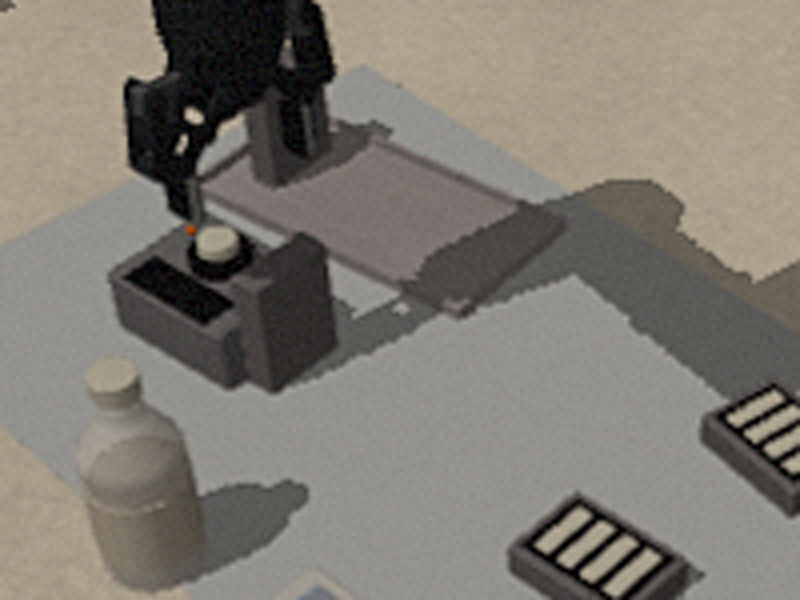

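```bash
python3 mv.py 626,-208,78,186.5 476,-328,175,189.5
```

```text
t21.12 pos [ 627.1 -223.6  143.2] phi -173.4 w 85.3 F [ 1.   0.2 -0.1] tilt 0.43 j6 0.21
626,-208,78,186.5 -> tx -0.063 ty -0.001 tz 0.261 spin 0.001 (max rows 1.1 lin, 0.0 rot)
476,-328,175,189.5 -> tx 0.346 ty 0.647 tz -0.131 spin -0.065 (max rows 3.0 lin, 0.3 rot)
```

Call:
{"fn": "play_rows", "kwargs": {"targets": [{"tx": -0.063, "ty": -0.001, "tz": 0, "spin": 0, "gripper": -1}, {"tx": -0.063, "ty": -0.001, "tz": 0.1, "spin": 0, "gripper": -1}, {"tx": -0.063, "ty": -0.001, "tz": 0.22, "spin": 0, "gripper": -1}, {"tx": -0.063, "ty": -0.001, "tz": 0.25, "spin": 0, "gripper": -1}, {"tx": -0.063, "ty": -0.001, "tz": 0.25, "spin": 0, "gripper": 1}, {"tx": -0.063, "ty": -0.001, "tz": 0.25, "spin": 0, "gripper": 1}, {"tx": -0.063, "ty": -0.001, "tz": 0.25, "spin": 0, "gripper": 1}, {"tx": -0.063, "ty": -0.001, "tz": 0.25, "spin": 0, "gripper": 1}]}}

```text
clock: 22.12
position: [623.8, -207.2, 77.4]
ee_rot: [0.746, -0.666, 0.0, -0.0]
contact_force: [1.0, -0.4, 0.0]
gripper_width: 62.9
```

```bash
python3 mv.py 476,-328,175,189.5 476,-328,88,189.5
```

```text
t22.12 pos [ 623.8 -207.2   77.4] phi -173.5 w 62.9 F [ 1.  -0.4  0. ] tilt 0.06 j6 0.19
476,-328,175,189.5 -> tx 0.413 ty 0.642 tz -0.391 spin -0.066 (max rows 3.4 lin, 0.3 rot)
476,-328,88,189.5 -> tx 0.413 ty 0.642 tz -0.043 spin -0.066 (max rows 3.1 lin, 0.3 rot)
```

Call:
{"fn": "play_rows", "kwargs": {"targets": [{"tx": 0, "ty": 0, "tz": -0.1, "spin": 0, "gripper": 1}, {"tx": 0, "ty": 0, "tz": -0.3, "spin": 0, "gripper": 1}, {"tx": 0.05, "ty": 0.1, "tz": -0.39, "spin": 0, "gripper": 1}, {"tx": 0.15, "ty": 0.3, "tz": -0.39, "spin": -0.03, "gripper": 1}, {"tx": 0.3, "ty": 0.5, "tz": -0.39, "spin": -0.066, "gripper": 1}, {"tx": 0.413, "ty": 0.642, "tz": -0.39, "spin": -0.066, "gripper": 1}, {"tx": 0.413, "ty": 0.642, "tz": -0.35, "spin": -0.066, "gripper": 1}, {"tx": 0.413, "ty": 0.642, "tz": -0.2, "spin": -0.066, "gripper": 1}, {"tx": 0.413, "ty": 0.642, "tz": -0.08, "spin": -0.066, "gripper": 1}, {"tx": 0.413, "ty": 0.642, "tz": -0.04, "spin": -0.066, "gripper": 1}, {"tx": 0.413, "ty": 0.642, "tz": -0.03, "spin": -0.066, "gripper": 1}, {"tx": 0.413, "ty": 0.642, "tz": -0.03, "spin": -0.066, "gripper": 1}]}}

```text
clock: 23.62
position: [476.8, -328.1, 85.3]
ee_rot: [0.763, -0.646, 0.001, -0.0]
contact_force: [-0.5, 0.6, -1.1]
gripper_width: 63.0
```

```bash
python3 mv.py 476,-328,81.4,189.5
```

```text
t23.62 pos [ 476.8 -328.1   85.3] phi -170.5 w 63.0 F [-0.5  0.6 -1.1] tilt 0.11 j6 0.49
476,-328,81.4,189.5 -> tx -0.001 ty 0.003 tz 0.015 spin 0.001 (max rows 0.1 lin, 0.0 rot)
```

Call:
{"fn": "play_rows", "kwargs": {"targets": [{"tx": 0, "ty": 0, "tz": 0.008, "spin": 0, "gripper": 1}, {"tx": 0, "ty": 0, "tz": 0.016, "spin": 0, "gripper": 1}, {"tx": 0, "ty": 0, "tz": 0.016, "spin": 0, "gripper": 1}, {"tx": 0, "ty": 0, "tz": 0.016, "spin": 0, "gripper": 0}, {"tx": 0, "ty": 0, "tz": 0.016, "spin": 0, "gripper": -1}, {"tx": 0, "ty": 0, "tz": 0.016, "spin": 0, "gripper": -1}, {"tx": 0, "ty": 0, "tz": 0.016, "spin": 0, "gripper": -1}, {"tx": 0, "ty": 0, "tz": -0.15, "spin": 0, "gripper": -1}, {"tx": 0, "ty": 0, "tz": -0.35, "spin": 0, "gripper": -1}, {"tx": -0.2, "ty": -0.1, "tz": -0.35, "spin": 0, "gripper": -1}, {"tx": -0.4, "ty": -0.15, "tz": -0.35, "spin": 0, "gripper": -1}, {"tx": -0.6, "ty": -0.2, "tz": -0.35, "spin": 0.1, "gripper": -1}]}}

```text
clock: 25.12
position: [500.4, -170.3, 171.8]
ee_rot: [0.736, -0.677, 0.0, -0.0]
contact_force: [0.9, -0.0, -0.4]
gripper_width: 85.1
```

```bash
python3 mv.py 607.7,106.7,100,184.7; python3 -c "
from h import *
im=get_image('scene'); crop(im,'g17',150,80,350,230,4)"; python3 st.py
```

```text
t25.12 pos [ 500.4 -170.3  171.8] phi -175.2 w 85.1 F [ 0.9 -0.  -0.4] tilt 0.01 j6 0.11
607.7,106.7,100,184.7 -> tx -1.068 ty -0.521 tz 0.287 spin 0.003 (max rows 4.9 lin, 0.0 rot)
stand [426. 152.] [ 781.8 -123.5] [61.3 45.3] 53.0 s -119 w 336 z 93.7
stand [557. 301.] [ 475.2 -386.5] [48.7 25.2] 8.3 s 88 w -11 z 93.0
stand [530. 306.] [ 461.7 -332.1] [38.2 27.6] 10.8 s 32 w -15 z 92.9
flat [330. 233.] [610.1  74.8] [64.8 90. ] 4.2
flat [324. 305.] [455.3  83.8] [90.1 64.3] 83.4
```

View pics/g17.png

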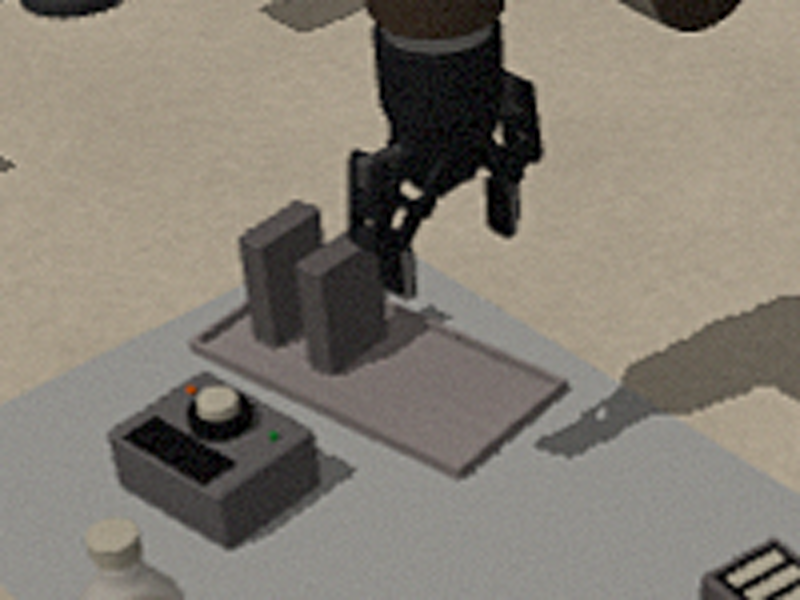

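Two stand in the tray (crop ~ (280,280), (340,310)). Now the third.

Call:
{"fn": "play_rows", "kwargs": {"targets": [{"tx": -0.2, "ty": -0.1, "tz": 0, "spin": 0, "gripper": -1}, {"tx": -0.45, "ty": -0.2, "tz": 0, "spin": 0, "gripper": -1}, {"tx": -0.65, "ty": -0.32, "tz": 0, "spin": 0, "gripper": -1}, {"tx": -0.85, "ty": -0.44, "tz": 0.1, "spin": 0, "gripper": -1}, {"tx": -1, "ty": -0.52, "tz": 0.2, "spin": 0, "gripper": -1}, {"tx": -1, "ty": -0.52, "tz": 0.28, "spin": 0, "gripper": -1}, {"tx": -1, "ty": -0.52, "tz": 0.28, "spin": 0, "gripper": -1}, {"tx": -1, "ty": -0.52, "tz": 0.28, "spin": 0, "gripper": -1}]}}

```text
clock: 26.22
position: [608.6, 88.0, 102.5]
ee_rot: [0.737, -0.676, 0.0, -0.0]
contact_force: [-0.4, 0.3, 0.1]
gripper_width: 85.4
```

```bash
python3 mv.py 607.7,106.7,80,184.5 607.7,106.7,18,184.5
```

```text
t26.23 pos [608.6  88.  102.5] phi -175.0 w 85.4 F [-0.4  0.3  0.1] tilt 0.06 j6 -0.32
607.7,106.7,80,184.5 -> tx -0.075 ty -0.003 tz 0.090 spin 0.010 (max rows 0.5 lin, 0.0 rot)
607.7,106.7,18,184.5 -> tx -0.075 ty -0.003 tz 0.338 spin 0.010 (max rows 1.4 lin, 0.0 rot)
```

Call:
{"fn": "play_rows", "kwargs": {"targets": [{"tx": -0.075, "ty": -0.003, "tz": 0.09, "spin": 0.01, "gripper": -1}, {"tx": -0.075, "ty": -0.003, "tz": 0.2, "spin": 0.01, "gripper": -1}, {"tx": -0.075, "ty": -0.003, "tz": 0.3, "spin": 0.01, "gripper": -1}, {"tx": -0.075, "ty": -0.003, "tz": 0.34, "spin": 0.01, "gripper": -1}, {"tx": -0.075, "ty": -0.003, "tz": 0.34, "spin": 0.01, "gripper": -1}, {"tx": -0.075, "ty": -0.003, "tz": 0.34, "spin": 0.01, "gripper": 1}, {"tx": -0.075, "ty": -0.003, "tz": 0.34, "spin": 0.01, "gripper": 1}, {"tx": -0.075, "ty": -0.003, "tz": 0.34, "spin": 0.01, "gripper": 1}, {"tx": -0.075, "ty": -0.003, "tz": 0.34, "spin": 0.01, "gripper": 1}, {"tx": -0.075, "ty": -0.003, "tz": 0.31, "spin": 0.01, "gripper": 1}, {"tx": -0.075, "ty": -0.003, "tz": 0.31, "spin": 0.01, "gripper": 1}]}}

```text
clock: 27.6
position: [607.4, 107.5, 24.9]
ee_rot: [0.735, -0.679, 0.0, -0.0]
contact_force: [0.7, 0.6, -1.7]
gripper_width: 62.6
```

```bash
python3 mv.py  615,-137,25,186.5 616,-145.5,25,186.5
```

```text
t27.60 pos [607.4 107.5  24.9] phi -175.5 w 62.6 F [ 0.7  0.6 -1.7] tilt 0.06 j6 -0.36
615,-137,25,186.5 -> tx 0.977 ty 0.047 tz -0.001 spin -0.044 (max rows 3.9 lin, 0.2 rot)
616,-145.5,25,186.5 -> tx 1.011 ty 0.046 tz -0.001 spin -0.044 (max rows 4.1 lin, 0.2 rot)
```

Call:
{"fn": "play_rows", "kwargs": {"targets": [{"tx": 0.15, "ty": 0.01, "tz": 0, "spin": -0.02, "gripper": 1}, {"tx": 0.35, "ty": 0.02, "tz": 0, "spin": -0.044, "gripper": 1}, {"tx": 0.55, "ty": 0.03, "tz": 0, "spin": -0.044, "gripper": 1}, {"tx": 0.75, "ty": 0.04, "tz": 0, "spin": -0.044, "gripper": 1}, {"tx": 0.88, "ty": 0.045, "tz": 0, "spin": -0.044, "gripper": 1}, {"tx": 0.93, "ty": 0.047, "tz": 0, "spin": -0.044, "gripper": 1}, {"tx": 0.93, "ty": 0.047, "tz": 0, "spin": -0.044, "gripper": 1}]}}

```text
clock: 28.48
position: [613.6, -125.7, 23.9]
ee_rot: [0.746, -0.666, -0.0, 0.0]
contact_force: [-0.4, 0.6, -1.7]
gripper_width: 62.4
```

```bash
python3 mv.py  616,-145.5,25,186.5
```

```text
t28.48 pos [ 613.6 -125.7   23.9] phi -173.5 w 62.4 F [-0.4  0.6 -1.7] tilt 0.04 j6 0.06
616,-145.5,25,186.5 -> tx 0.080 ty -0.001 tz -0.004 spin -0.001 (max rows 0.3 lin, 0.0 rot)
```

Call:
{"fn": "play_rows", "kwargs": {"targets": [{"tx": 0.09, "ty": 0, "tz": 0.01, "spin": 0, "gripper": 1}, {"tx": 0.12, "ty": 0, "tz": 0.01, "spin": 0, "gripper": 1}, {"tx": 0.12, "ty": 0, "tz": -0.02, "spin": 0, "gripper": 1}, {"tx": 0.12, "ty": 0, "tz": -0.05, "spin": 0, "gripper": 1}, {"tx": 0.12, "ty": 0, "tz": -0.075, "spin": 0, "gripper": 1}, {"tx": 0.125, "ty": 0, "tz": -0.1, "spin": 0, "gripper": 1}, {"tx": 0.14, "ty": 0, "tz": -0.135, "spin": 0, "gripper": 1}, {"tx": 0.155, "ty": 0, "tz": -0.17, "spin": 0, "gripper": 1}, {"tx": 0.18, "ty": 0, "tz": -0.2, "spin": 0, "gripper": 1}, {"tx": 0.21, "ty": 0, "tz": -0.225, "spin": 0, "gripper": 1}, {"tx": 0.235, "ty": 0, "tz": -0.245, "spin": 0, "gripper": 1}, {"tx": 0.265, "ty": 0, "tz": -0.257, "spin": 0, "gripper": 1}]}}

```text
clock: 29.98
position: [622.1, -185.2, 89.7]
ee_rot: [0.747, -0.665, -0.002, -0.002]
contact_force: [3.5, 11.4, 3.9]
gripper_width: 62.0
```

Call:
{"fn": "play_rows", "kwargs": {"targets": [{"tx": 0.03, "ty": 0, "tz": -0.003, "spin": 0, "gripper": 1}, {"tx": 0.055, "ty": 0, "tz": -0.001, "spin": 0, "gripper": 1}, {"tx": 0.08, "ty": 0, "tz": 0.002, "spin": 0, "gripper": 1}, {"tx": 0.095, "ty": 0, "tz": 0.002, "spin": 0, "gripper": 1}, {"tx": 0.11, "ty": 0, "tz": 0.002, "spin": 0, "gripper": 1}, {"tx": 0.125, "ty": 0, "tz": 0.002, "spin": 0, "gripper": 1}, {"tx": 0.125, "ty": 0, "tz": 0.002, "spin": 0, "gripper": 1}]}}

```text
clock: 30.85
position: [626.0, -220.1, 88.5]
ee_rot: [0.747, -0.665, -0.0, -0.001]
contact_force: [-0.3, 5.7, 1.8]
gripper_width: 60.3
```

```bash
python3 mv.py; python3 slab.py; python3 -c "
from h import *
im=get_image('scene'); crop(im,'g18',150,120,350,270,4)"
```

```text
t30.85 pos [ 626.  -220.1   88.5] phi -173.4 w 60.3 F [-0.3  5.7  1.8] tilt 0.14 j6 0.21
[ 629.8 -192.4   55. ] [-0.027  0.981 -0.192] 311 lean deg -11.0 yaw 1.6 [ 592. -202.   20.] [ 659. -182.   85.]
114 ((631.1875610351562, -204.8948516845703), (76.51634216308594, 46.753173828125), 8.131878852844238) 91.83979473825765
```

View pics/g18.png

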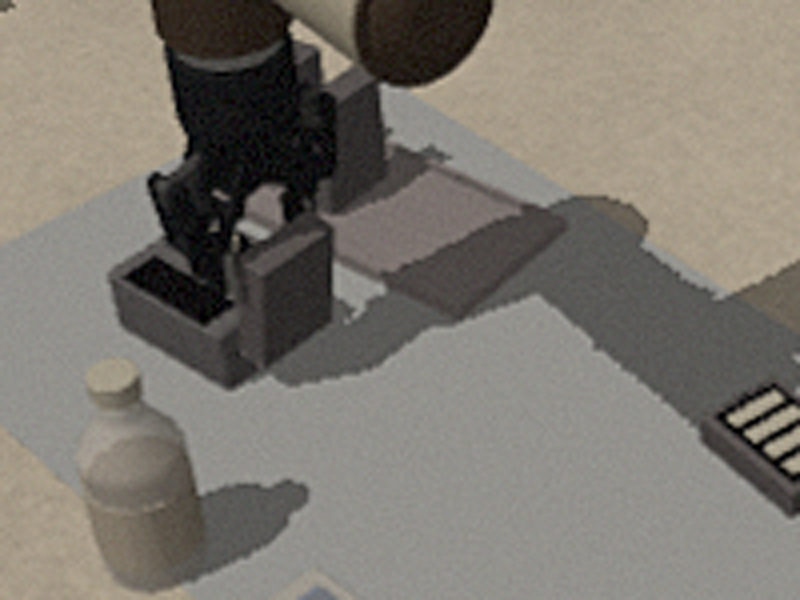

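Same as before. Lower a little, release, lift.

Call:
{"fn": "play_rows", "kwargs": {"targets": [{"tx": 0, "ty": 0, "tz": 0.01, "spin": 0, "gripper": 1}, {"tx": 0, "ty": 0, "tz": 0.02, "spin": 0, "gripper": 1}, {"tx": 0, "ty": 0, "tz": 0.02, "spin": 0, "gripper": 1}, {"tx": 0, "ty": 0, "tz": 0.02, "spin": 0, "gripper": 0}, {"tx": 0, "ty": 0, "tz": 0.02, "spin": 0, "gripper": -1}, {"tx": 0, "ty": 0, "tz": 0.02, "spin": 0, "gripper": -1}, {"tx": 0, "ty": 0, "tz": 0.02, "spin": 0, "gripper": -1}, {"tx": 0, "ty": 0, "tz": -0.1, "spin": 0, "gripper": -1}, {"tx": 0, "ty": 0, "tz": -0.2, "spin": 0, "gripper": -1}, {"tx": 0, "ty": 0, "tz": -0.2, "spin": 0, "gripper": -1}]}}

```text
clock: 32.2
position: [626.4, -222.7, 140.7]
ee_rot: [0.746, -0.666, 0.002, -0.001]
contact_force: [0.1, 0.6, 0.4]
gripper_width: 85.4
```

```bash
python3 slab.py; python3 mv.py 626,-208,78,186.5
```

```text
[ 625.9 -195.3   49.3] [-0.096  0.995 -0.01 ] 404 lean deg -0.6 yaw 5.5 [ 591. -202.   12.] [ 657. -190.   84.]
168 ((625.0759887695312, -205.12603759765625), (65.0866928100586, 26.864017486572266), 7.084007263183594) 88.95305025966125
t32.25 pos [ 625.3 -222.4  138.9] phi -173.5 w 84.8 F [-0.2 -0.4  0. ] tilt 0.12 j6 0.21
626,-208,78,186.5 -> tx -0.057 ty -0.009 tz 0.244 spin 0.000 (max rows 1.0 lin, 0.0 rot)
```

Call:
{"fn": "play_rows", "kwargs": {"targets": [{"tx": -0.06, "ty": -0.007, "tz": 0, "spin": 0, "gripper": -1}, {"tx": -0.06, "ty": -0.007, "tz": 0.1, "spin": 0, "gripper": -1}, {"tx": -0.06, "ty": -0.007, "tz": 0.22, "spin": 0, "gripper": -1}, {"tx": -0.06, "ty": -0.007, "tz": 0.245, "spin": 0, "gripper": -1}, {"tx": -0.06, "ty": -0.007, "tz": 0.245, "spin": 0, "gripper": 1}, {"tx": -0.06, "ty": -0.007, "tz": 0.245, "spin": 0, "gripper": 1}, {"tx": -0.06, "ty": -0.007, "tz": 0.245, "spin": 0, "gripper": 1}, {"tx": -0.06, "ty": -0.007, "tz": 0.245, "spin": 0, "gripper": 1}]}}

```text
clock: 33.25
position: [625.4, -207.1, 77.5]
ee_rot: [0.746, -0.666, 0.001, -0.0]
contact_force: [-0.0, 1.4, -0.1]
gripper_width: 63.1
```

```bash
python3 mv.py 466,-269,175,189.5 466,-269,88,189.5
```

```text
t33.25 pos [ 625.4 -207.1   77.5] phi -173.5 w 63.1 F [-0.   1.4 -0.1] tilt 0.07 j6 0.19
466,-269,175,189.5 -> tx 0.174 ty 0.661 tz -0.391 spin -0.066 (max rows 3.1 lin, 0.3 rot)
466,-269,88,189.5 -> tx 0.173 ty 0.662 tz -0.043 spin -0.066 (max rows 2.7 lin, 0.3 rot)
```

Call:
{"fn": "play_rows", "kwargs": {"targets": [{"tx": 0, "ty": 0, "tz": -0.1, "spin": 0, "gripper": 1}, {"tx": 0, "ty": 0, "tz": -0.3, "spin": 0, "gripper": 1}, {"tx": 0.05, "ty": 0.1, "tz": -0.39, "spin": 0, "gripper": 1}, {"tx": 0.1, "ty": 0.3, "tz": -0.39, "spin": -0.03, "gripper": 1}, {"tx": 0.15, "ty": 0.5, "tz": -0.39, "spin": -0.066, "gripper": 1}, {"tx": 0.174, "ty": 0.66, "tz": -0.39, "spin": -0.066, "gripper": 1}, {"tx": 0.174, "ty": 0.66, "tz": -0.35, "spin": -0.066, "gripper": 1}, {"tx": 0.174, "ty": 0.66, "tz": -0.2, "spin": -0.066, "gripper": 1}, {"tx": 0.174, "ty": 0.66, "tz": -0.08, "spin": -0.066, "gripper": 1}, {"tx": 0.174, "ty": 0.66, "tz": -0.04, "spin": -0.066, "gripper": 1}, {"tx": 0.174, "ty": 0.66, "tz": -0.03, "spin": -0.066, "gripper": 1}, {"tx": 0.174, "ty": 0.66, "tz": -0.03, "spin": -0.066, "gripper": 1}]}}

```text
clock: 34.75
position: [467.1, -269.2, 85.1]
ee_rot: [0.763, -0.646, 0.001, -0.0]
contact_force: [-0.5, -0.7, -2.0]
gripper_width: 63.1
```

```bash
python3 mv.py 466,-269,81.5,189.5 459,115.6,170,173.3
```

```text
t34.75 pos [ 467.1 -269.2   85.1] phi -170.5 w 63.1 F [-0.5 -0.7 -2. ] tilt 0.11 j6 0.39
466,-269,81.5,189.5 -> tx -0.002 ty 0.004 tz 0.015 spin 0.001 (max rows 0.1 lin, 0.0 rot)
459,115.6,170,173.3 -> tx -1.523 ty -0.223 tz -0.340 spin 0.361 (max rows 6.3 lin, 1.5 rot)
```

Call:
{"fn": "play_rows", "kwargs": {"targets": [{"tx": 0, "ty": 0, "tz": 0.008, "spin": 0, "gripper": 1}, {"tx": 0, "ty": 0, "tz": 0.016, "spin": 0, "gripper": 1}, {"tx": 0, "ty": 0, "tz": 0.016, "spin": 0, "gripper": 1}, {"tx": 0, "ty": 0, "tz": 0.016, "spin": 0, "gripper": 0}, {"tx": 0, "ty": 0, "tz": 0.016, "spin": 0, "gripper": -1}, {"tx": 0, "ty": 0, "tz": 0.016, "spin": 0, "gripper": -1}, {"tx": 0, "ty": 0, "tz": 0.016, "spin": 0, "gripper": -1}, {"tx": 0, "ty": 0, "tz": -0.15, "spin": 0, "gripper": -1}, {"tx": 0, "ty": 0, "tz": -0.34, "spin": 0, "gripper": -1}, {"tx": -0.2, "ty": -0.03, "tz": -0.34, "spin": 0.1, "gripper": -1}, {"tx": -0.4, "ty": -0.06, "tz": -0.34, "spin": 0.2, "gripper": -1}, {"tx": -0.6, "ty": -0.09, "tz": -0.34, "spin": 0.36, "gripper": -1}]}}

```text
clock: 36.25
position: [463.3, -116.1, 169.4]
ee_rot: [-0.663, 0.749, -0.0, 0.0]
contact_force: [0.2, 1.0, 0.6]
gripper_width: 85.1
```

```bash
python3 mv.py 459,115.6,100,173.1; python3 st.py ; python3 -c "
from h import *
im=get_image('scene'); crop(im,'g19',150,80,350,230,4)"
```

```text
t36.25 pos [ 463.3 -116.1  169.4] phi 173.0 w 85.1 F [0.2 1.  0.6] tilt 0.03 j6 -0.22
459,115.6,100,173.1 -> tx -0.918 ty 0.130 tz 0.278 spin -0.002 (max rows 3.9 lin, 0.0 rot)
stand [426. 151.] [ 785.  -126.2] [61.6 55.3] 59.9 s -116 w 339 z 93.9
stand [555. 296.] [ 482.2 -385.2] [63.6 26.7] 10.4 s 88 w -4 z 92.7
stand [532. 304.] [ 474.5 -332.6] [62.5 24.2] 1.0 s 34 w -2 z 93.4
flat [308. 305.] [458.4 116.9] [65.  29.4] 1.5
```

View pics/g19.png

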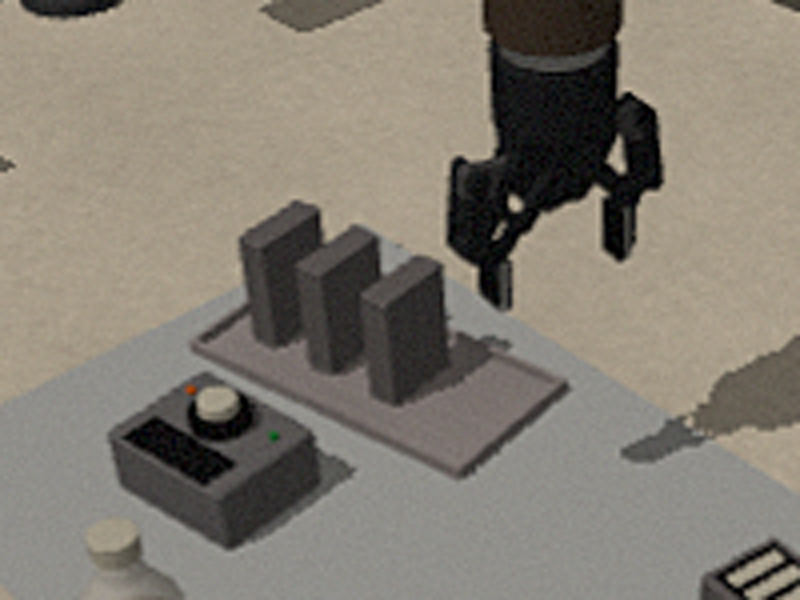

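Call:
{"fn": "play_rows", "kwargs": {"targets": [{"tx": -0.2, "ty": 0.03, "tz": 0, "spin": 0, "gripper": -1}, {"tx": -0.45, "ty": 0.06, "tz": 0.05, "spin": 0, "gripper": -1}, {"tx": -0.7, "ty": 0.1, "tz": 0.1, "spin": 0, "gripper": -1}, {"tx": -0.9, "ty": 0.13, "tz": 0.2, "spin": 0, "gripper": -1}, {"tx": -0.918, "ty": 0.13, "tz": 0.28, "spin": 0, "gripper": -1}, {"tx": -0.918, "ty": 0.13, "tz": 0.28, "spin": 0, "gripper": -1}, {"tx": -0.918, "ty": 0.13, "tz": 0.28, "spin": 0, "gripper": -1}]}}

```text
clock: 37.22
position: [458.6, 113.8, 99.8]
ee_rot: [-0.664, 0.747, -0.0, 0.0]
contact_force: [0.2, 0.0, 0.0]
gripper_width: 85.2
```

```bash
python3 mv.py 459,115.6,80,173.1 459,115.6,18,173.1
```

```text
t37.23 pos [458.6 113.8  99.8] phi 173.3 w 85.2 F [0.2 0.  0. ] tilt 0.04 j6 -0.71
459,115.6,80,173.1 -> tx -0.007 ty -0.001 tz 0.079 spin 0.004 (max rows 0.3 lin, 0.0 rot)
459,115.6,18,173.1 -> tx -0.007 ty -0.001 tz 0.327 spin 0.004 (max rows 1.3 lin, 0.0 rot)
```

Call:
{"fn": "play_rows", "kwargs": {"targets": [{"tx": -0.007, "ty": -0.001, "tz": 0.09, "spin": 0.004, "gripper": -1}, {"tx": -0.007, "ty": -0.001, "tz": 0.2, "spin": 0.004, "gripper": -1}, {"tx": -0.007, "ty": -0.001, "tz": 0.29, "spin": 0.004, "gripper": -1}, {"tx": -0.007, "ty": -0.001, "tz": 0.327, "spin": 0.004, "gripper": -1}, {"tx": -0.007, "ty": -0.001, "tz": 0.327, "spin": 0.004, "gripper": -1}, {"tx": -0.007, "ty": -0.001, "tz": 0.327, "spin": 0.004, "gripper": 1}, {"tx": -0.007, "ty": -0.001, "tz": 0.327, "spin": 0.004, "gripper": 1}, {"tx": -0.007, "ty": -0.001, "tz": 0.327, "spin": 0.004, "gripper": 1}, {"tx": -0.007, "ty": -0.001, "tz": 0.327, "spin": 0.004, "gripper": 1}, {"tx": -0.007, "ty": -0.001, "tz": 0.297, "spin": 0.004, "gripper": 1}, {"tx": -0.007, "ty": -0.001, "tz": 0.297, "spin": 0.004, "gripper": 1}]}}

```text
clock: 38.6
position: [458.9, 116.4, 25.9]
ee_rot: [-0.663, 0.748, -0.0, 0.001]
contact_force: [-0.3, -0.7, -1.3]
gripper_width: 62.2
```

```bash
python3 mv.py  540,0,30,180 613.5,-125,24,186.5
```

```text
t38.60 pos [458.9 116.4  25.9] phi 173.1 w 62.2 F [-0.3 -0.7 -1.3] tilt 0.12 j6 -0.71
540,0,30,180 -> tx 0.423 ty -0.378 tz -0.016 spin -0.153 (max rows 2.3 lin, 0.6 rot)
613.5,-125,24,186.5 -> tx 0.885 ty -0.729 tz 0.008 spin -0.297 (max rows 4.6 lin, 1.3 rot)
```

Call:
{"fn": "play_rows", "kwargs": {"targets": [{"tx": 0.12, "ty": -0.1, "tz": -0.05, "spin": -0.05, "gripper": 1}, {"tx": 0.28, "ty": -0.24, "tz": -0.05, "spin": -0.1, "gripper": 1}, {"tx": 0.43, "ty": -0.38, "tz": -0.05, "spin": -0.15, "gripper": 1}, {"tx": 0.59, "ty": -0.5, "tz": -0.05, "spin": -0.2, "gripper": 1}, {"tx": 0.75, "ty": -0.62, "tz": -0.03, "spin": -0.26, "gripper": 1}, {"tx": 0.85, "ty": -0.71, "tz": 0, "spin": -0.297, "gripper": 1}, {"tx": 0.885, "ty": -0.73, "tz": 0.005, "spin": -0.297, "gripper": 1}, {"tx": 0.885, "ty": -0.73, "tz": 0.005, "spin": -0.297, "gripper": 1}, {"tx": 0.885, "ty": -0.73, "tz": 0.005, "spin": -0.297, "gripper": 1}]}}

```text
clock: 39.72
position: [612.5, -124.5, 24.0]
ee_rot: [0.746, -0.666, -0.0, 0.0]
contact_force: [0.6, -1.2, -0.7]
gripper_width: 62.4
```

```bash
python3 mv.py  616,-145.5,25,186.5
```

```text
t39.73 pos [ 612.5 -124.5   24. ] phi -173.5 w 62.4 F [ 0.6 -1.2 -0.7] tilt 0.03 j6 0.06
616,-145.5,25,186.5 -> tx 0.085 ty -0.004 tz -0.004 spin 0.001 (max rows 0.3 lin, 0.0 rot)
```

Same start as last time; same sequence (+0.005).

Call:
{"fn": "play_rows", "kwargs": {"targets": [{"tx": 0.095, "ty": -0.004, "tz": 0.01, "spin": 0, "gripper": 1}, {"tx": 0.125, "ty": -0.004, "tz": 0.01, "spin": 0, "gripper": 1}, {"tx": 0.125, "ty": -0.004, "tz": -0.02, "spin": 0, "gripper": 1}, {"tx": 0.125, "ty": -0.004, "tz": -0.05, "spin": 0, "gripper": 1}, {"tx": 0.125, "ty": -0.004, "tz": -0.075, "spin": 0, "gripper": 1}, {"tx": 0.13, "ty": -0.004, "tz": -0.1, "spin": 0, "gripper": 1}, {"tx": 0.145, "ty": -0.004, "tz": -0.135, "spin": 0, "gripper": 1}, {"tx": 0.16, "ty": -0.004, "tz": -0.17, "spin": 0, "gripper": 1}, {"tx": 0.185, "ty": -0.004, "tz": -0.2, "spin": 0, "gripper": 1}, {"tx": 0.215, "ty": -0.004, "tz": -0.225, "spin": 0, "gripper": 1}, {"tx": 0.24, "ty": -0.004, "tz": -0.245, "spin": 0, "gripper": 1}, {"tx": 0.27, "ty": -0.004, "tz": -0.257, "spin": 0, "gripper": 1}]}}

```text
clock: 41.22
position: [622.0, -185.8, 89.8]
ee_rot: [0.747, -0.665, -0.002, -0.003]
contact_force: [1.8, 13.2, 4.2]
gripper_width: 62.2
```

Call:
{"fn": "play_rows", "kwargs": {"targets": [{"tx": 0.03, "ty": 0, "tz": -0.003, "spin": 0, "gripper": 1}, {"tx": 0.055, "ty": 0, "tz": -0.001, "spin": 0, "gripper": 1}, {"tx": 0.08, "ty": 0, "tz": 0.002, "spin": 0, "gripper": 1}, {"tx": 0.095, "ty": 0, "tz": 0.002, "spin": 0, "gripper": 1}, {"tx": 0.11, "ty": 0, "tz": 0.002, "spin": 0, "gripper": 1}, {"tx": 0.125, "ty": 0, "tz": 0.002, "spin": 0, "gripper": 1}, {"tx": 0.125, "ty": 0, "tz": 0.002, "spin": 0, "gripper": 1}]}}

```text
clock: 42.1
position: [625.8, -221.0, 88.6]
ee_rot: [0.747, -0.665, 0.0, -0.001]
contact_force: [-0.1, 5.0, 1.6]
gripper_width: 60.1
```

```bash
python3 mv.py; python3 slab.py; python3 -c "
from h import *
im=get_image('scene'); crop(im,'g20',150,120,350,270,4)"
```

```text
t42.10 pos [ 625.8 -221.    88.6] phi -173.4 w 60.1 F [-0.1  5.   1.6] tilt 0.12 j6 0.21
[ 633.1 -194.9   52.9] [ 0.07   0.967 -0.246] 381 lean deg -14.3 yaw -4.1 [ 592. -217.   12.] [ 663. -183.   84.]
129 ((632.0126342773438, -205.19381713867188), (76.88031005859375, 47.37847900390625), 8.56039810180664) 92.16596540816332
```

View pics/g20.png

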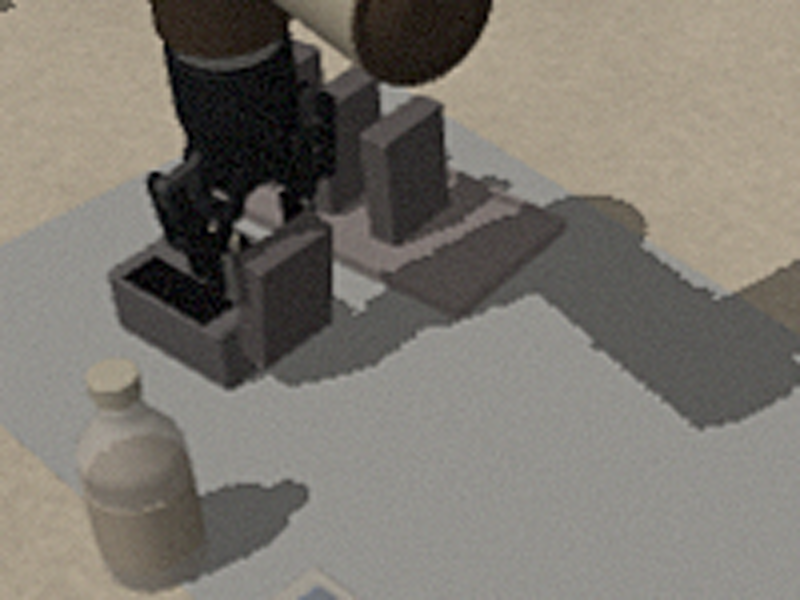

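Call:
{"fn": "play_rows", "kwargs": {"targets": [{"tx": 0.008, "ty": 0, "tz": 0.01, "spin": 0, "gripper": 1}, {"tx": 0.008, "ty": 0, "tz": 0.02, "spin": 0, "gripper": 1}, {"tx": 0.008, "ty": 0, "tz": 0.02, "spin": 0, "gripper": 1}, {"tx": 0.008, "ty": 0, "tz": 0.02, "spin": 0, "gripper": 0}, {"tx": 0.008, "ty": 0, "tz": 0.02, "spin": 0, "gripper": -1}, {"tx": 0.008, "ty": 0, "tz": 0.02, "spin": 0, "gripper": -1}, {"tx": 0.008, "ty": 0, "tz": 0.02, "spin": 0, "gripper": -1}, {"tx": 0.008, "ty": 0, "tz": -0.1, "spin": 0, "gripper": -1}, {"tx": 0.008, "ty": 0, "tz": -0.2, "spin": 0, "gripper": -1}, {"tx": 0.008, "ty": 0, "tz": -0.2, "spin": 0, "gripper": -1}]}}

```text
clock: 43.45
position: [626.9, -226.0, 140.2]
ee_rot: [0.746, -0.666, 0.002, -0.001]
contact_force: [0.4, 0.4, -0.4]
gripper_width: 85.2
```

```bash
python3 slab.py; python3 mv.py 626,-207.5,78,186.5
```

```text
[ 625.1 -196.    49.1] [-0.107  0.994  0.001] 409 lean deg 0.0 yaw 6.1 [ 591. -202.   12.] [ 657. -190.   85.]
162 ((625.6111450195312, -206.2962188720703), (65.12378692626953, 26.829795837402344), 9.17987060546875) 88.89305674538379
t43.50 pos [ 625.8 -225.7  138.4] phi -173.5 w 84.9 F [-0.   0.1 -0.1] tilt 0.11 j6 0.22
626,-207.5,78,186.5 -> tx -0.072 ty -0.008 tz 0.241 spin -0.001 (max rows 1.0 lin, 0.0 rot)
```

Call:
{"fn": "play_rows", "kwargs": {"targets": [{"tx": -0.072, "ty": -0.007, "tz": 0, "spin": 0, "gripper": -1}, {"tx": -0.072, "ty": -0.007, "tz": 0.1, "spin": 0, "gripper": -1}, {"tx": -0.072, "ty": -0.007, "tz": 0.22, "spin": 0, "gripper": -1}, {"tx": -0.072, "ty": -0.007, "tz": 0.243, "spin": 0, "gripper": -1}, {"tx": -0.072, "ty": -0.007, "tz": 0.243, "spin": 0, "gripper": 1}, {"tx": -0.072, "ty": -0.007, "tz": 0.243, "spin": 0, "gripper": 1}, {"tx": -0.072, "ty": -0.007, "tz": 0.243, "spin": 0, "gripper": 1}, {"tx": -0.072, "ty": -0.007, "tz": 0.243, "spin": 0, "gripper": 1}]}}

```text
clock: 44.5
position: [625.6, -207.4, 77.6]
ee_rot: [0.746, -0.666, 0.001, -0.0]
contact_force: [-0.3, 0.9, 1.6]
gripper_width: 62.7
```

```bash
python3 mv.py 456,-210,175,189.5 456,-210,85,189.5
```

```text
t44.50 pos [ 625.6 -207.4   77.6] phi -173.5 w 62.7 F [-0.3  0.9  1.6] tilt 0.08 j6 0.19
456,-210,175,189.5 -> tx -0.066 ty 0.675 tz -0.391 spin -0.067 (max rows 3.1 lin, 0.3 rot)
456,-210,85,189.5 -> tx -0.066 ty 0.675 tz -0.031 spin -0.067 (max rows 2.7 lin, 0.3 rot)
```

Call:
{"fn": "play_rows", "kwargs": {"targets": [{"tx": 0, "ty": 0, "tz": -0.1, "spin": 0, "gripper": 1}, {"tx": 0, "ty": 0, "tz": -0.3, "spin": 0, "gripper": 1}, {"tx": 0, "ty": 0.1, "tz": -0.39, "spin": 0, "gripper": 1}, {"tx": -0.03, "ty": 0.3, "tz": -0.39, "spin": -0.03, "gripper": 1}, {"tx": -0.05, "ty": 0.5, "tz": -0.39, "spin": -0.066, "gripper": 1}, {"tx": -0.066, "ty": 0.675, "tz": -0.39, "spin": -0.066, "gripper": 1}, {"tx": -0.066, "ty": 0.675, "tz": -0.35, "spin": -0.066, "gripper": 1}, {"tx": -0.066, "ty": 0.675, "tz": -0.2, "spin": -0.066, "gripper": 1}, {"tx": -0.066, "ty": 0.675, "tz": -0.08, "spin": -0.066, "gripper": 1}, {"tx": -0.066, "ty": 0.675, "tz": -0.04, "spin": -0.066, "gripper": 1}, {"tx": -0.066, "ty": 0.675, "tz": -0.03, "spin": -0.066, "gripper": 1}, {"tx": -0.066, "ty": 0.675, "tz": -0.03, "spin": -0.066, "gripper": 1}]}}

```text
clock: 46.0
position: [456.7, -210.2, 85.1]
ee_rot: [0.763, -0.646, 0.001, -0.0]
contact_force: [0.7, -0.4, -1.0]
gripper_width: 62.9
```

```bash
python3 mv.py 456,-210,81.5,189.5
```

```text
t46.00 pos [ 456.7 -210.2   85.1] phi -170.5 w 62.9 F [ 0.7 -0.4 -1. ] tilt 0.11 j6 0.27
456,-210,81.5,189.5 -> tx -0.001 ty 0.003 tz 0.014 spin -0.001 (max rows 0.1 lin, 0.0 rot)
```

Call:
{"fn": "play_rows", "kwargs": {"targets": [{"tx": 0, "ty": 0, "tz": 0.008, "spin": 0, "gripper": 1}, {"tx": 0, "ty": 0, "tz": 0.015, "spin": 0, "gripper": 1}, {"tx": 0, "ty": 0, "tz": 0.015, "spin": 0, "gripper": 1}, {"tx": 0, "ty": 0, "tz": 0.015, "spin": 0, "gripper": 0}, {"tx": 0, "ty": 0, "tz": 0.015, "spin": 0, "gripper": -1}, {"tx": 0, "ty": 0, "tz": 0.015, "spin": 0, "gripper": -1}, {"tx": 0, "ty": 0, "tz": 0.015, "spin": 0, "gripper": -1}, {"tx": 0, "ty": 0, "tz": -0.15, "spin": 0, "gripper": -1}, {"tx": 0, "ty": 0, "tz": -0.36, "spin": 0, "gripper": -1}, {"tx": -0.2, "ty": -0.03, "tz": -0.4, "spin": 0.1, "gripper": -1}, {"tx": -0.4, "ty": -0.06, "tz": -0.4, "spin": 0.2, "gripper": -1}, {"tx": -0.6, "ty": -0.09, "tz": -0.4, "spin": 0.36, "gripper": -1}]}}

```text
clock: 47.5
position: [453.1, -57.1, 184.6]
ee_rot: [-0.663, 0.749, -0.0, 0.0]
contact_force: [0.8, -0.3, 0.9]
gripper_width: 85.5
```

```bash
python3 mv.py; python3 st.py;python3 loc.py|grep cup ; python3 -c "
from h import *
im=get_image('scene'); save(im,'s21')"
```

```text
t47.50 pos [453.1 -57.1 184.6] phi 173.0 w 85.5 F [ 0.8 -0.3  0.9] tilt 0.05 j6 -0.35
stand [427. 151.] [ 784.2 -125.9] [61.8 52.3] 62.1 s -117 w 338 z 93.9
stand [556. 296.] [ 482.1 -384.4] [63.1 27.8] 7.7 s 87 w -4 z 92.8
stand [529. 300.] [ 474.2 -329.5] [63.5 27.1] 10.8 s 31 w -2 z 92.9
stand [500. 304.] [ 465.1 -269.4] [63.2 25.3] 10.3 s -29 w -1 z 93.0
cup (array([420., 161.]), 777.3, -118.4, 56.3, np.float64(59.9), array([65., 61., 54.]))
cup (array([336., 164.]), 754.3, 68.1, 55.8, np.float64(59.7), array([38., 46., 62.]))
cup (array([202., 189.]), 705.3, 359.5, 68.9, np.float64(59.8), array([57., 34., 16.]))
cup (array([122., 191.]), 681.8, 518.8, 51.6, np.float64(59.0), array([27., 46., 87.]))
cup (array([257., 218.]), 631.1, 226.3, 66.0, np.float64(58.5), array([122., 118., 105.]))
cup (array([510., 208.]), 670.4, -310.4, 26.0, np.float64(55.3), array([38., 37., 36.]))
cup (array([489., 222.]), 636.9, -266.3, 106.1, np.float64(60.0), array([39., 39., 37.]))
cup (array([516., 223.]), 636.6, -325.0, 31.6, np.float64(55.7), array([82., 79., 77.]))
cup (array([193., 234.]), 59
[... 168 characters left out ...]
, 245.]), 566.1, 536.6, 52.5, np.float64(59.4), array([25., 44., 83.]))
cup (array([484., 243.]), 592.6, -250.3, 46.0, np.float64(53.9), array([78., 76., 74.]))
cup (array([543., 298.]), 481.2, -375.2, 61.0, np.float64(59.9), array([32., 31., 30.]))
cup (array([517., 302.]), 471.9, -320.0, 60.9, np.float64(59.9), array([33., 31., 30.]))
cup (array([260., 298.]), 449.2, 210.7, 74.7, np.float64(58.2), array([147., 143., 130.]))
cup (array([490., 310.]), 454.1, -259.9, 43.7, np.float64(60.0), array([33., 31., 30.]))
cup (array([204., 320.]), 417.2, 328.0, 36.1, np.float64(58.7), array([136., 131., 116.]))
cup (array([254., 327.]), 410.5, 221.3, 54.6, np.float64(57.7), array([130., 125., 111.]))
```

View pics/s21.png

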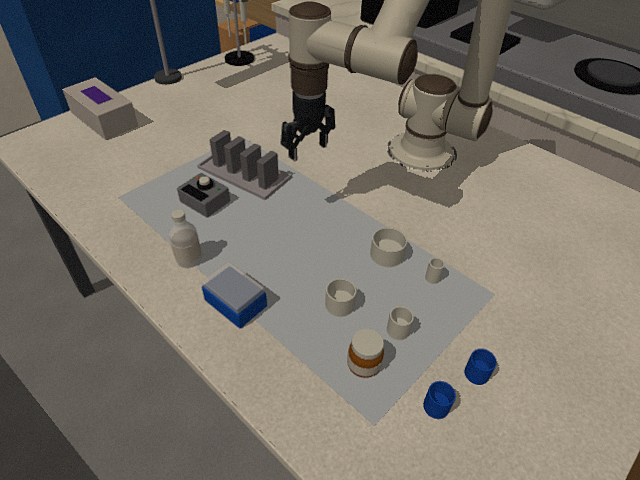

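```bash
python3 mv.py 631,226.6,140,180
```

```text
t47.65 pos [453.3 -56.6 184.5] phi 173.5 w 85.6 F [-0.5 -0.7  1.3] tilt 0.02 j6 -0.35
631,226.6,140,180 -> tx -1.206 ty -0.578 tz 0.178 spin -0.144 (max rows 5.4 lin, 0.6 rot)
```

Call:
{"fn": "play_rows", "kwargs": {"targets": [{"tx": -0.2, "ty": -0.1, "tz": 0, "spin": -0.05, "gripper": -1}, {"tx": -0.4, "ty": -0.2, "tz": 0, "spin": -0.1, "gripper": -1}, {"tx": -0.6, "ty": -0.3, "tz": 0, "spin": -0.144, "gripper": -1}, {"tx": -0.8, "ty": -0.4, "tz": 0.05, "spin": -0.144, "gripper": -1}, {"tx": -1, "ty": -0.5, "tz": 0.1, "spin": -0.144, "gripper": -1}, {"tx": -1, "ty": -0.57, "tz": 0.17, "spin": -0.144, "gripper": -1}, {"tx": -1, "ty": -0.57, "tz": 0.17, "spin": -0.144, "gripper": -1}, {"tx": -1, "ty": -0.57, "tz": 0.17, "spin": -0.144, "gripper": -1}]}}

```text
clock: 48.65
position: [624.1, 171.9, 141.9]
ee_rot: [-0.705, 0.709, -0.0, -0.0]
contact_force: [0.6, -1.2, -0.2]
gripper_width: 85.3
```

```bash
python3 mv.py 631,226.6,80,180 631,226.6,54,180; python3 loc.py|grep cup
```

```text
t48.65 pos [624.1 171.9 141.9] phi 179.7 w 85.3 F [ 0.6 -1.2 -0.2] tilt 0.04 j6 -0.52
631,226.6,80,180 -> tx -0.219 ty -0.026 tz 0.247 spin -0.007 (max rows 1.3 lin, 0.0 rot)
631,226.6,54,180 -> tx -0.219 ty -0.026 tz 0.351 spin -0.007 (max rows 1.7 lin, 0.0 rot)
cup (array([421., 161.]), 778.6, -120.6, 58.3, np.float64(59.9), array([66., 62., 54.]))
cup (array([346., 164.]), 755.5, 45.9, 53.6, np.float64(59.9), array([35., 45., 63.]))
cup (array([122., 191.]), 681.3, 519.8, 52.2, np.float64(59.7), array([28., 47., 88.]))
cup (array([491., 222.]), 633.1, -269.6, 120.3, np.float64(60.0), array([47., 46., 44.]))
cup (array([255., 230.]), 617.3, 229.7, 58.5, np.float64(59.4), array([122., 118., 105.]))
cup (array([515., 235.]), 612.0, -318.7, 28.7, np.float64(56.1), array([90., 77., 69.]))
cup (array([110., 245.]), 565.5, 536.8, 51.3, np.float64(59.5), array([27., 46., 86.]))
cup (array([507., 239.]), 604.8, -301.1, 23.0, np.float64(59.6), array([76., 74., 71.]))
cup (array([543., 298.]), 481.4, -374.5, 61.3, np.float64(59.8), array([34., 32., 31.]))
cup (array([517., 301.]), 471.8, -319.1, 60.9, np.float64(59.7), array([35., 33., 31.]))
cup (array([489., 305.]), 463.5, -258.9, 62.4, np.float64(59.9), array([35., 33., 31.]))
cup (array([273., 313.]), 434.4, 204.2, 84.1, np.float64(59.4), array([93., 90., 80.]))
cup (array([248., 304.]), 450.5, 237.4, 36.2, np.float64(59.7), array([109., 107.,  99.]))
```

Call:
{"fn": "play_rows", "kwargs": {"targets": [{"tx": -0.219, "ty": -0.026, "tz": 0, "spin": 0, "gripper": -1}, {"tx": -0.219, "ty": -0.026, "tz": 0.1, "spin": 0, "gripper": -1}, {"tx": -0.219, "ty": -0.026, "tz": 0.25, "spin": 0, "gripper": -1}, {"tx": -0.219, "ty": -0.026, "tz": 0.33, "spin": 0, "gripper": -1}, {"tx": -0.219, "ty": -0.026, "tz": 0.351, "spin": 0, "gripper": -1}, {"tx": -0.219, "ty": -0.026, "tz": 0.351, "spin": 0, "gripper": -1}, {"tx": -0.219, "ty": -0.026, "tz": 0.351, "spin": 0, "gripper": 1}, {"tx": -0.219, "ty": -0.026, "tz": 0.351, "spin": 0, "gripper": 1}, {"tx": -0.219, "ty": -0.026, "tz": 0.351, "spin": 0, "gripper": 1}, {"tx": -0.219, "ty": -0.026, "tz": 0.351, "spin": 0, "gripper": 1}]}}

```text
clock: 49.95
position: [632.2, 228.4, 57.0]
ee_rot: [-0.706, 0.708, -0.001, 0.002]
contact_force: [-0.9, -1.1, 4.9]
gripper_width: 62.6
```

```bash
python3 mv.py; python3 -c "
from h import *
im=get_image('scene'); crop(im,'g22',260,200,460,350,4)"
```

```text
t49.95 pos [632.2 228.4  57. ] phi 179.8 w 62.6 F [-0.9 -1.1  4.9] tilt 0.24 j6 -0.59
```

View pics/g22.png

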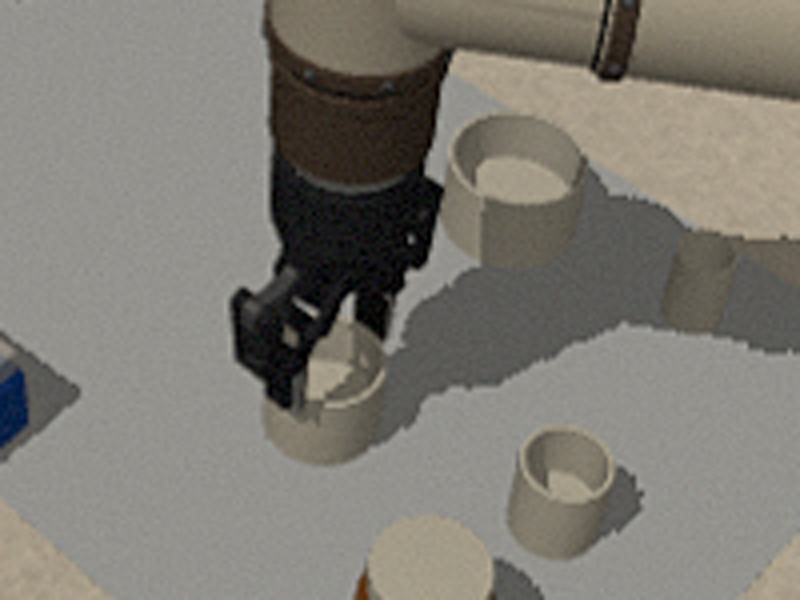

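Call:
{"fn": "play_rows", "kwargs": {"targets": [{"tx": 0, "ty": 0, "tz": -0.1, "spin": 0, "gripper": 1}, {"tx": 0, "ty": 0, "tz": -0.25, "spin": 0, "gripper": 1}, {"tx": 0, "ty": 0, "tz": -0.33, "spin": 0, "gripper": 1}, {"tx": 0, "ty": 0, "tz": -0.33, "spin": 0, "gripper": 1}, {"tx": 0, "ty": 0, "tz": -0.33, "spin": 0, "gripper": 1}]}}

```text
clock: 50.62
position: [630.2, 227.6, 135.7]
ee_rot: [-0.705, 0.709, 0.0, -0.001]
contact_force: [-0.3, 0.7, -0.7]
gripper_width: 62.2
```

```bash
python3 mv.py 434.4,204.2,137,180; python3 -c "
from h import *
im=get_image('scene'); crop(im,'g23',260,150,460,300,4)"
```

```text
t50.62 pos [630.2 227.6 135.7] phi 179.7 w 62.2 F [-0.3  0.7 -0.7] tilt 0.10 j6 -0.59
434.4,204.2,137,180 -> tx 0.097 ty 0.783 tz -0.004 spin -0.006 (max rows 3.2 lin, 0.0 rot)
```

View pics/g23.png

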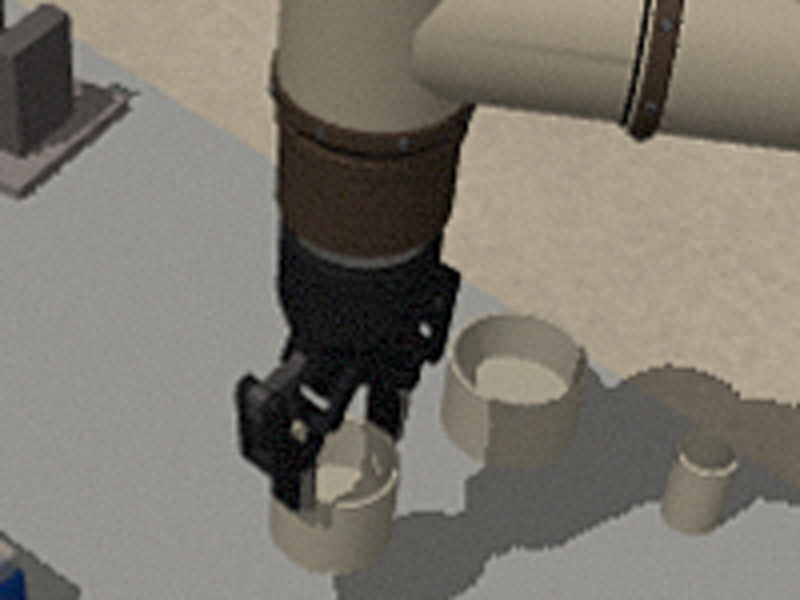

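Call:
{"fn": "play_rows", "kwargs": {"targets": [{"tx": 0.02, "ty": 0.2, "tz": 0, "spin": 0, "gripper": 1}, {"tx": 0.05, "ty": 0.4, "tz": 0, "spin": 0, "gripper": 1}, {"tx": 0.08, "ty": 0.6, "tz": 0, "spin": 0, "gripper": 1}, {"tx": 0.092, "ty": 0.75, "tz": 0, "spin": 0, "gripper": 1}, {"tx": 0.092, "ty": 0.783, "tz": 0, "spin": 0, "gripper": 1}, {"tx": 0.092, "ty": 0.783, "tz": 0, "spin": 0, "gripper": 1}, {"tx": 0.092, "ty": 0.783, "tz": 0, "spin": 0, "gripper": 1}]}}

```text
clock: 51.55
position: [436.1, 206.2, 136.4]
ee_rot: [-0.705, 0.709, -0.0, 0.0]
contact_force: [0.3, 0.3, 0.3]
gripper_width: 62.2
```

```bash
python3 mv.py 434.4,205.5,137,180 434.4,205.5,75,180; python3 -c "
from h import *
im=get_image('scene'); crop(im,'g24',300,150,460,270,5)"
```

```text
t51.55 pos [436.1 206.2 136.4] phi 179.7 w 62.2 F [0.3 0.3 0.3] tilt 0.02 j6 -0.78
434.4,205.5,137,180 -> tx 0.003 ty 0.007 tz -0.003 spin -0.006 (max rows 0.0 lin, 0.0 rot)
434.4,205.5,75,180 -> tx 0.003 ty 0.007 tz 0.245 spin -0.006 (max rows 1.0 lin, 0.0 rot)
```

View pics/g24.png

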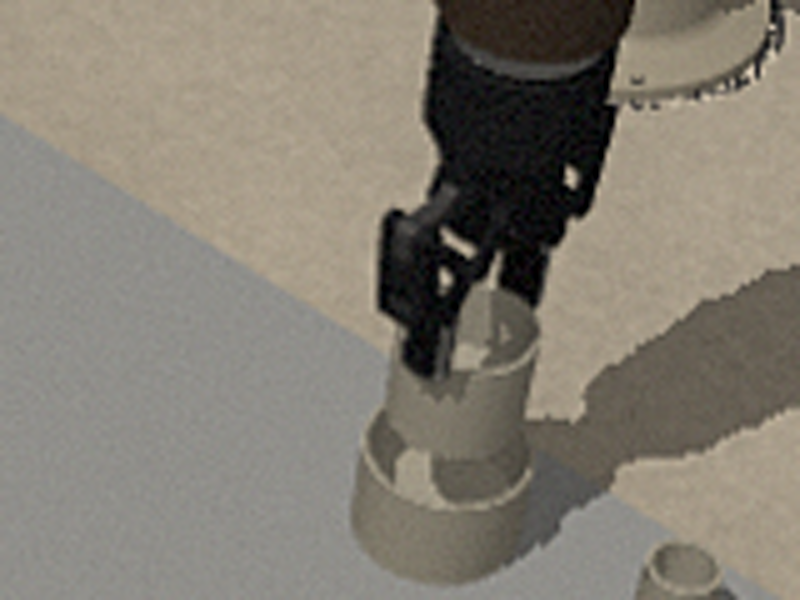

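Call:
{"fn": "play_rows", "kwargs": {"targets": [{"tx": 0.003, "ty": 0.007, "tz": 0.05, "spin": 0, "gripper": 1}, {"tx": 0.003, "ty": 0.007, "tz": 0.1, "spin": 0, "gripper": 1}, {"tx": 0.003, "ty": 0.007, "tz": 0.15, "spin": 0, "gripper": 1}, {"tx": 0.003, "ty": 0.007, "tz": 0.2, "spin": 0, "gripper": 1}, {"tx": 0.003, "ty": 0.007, "tz": 0.23, "spin": 0, "gripper": 1}, {"tx": 0.003, "ty": 0.007, "tz": 0.24, "spin": 0, "gripper": 1}, {"tx": 0.003, "ty": 0.007, "tz": 0.24, "spin": 0, "gripper": 1}]}}

```text
clock: 52.48
position: [433.4, 205.2, 76.6]
ee_rot: [-0.706, 0.709, -0.0, 0.0]
contact_force: [-0.0, -0.9, -0.8]
gripper_width: 62.7
```

```bash
python3 mv.py 434.4,205.5,75,180; python3 -c "
from h import *
im=get_image('scene'); crop(im,'g25',300,150,460,270,5)"
```

```text
t52.48 pos [433.4 205.2  76.6] phi 179.7 w 62.7 F [-0.  -0.9 -0.8] tilt 0.01 j6 -0.79
434.4,205.5,75,180 -> tx -0.001 ty -0.004 tz 0.006 spin -0.006 (max rows 0.0 lin, 0.0 rot)
```

View pics/g25.png

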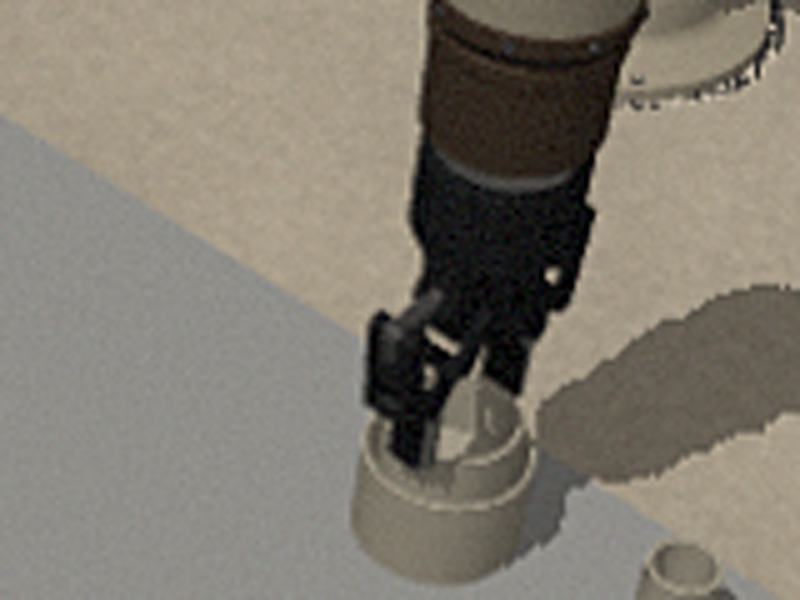

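Call:
{"fn": "play_rows", "kwargs": {"targets": [{"tx": 0, "ty": 0, "tz": 0.008, "spin": 0, "gripper": 1}, {"tx": 0, "ty": 0, "tz": 0.008, "spin": 0, "gripper": 1}, {"tx": 0, "ty": 0, "tz": 0.008, "spin": 0, "gripper": 0}, {"tx": 0, "ty": 0, "tz": 0.008, "spin": 0, "gripper": -1}, {"tx": 0, "ty": 0, "tz": 0.008, "spin": 0, "gripper": -1}, {"tx": 0, "ty": 0, "tz": 0.008, "spin": 0, "gripper": -1}, {"tx": 0, "ty": 0, "tz": -0.1, "spin": 0, "gripper": -1}, {"tx": 0, "ty": 0, "tz": -0.3, "spin": 0, "gripper": -1}, {"tx": -0.15, "ty": -0.15, "tz": -0.36, "spin": 0, "gripper": -1}, {"tx": -0.25, "ty": -0.35, "tz": -0.36, "spin": 0, "gripper": -1}, {"tx": -0.35, "ty": -0.55, "tz": -0.36, "spin": 0, "gripper": -1}, {"tx": -0.35, "ty": -0.55, "tz": -0.36, "spin": 0, "gripper": -1}]}}

```text
clock: 54.02
position: [573.6, 293.0, 164.6]
ee_rot: [-0.705, 0.709, -0.0, -0.0]
contact_force: [-0.7, -0.1, 0.1]
gripper_width: 85.5
```

```bash
python3 mv.py
cat > nest.py <<'E'
from h import *
def circ(im,zlo,zhi,c,rmax):
    P=cloud(im); m=(P[...,2]>zlo)&(P[...,2]<zhi)&(np.hypot(P[...,0]-c[0],P[...,1]-c[1])<rmax)
    q=P[m]
    if len(q)<10: return None
    (x,y),r=cv2.minEnclosingCircle(q[:,:2].astype(np.float32)); return round(x,1),round(y,1),round(2*r,1),len(q),q[:,2].mean().round(1)
if __name__=='__main__':
  im=get_image('top')
  for nm,z in(('a',55),('b',71),('c',87),('d',103)): print(nm,circ(im,z-5,z+5,(434,204),55))
  for nm,c,R in(('c',(592.6,360.3),40),('d',(417,328),30)): print(nm,circ(im,50,60,c,R))
  crop(im,'nest',180,200,320,340,5)
E
python3 nest.py
```

```text
t54.02 pos [573.6 293.  164.6] phi 179.7 w 85.5 F [-0.7 -0.1  0.1] tilt 0.04 j6 -0.73
a (434.4, 204.1, 84.1, 214, np.float64(54.7))
b (432.7, 203.5, 66.3, 154, np.float64(70.9))
c None
d None
c (575.7, 368.5, 26.2, 19, np.float64(54.3))
d (417.0, 328.2, 37.0, 83, np.float64(54.5))
```

View pics/nest.png

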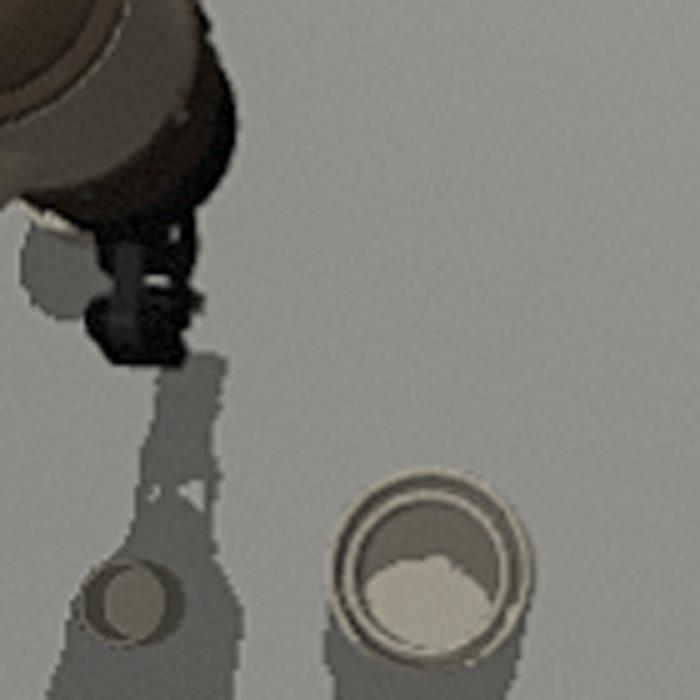

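```bash
python3 mv.py 592.6,360.3,130,180 592.6,360.3,56,180
```

```text
t54.08 pos [571.8 292.  164.8] phi 179.7 w 85.6 F [-0.1 -0.4  0.1] tilt 0.13 j6 -0.73
592.6,360.3,130,180 -> tx -0.274 ty -0.082 tz 0.139 spin -0.007 (max rows 1.3 lin, 0.0 rot)
592.6,360.3,56,180 -> tx -0.274 ty -0.082 tz 0.435 spin -0.007 (max rows 2.1 lin, 0.0 rot)
```

Call:
{"fn": "play_rows", "kwargs": {"targets": [{"tx": -0.15, "ty": -0.04, "tz": 0, "spin": 0, "gripper": -1}, {"tx": -0.274, "ty": -0.082, "tz": 0.05, "spin": 0, "gripper": -1}, {"tx": -0.274, "ty": -0.082, "tz": 0.14, "spin": 0, "gripper": -1}, {"tx": -0.274, "ty": -0.082, "tz": 0.14, "spin": 0, "gripper": -1}, {"tx": -0.274, "ty": -0.082, "tz": 0.14, "spin": 0, "gripper": -1}]}}

```text
clock: 54.7
position: [591.9, 359.9, 132.8]
ee_rot: [-0.706, 0.709, -0.0, 0.0]
contact_force: [-0.7, 1.0, 0.1]
gripper_width: 85.2
```

```bash
python3 mv.py 592.6,360.3,56,180;  python3 -c "
from h import *
im=get_image('scene'); crop(im,'g26',330,200,490,350,5)"
```

```text
t54.70 pos [591.9 359.9 132.8] phi 179.7 w 85.2 F [-0.7  1.   0.1] tilt 0.06 j6 -0.78
592.6,360.3,56,180 -> tx -0.001 ty -0.002 tz 0.307 spin -0.006 (max rows 1.2 lin, 0.0 rot)
```

View pics/g26.png

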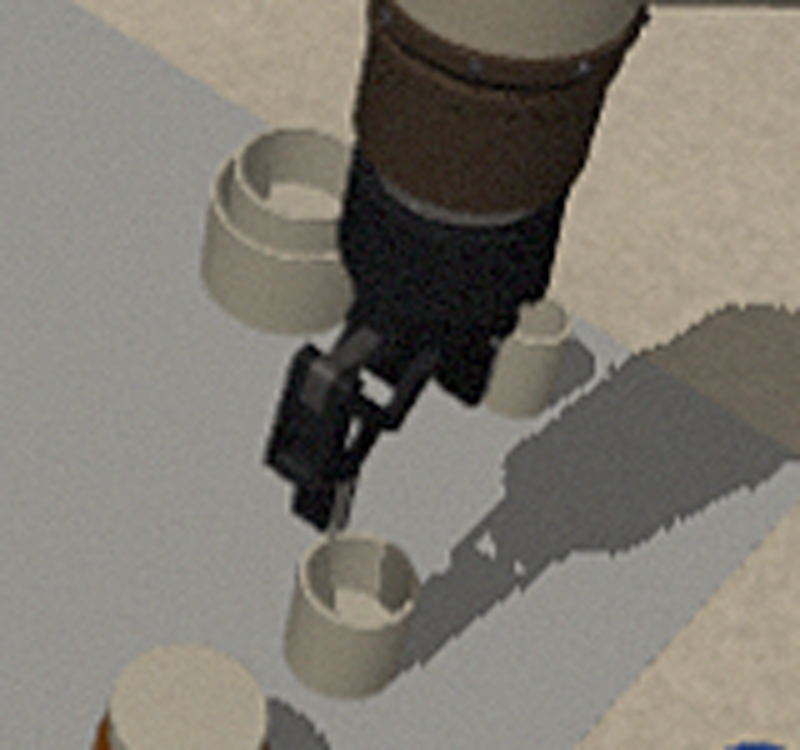

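Call:
{"fn": "play_rows", "kwargs": {"targets": [{"tx": 0, "ty": -0.002, "tz": 0.1, "spin": 0, "gripper": -1}, {"tx": 0, "ty": -0.002, "tz": 0.22, "spin": 0, "gripper": -1}, {"tx": 0, "ty": -0.002, "tz": 0.29, "spin": 0, "gripper": -1}, {"tx": 0, "ty": -0.002, "tz": 0.307, "spin": 0, "gripper": -1}, {"tx": 0, "ty": -0.002, "tz": 0.307, "spin": 0, "gripper": -1}, {"tx": 0, "ty": -0.002, "tz": 0.307, "spin": 0, "gripper": 1}, {"tx": 0, "ty": -0.002, "tz": 0.307, "spin": 0, "gripper": 1}, {"tx": 0, "ty": -0.002, "tz": 0.307, "spin": 0, "gripper": 1}, {"tx": 0, "ty": -0.002, "tz": 0.307, "spin": 0, "gripper": 1}, {"tx": 0, "ty": -0.002, "tz": 0.307, "spin": 0, "gripper": 1}]}}

```text
clock: 56.0
position: [593.3, 360.8, 56.5]
ee_rot: [-0.706, 0.709, -0.0, 0.001]
contact_force: [-0.3, -0.4, 5.6]
gripper_width: 47.6
```

```bash
python3 mv.py
```

```text
t56.00 pos [593.3 360.8  56.5] phi 179.8 w 47.6 F [-0.3 -0.4  5.6] tilt 0.15 j6 -0.78
```

Call:
{"fn": "play_rows", "kwargs": {"targets": [{"tx": 0, "ty": 0, "tz": -0.1, "spin": 0, "gripper": 1}, {"tx": 0, "ty": 0, "tz": -0.25, "spin": 0, "gripper": 1}, {"tx": 0, "ty": 0, "tz": -0.4, "spin": 0, "gripper": 1}, {"tx": 0, "ty": 0, "tz": -0.4, "spin": 0, "gripper": 1}, {"tx": 0, "ty": 0, "tz": -0.4, "spin": 0, "gripper": 1}]}}

```text
clock: 56.62
position: [591.8, 359.9, 153.8]
ee_rot: [-0.705, 0.709, 0.0, -0.001]
contact_force: [-0.9, -0.7, -1.0]
gripper_width: 47.7
```

```bash
python3 mv.py 433.5,203.5,156,180;  python3 -c "
from h import *
im=get_image('scene'); crop(im,'g27',330,180,490,330,5)"
```

```text
t56.62 pos [591.8 359.9 153.8] phi 179.7 w 47.7 F [-0.9 -0.7 -1. ] tilt 0.11 j6 -0.78
433.5,203.5,156,180 -> tx 0.629 ty 0.630 tz -0.007 spin -0.007 (max rows 3.6 lin, 0.0 rot)
```

View pics/g27.png

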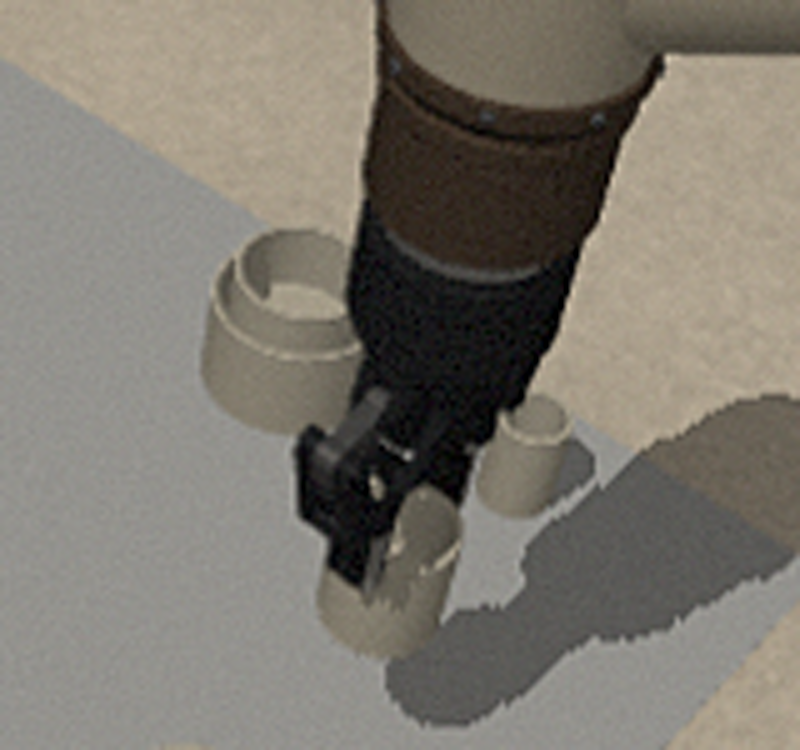

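Call:
{"fn": "play_rows", "kwargs": {"targets": [{"tx": 0.15, "ty": 0.15, "tz": 0, "spin": 0, "gripper": 1}, {"tx": 0.3, "ty": 0.3, "tz": 0, "spin": 0, "gripper": 1}, {"tx": 0.45, "ty": 0.45, "tz": 0, "spin": 0, "gripper": 1}, {"tx": 0.58, "ty": 0.58, "tz": 0, "spin": 0, "gripper": 1}, {"tx": 0.627, "ty": 0.63, "tz": 0, "spin": 0, "gripper": 1}, {"tx": 0.627, "ty": 0.63, "tz": 0, "spin": 0, "gripper": 1}, {"tx": 0.627, "ty": 0.63, "tz": 0, "spin": 0, "gripper": 1}, {"tx": 0.627, "ty": 0.63, "tz": 0, "spin": 0, "gripper": 1}]}}

```text
clock: 57.68
position: [435.2, 205.2, 154.5]
ee_rot: [-0.706, 0.709, -0.0, 0.0]
contact_force: [-0.1, -0.3, -0.2]
gripper_width: 47.5
```

```bash
python3 mv.py 433.4,203.9,100,180 433.4,203.9,89.5,180;  python3 -c "
from h import *
im=get_image('scene'); crop(im,'g28',330,150,490,300,5)
im=get_image('top'); crop(im,'g28t',200,240,320,340,6)"
```

```text
t57.67 pos [435.2 205.2 154.5] phi 179.7 w 47.5 F [-0.1 -0.3 -0.2] tilt 0.01 j6 -0.78
433.4,203.9,100,180 -> tx 0.005 ty 0.007 tz 0.218 spin -0.006 (max rows 0.9 lin, 0.0 rot)
433.4,203.9,89.5,180 -> tx 0.005 ty 0.007 tz 0.260 spin -0.006 (max rows 1.0 lin, 0.0 rot)
```

View pics/g28.png

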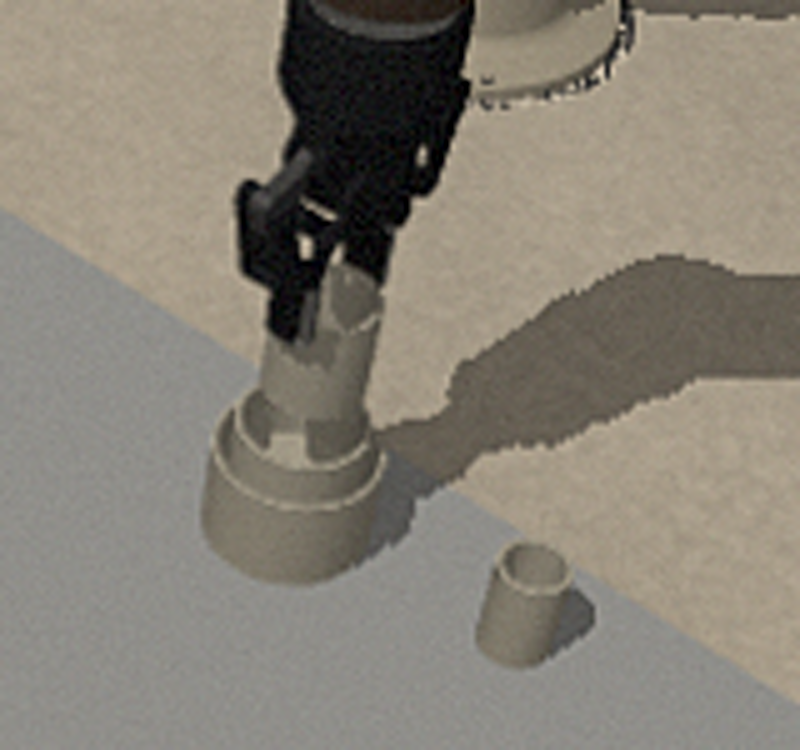

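Call:
{"fn": "play_rows", "kwargs": {"targets": [{"tx": 0.003, "ty": 0.005, "tz": 0.03, "spin": 0, "gripper": 1}, {"tx": 0.003, "ty": 0.005, "tz": 0.06, "spin": 0, "gripper": 1}, {"tx": 0.003, "ty": 0.005, "tz": 0.06, "spin": 0, "gripper": 1}, {"tx": 0.003, "ty": 0.005, "tz": 0.06, "spin": 0, "gripper": 1}]}}

```text
clock: 58.28
position: [433.1, 203.5, 139.8]
ee_rot: [-0.705, 0.709, -0.0, -0.0]
contact_force: [-0.0, 0.4, -0.3]
gripper_width: 47.2
```

```bash
python3 mv.py 433.4,203.9,100,180 433.4,203.9,89.5,180
```

```text
t58.27 pos [433.1 203.5 139.8] phi 179.7 w 47.2 F [-0.   0.4 -0.3] tilt 0.01 j6 -0.78
433.4,203.9,100,180 -> tx -0.001 ty -0.001 tz 0.159 spin -0.006 (max rows 0.6 lin, 0.0 rot)
433.4,203.9,89.5,180 -> tx -0.001 ty -0.001 tz 0.201 spin -0.006 (max rows 0.8 lin, 0.0 rot)
```

Call:
{"fn": "play_rows", "kwargs": {"targets": [{"tx": 0, "ty": 0, "tz": 0.04, "spin": 0, "gripper": 1}, {"tx": 0, "ty": 0, "tz": 0.08, "spin": 0, "gripper": 1}, {"tx": 0, "ty": 0, "tz": 0.12, "spin": 0, "gripper": 1}, {"tx": 0, "ty": 0, "tz": 0.16, "spin": 0, "gripper": 1}, {"tx": 0, "ty": 0, "tz": 0.19, "spin": 0, "gripper": 1}, {"tx": 0, "ty": 0, "tz": 0.197, "spin": 0, "gripper": 1}, {"tx": 0, "ty": 0, "tz": 0.197, "spin": 0, "gripper": 1}]}}

```text
clock: 59.15
position: [433.1, 203.6, 90.6]
ee_rot: [-0.705, 0.709, -0.0, 0.0]
contact_force: [0.0, 0.5, -0.7]
gripper_width: 47.5
```

```bash
python3 mv.py 433.4,203.9,89.5,180;  python3 -c "
from h import *
im=get_image('scene'); crop(im,'g29',330,150,490,300,5)"
```

```text
t59.15 pos [433.1 203.6  90.6] phi 179.7 w 47.5 F [ 0.   0.5 -0.7] tilt 0.01 j6 -0.78
433.4,203.9,89.5,180 -> tx -0.001 ty -0.001 tz 0.004 spin -0.006 (max rows 0.0 lin, 0.0 rot)
```

View pics/g29.png

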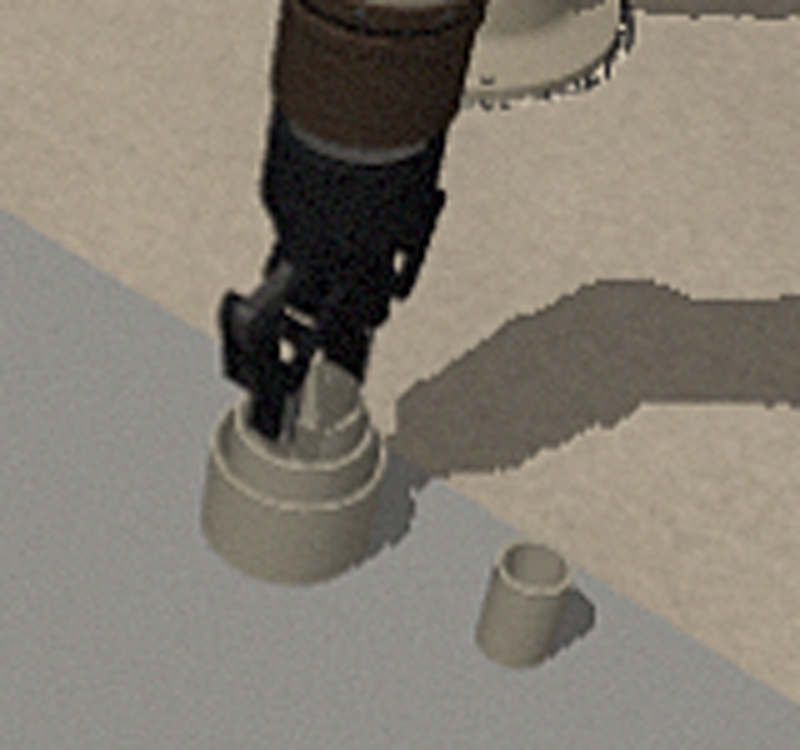

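Call:
{"fn": "play_rows", "kwargs": {"targets": [{"tx": 0, "ty": 0, "tz": 0.008, "spin": 0, "gripper": 1}, {"tx": 0, "ty": 0, "tz": 0.008, "spin": 0, "gripper": 1}, {"tx": 0, "ty": 0, "tz": 0.008, "spin": 0, "gripper": 0.2}, {"tx": 0, "ty": 0, "tz": 0.008, "spin": 0, "gripper": -1}, {"tx": 0, "ty": 0, "tz": 0.008, "spin": 0, "gripper": -1}, {"tx": 0, "ty": 0, "tz": 0.008, "spin": 0, "gripper": -1}, {"tx": 0, "ty": 0, "tz": -0.1, "spin": 0, "gripper": -1}, {"tx": 0, "ty": 0, "tz": -0.25, "spin": 0, "gripper": -1}, {"tx": -0.1, "ty": -0.2, "tz": -0.3, "spin": 0, "gripper": -1}, {"tx": -0.15, "ty": -0.4, "tz": -0.3, "spin": 0, "gripper": -1}, {"tx": -0.2, "ty": -0.5, "tz": -0.3, "spin": 0, "gripper": -1}, {"tx": -0.2, "ty": -0.5, "tz": -0.3, "spin": 0, "gripper": -1}]}}

```text
clock: 60.7
position: [559.6, 253.3, 164.6]
ee_rot: [-0.705, 0.709, 0.0, -0.0]
contact_force: [-0.2, -0.1, 0.3]
gripper_width: 85.2
```

```bash
python3 mv.py 417,328,130,180; python3 nest.py
```

```text
t60.70 pos [559.6 253.3 164.6] phi 179.7 w 85.2 F [-0.2 -0.1  0.3] tilt 0.03 j6 -0.69
417,328,130,180 -> tx -0.296 ty 0.572 tz 0.138 spin -0.007 (max rows 2.6 lin, 0.0 rot)
a (434.5, 204.2, 84.3, 282, np.float64(54.0))
b (432.8, 203.6, 66.5, 176, np.float64(70.6))
c (432.8, 204.8, 50.0, 118, np.float64(87.1))
d None
c None
d (417.3, 328.5, 36.3, 78, np.float64(54.9))
```

View pics/nest.png

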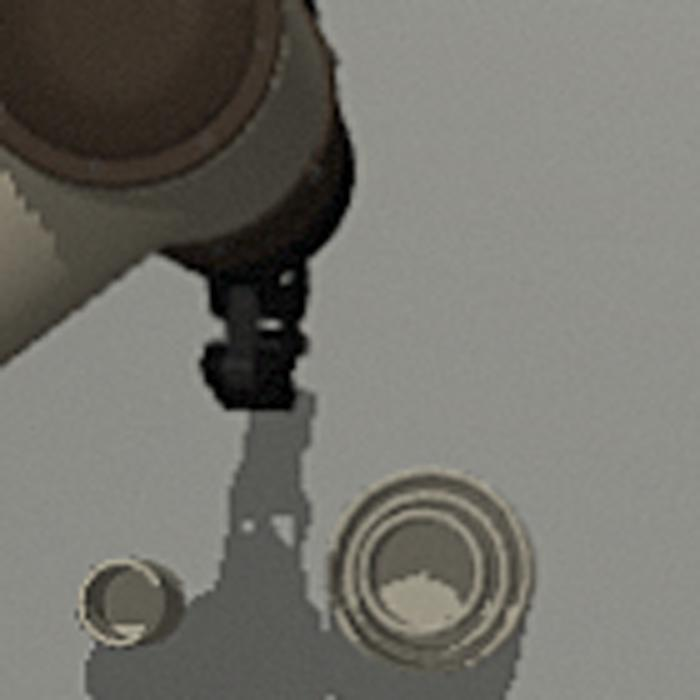

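Call:
{"fn": "play_rows", "kwargs": {"targets": [{"tx": -0.1, "ty": 0.2, "tz": 0, "spin": 0, "gripper": -1}, {"tx": -0.2, "ty": 0.38, "tz": 0, "spin": 0, "gripper": -1}, {"tx": -0.29, "ty": 0.53, "tz": 0.05, "spin": 0, "gripper": -1}, {"tx": -0.297, "ty": 0.57, "tz": 0.14, "spin": 0, "gripper": -1}, {"tx": -0.297, "ty": 0.57, "tz": 0.14, "spin": 0, "gripper": -1}, {"tx": -0.297, "ty": 0.57, "tz": 0.14, "spin": 0, "gripper": -1}, {"tx": -0.297, "ty": 0.57, "tz": 0.14, "spin": 0, "gripper": -1}]}}

```text
clock: 61.62
position: [417.0, 327.9, 131.5]
ee_rot: [-0.705, 0.709, 0.0, 0.001]
contact_force: [-0.3, -0.1, -0.3]
gripper_width: 85.7
```

```bash
python3 mv.py 417.5,328.3,56,180
```

```text
t61.62 pos [417.  327.9 131.5] phi 179.7 w 85.7 F [-0.3 -0.1 -0.3] tilt 0.10 j6 -0.98
417.5,328.3,56,180 -> tx -0.001 ty -0.002 tz 0.302 spin -0.007 (max rows 1.2 lin, 0.0 rot)
```

Call:
{"fn": "play_rows", "kwargs": {"targets": [{"tx": -0.001, "ty": -0.002, "tz": 0.1, "spin": 0, "gripper": -1}, {"tx": -0.001, "ty": -0.002, "tz": 0.22, "spin": 0, "gripper": -1}, {"tx": -0.001, "ty": -0.002, "tz": 0.29, "spin": 0, "gripper": -1}, {"tx": -0.001, "ty": -0.002, "tz": 0.302, "spin": 0, "gripper": -1}, {"tx": -0.001, "ty": -0.002, "tz": 0.302, "spin": 0, "gripper": -1}, {"tx": -0.001, "ty": -0.002, "tz": 0.302, "spin": 0, "gripper": 1}, {"tx": -0.001, "ty": -0.002, "tz": 0.302, "spin": 0, "gripper": 1}, {"tx": -0.001, "ty": -0.002, "tz": 0.302, "spin": 0, "gripper": 1}, {"tx": -0.001, "ty": -0.002, "tz": 0.302, "spin": 0, "gripper": 1}, {"tx": -0.001, "ty": -0.002, "tz": 0.302, "spin": 0, "gripper": 1}, {"tx": -0.001, "ty": -0.002, "tz": 0.302, "spin": 0, "gripper": 1}]}}

```text
clock: 63.0
position: [417.0, 328.6, 56.0]
ee_rot: [-0.706, 0.709, -0.0, 0.001]
contact_force: [-0.7, -0.1, 6.3]
gripper_width: 33.7
```

```bash
python3 mv.py
```

```text
t63.00 pos [417.  328.6  56. ] phi 179.8 w 33.7 F [-0.7 -0.1  6.3] tilt 0.09 j6 -0.98
```

Call:
{"fn": "play_rows", "kwargs": {"targets": [{"tx": 0, "ty": 0, "tz": -0.1, "spin": 0, "gripper": 1}, {"tx": 0, "ty": 0, "tz": -0.25, "spin": 0, "gripper": 1}, {"tx": 0, "ty": 0, "tz": -0.45, "spin": 0, "gripper": 1}, {"tx": 0, "ty": 0, "tz": -0.46, "spin": 0, "gripper": 1}, {"tx": 0, "ty": 0, "tz": -0.46, "spin": 0, "gripper": 1}, {"tx": 0, "ty": 0, "tz": -0.46, "spin": 0, "gripper": 1}]}}

```text
clock: 63.75
position: [415.9, 327.3, 168.5]
ee_rot: [-0.705, 0.709, -0.0, -0.002]
contact_force: [0.5, -0.3, -0.7]
gripper_width: 33.6
```

```bash
python3 mv.py 433.3,204.9,170,180;  python3 -c "
from h import *
im=get_image('scene'); crop(im,'g30',330,150,490,300,5)"
```

```text
t63.75 pos [415.9 327.3 168.5] phi 179.7 w 33.6 F [ 0.5 -0.3 -0.7] tilt 0.19 j6 -0.98
433.3,204.9,170,180 -> tx 0.489 ty -0.072 tz -0.005 spin -0.006 (max rows 2.0 lin, 0.0 rot)
```

View pics/g30.png

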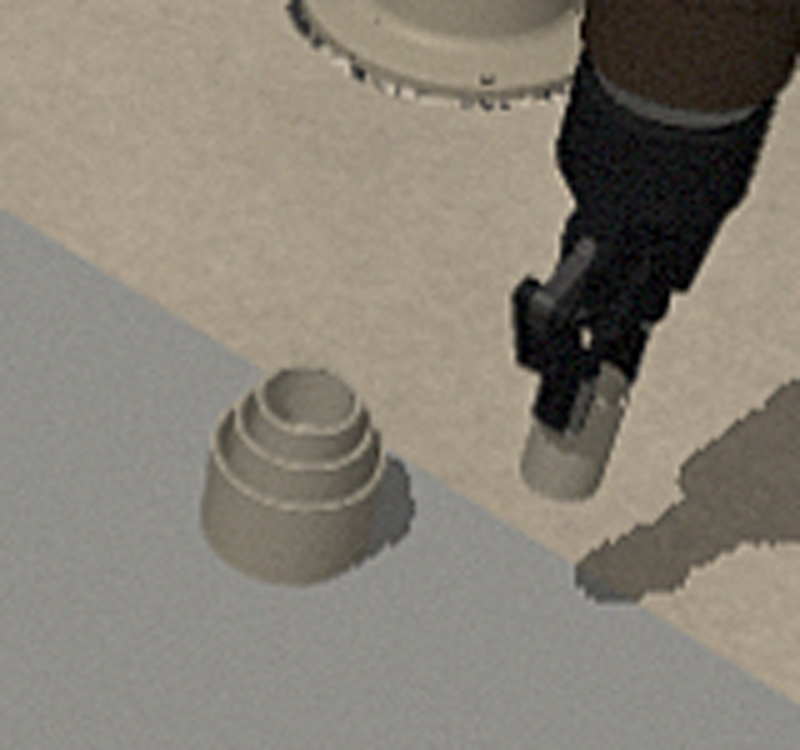

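Call:
{"fn": "play_rows", "kwargs": {"targets": [{"tx": 0.15, "ty": -0.02, "tz": 0, "spin": 0, "gripper": 1}, {"tx": 0.3, "ty": -0.045, "tz": 0, "spin": 0, "gripper": 1}, {"tx": 0.44, "ty": -0.065, "tz": 0, "spin": 0, "gripper": 1}, {"tx": 0.489, "ty": -0.072, "tz": 0.0, "spin": 0, "gripper": 1}, {"tx": 0.489, "ty": -0.072, "tz": 0.03, "spin": 0, "gripper": 1}, {"tx": 0.489, "ty": -0.072, "tz": 0.03, "spin": 0, "gripper": 1}, {"tx": 0.489, "ty": -0.072, "tz": 0.03, "spin": 0, "gripper": 1}, {"tx": 0.489, "ty": -0.072, "tz": 0.03, "spin": 0, "gripper": 1}]}}

```text
clock: 64.8
position: [434.1, 206.4, 162.6]
ee_rot: [-0.706, 0.708, -0.0, 0.0]
contact_force: [-0.8, -0.1, 0.4]
gripper_width: 33.7
```

```bash
python3 mv.py 433.2,205,106,180;  python3 -c "
from h import *
im=get_image('scene'); crop(im,'g31',330,150,490,300,5)"
```

```text
t64.80 pos [434.1 206.4 162.6] phi 179.8 w 33.7 F [-0.8 -0.1  0.4] tilt 0.01 j6 -0.79
433.2,205,106,180 -> tx 0.006 ty 0.004 tz 0.226 spin -0.005 (max rows 0.9 lin, 0.0 rot)
```

View pics/g31.png

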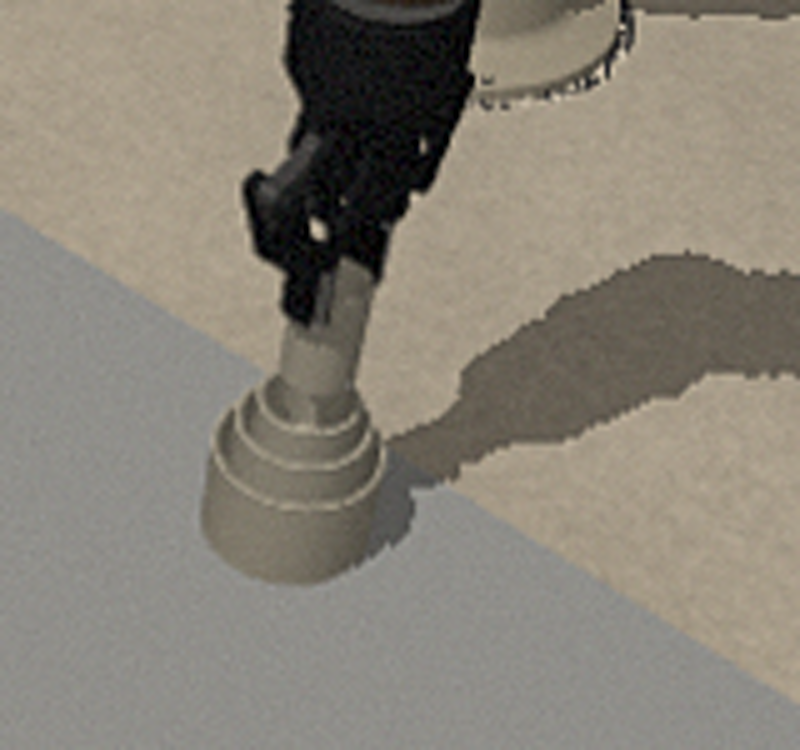

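Call:
{"fn": "play_rows", "kwargs": {"targets": [{"tx": 0.005, "ty": 0.004, "tz": 0.03, "spin": 0, "gripper": 1}, {"tx": 0.005, "ty": 0.004, "tz": 0.05, "spin": 0, "gripper": 1}, {"tx": 0.005, "ty": 0.004, "tz": 0.05, "spin": 0, "gripper": 1}, {"tx": 0.005, "ty": 0.004, "tz": 0.05, "spin": 0, "gripper": 1}]}}

```text
clock: 65.35
position: [433.2, 204.5, 150.1]
ee_rot: [-0.705, 0.709, -0.0, 0.0]
contact_force: [0.5, -1.0, -0.0]
gripper_width: 34.2
```

```bash
python3 mv.py 433.2,205,106,180;  python3 -c "
from h import *
im=get_image('scene'); crop(im,'g32',360,190,440,270,9)"
```

```text
t65.35 pos [433.2 204.5 150.1] phi 179.7 w 34.2 F [ 0.5 -1.  -0. ] tilt 0.01 j6 -0.79
433.2,205,106,180 -> tx -0.002 ty -0.000 tz 0.176 spin -0.006 (max rows 0.7 lin, 0.0 rot)
```

View pics/g32.png

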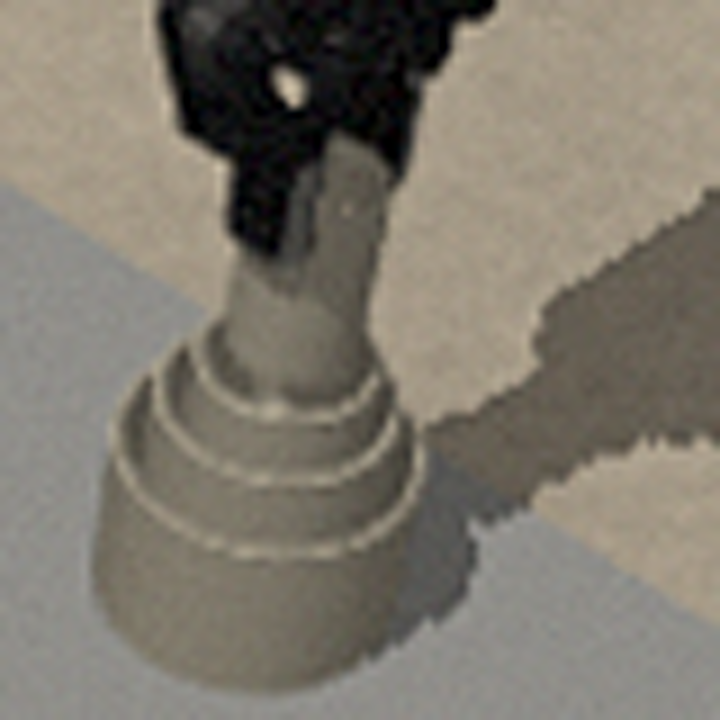

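Call:
{"fn": "play_rows", "kwargs": {"targets": [{"tx": 0, "ty": 0, "tz": 0.03, "spin": 0, "gripper": 1}, {"tx": 0, "ty": 0, "tz": 0.06, "spin": 0, "gripper": 1}, {"tx": 0, "ty": 0, "tz": 0.09, "spin": 0, "gripper": 1}, {"tx": 0, "ty": 0, "tz": 0.12, "spin": 0, "gripper": 1}, {"tx": 0, "ty": 0, "tz": 0.15, "spin": 0, "gripper": 1}, {"tx": 0, "ty": 0, "tz": 0.17, "spin": 0, "gripper": 1}, {"tx": 0, "ty": 0, "tz": 0.17, "spin": 0, "gripper": 1}]}}

```text
clock: 66.28
position: [432.9, 204.3, 107.1]
ee_rot: [-0.705, 0.709, -0.0, -0.0]
contact_force: [-0.8, 0.5, -0.6]
gripper_width: 33.8
```

```bash
python3 mv.py 433.2,205,104,180;  python3 -c "
from h import *
im=get_image('scene'); crop(im,'g33',360,190,440,270,9)"
```

```text
t66.28 pos [432.9 204.3 107.1] phi 179.7 w 33.8 F [-0.8  0.5 -0.6] tilt 0.05 j6 -0.79
433.2,205,104,180 -> tx -0.003 ty -0.001 tz 0.013 spin -0.006 (max rows 0.1 lin, 0.0 rot)
```

View pics/g33.png

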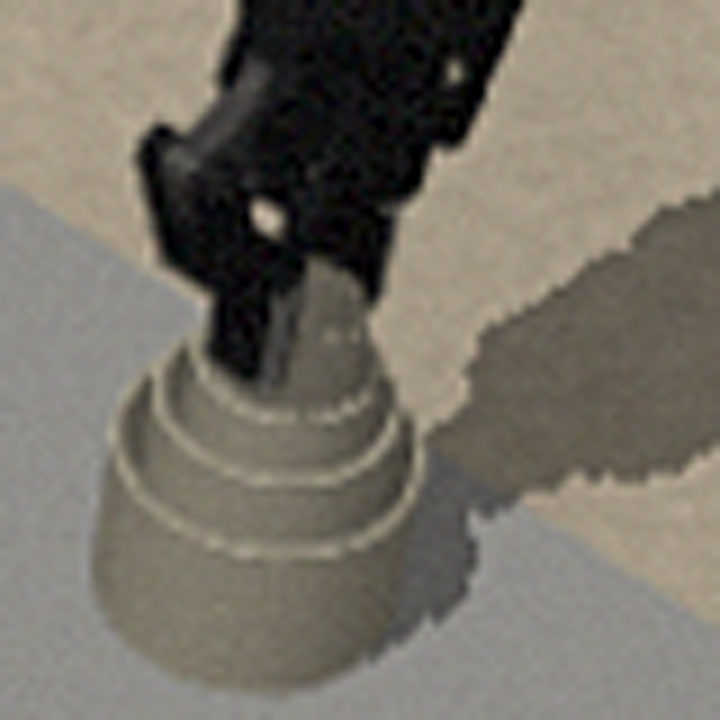

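Call:
{"fn": "play_rows", "kwargs": {"targets": [{"tx": 0, "ty": 0, "tz": 0.01, "spin": 0, "gripper": 1}, {"tx": 0, "ty": 0, "tz": 0.01, "spin": 0, "gripper": 1}, {"tx": 0, "ty": 0, "tz": 0.01, "spin": 0, "gripper": 0.4}, {"tx": 0, "ty": 0, "tz": 0.01, "spin": 0, "gripper": -0.5}, {"tx": 0, "ty": 0, "tz": 0.01, "spin": 0, "gripper": -1}, {"tx": 0, "ty": 0, "tz": 0.01, "spin": 0, "gripper": -1}, {"tx": 0, "ty": 0, "tz": -0.1, "spin": 0, "gripper": -1}, {"tx": 0, "ty": 0, "tz": -0.3, "spin": 0, "gripper": -1}, {"tx": 0.2, "ty": 0, "tz": -0.3, "spin": 0, "gripper": -1}, {"tx": 0.4, "ty": -0.05, "tz": -0.3, "spin": 0, "gripper": -1}, {"tx": 0.6, "ty": -0.1, "tz": -0.3, "spin": 0, "gripper": -1}, {"tx": 0.8, "ty": -0.2, "tz": -0.3, "spin": 0, "gripper": -1}]}}

```text
clock: 67.82
position: [482.0, 2.8, 183.0]
ee_rot: [-0.706, 0.708, -0.0, 0.0]
contact_force: [1.1, 1.3, -1.1]
gripper_width: 85.4
```

```bash
python3 mv.py 620,-276,170,180; python3 nest.py; python3 st.py; python3 -c "
from h import *
im=get_image('scene'); save(im,'s34')"
```

```text
t67.83 pos [482.    2.8 183. ] phi 179.8 w 85.4 F [ 1.1  1.3 -1.1] tilt 0.04 j6 -0.35
620,-276,170,180 -> tx 1.113 ty -0.556 tz 0.052 spin -0.005 (max rows 5.0 lin, 0.0 rot)
a None
b None
c None
d None
c None
d None
stand [426. 151.] [ 783.4 -123.3] [60.5 46.2] 44.9 s -119 w 337 z 93.8
stand [555. 296.] [ 482.  -385.1] [63.1 27.1] 8.3 s 87 w -4 z 92.8
stand [529. 300.] [ 474.  -328.8] [63.4 27.5] 9.9 s 31 w -2 z 92.9
stand [501. 304.] [ 465.2 -269.7] [63.4 25.9] 10.4 s -29 w -1 z 93.0
stand [472. 308.] [ 454.4 -210.9] [65.4 26.3] 10.9 s -89 w -2 z 93.0
```

View pics/s34.png

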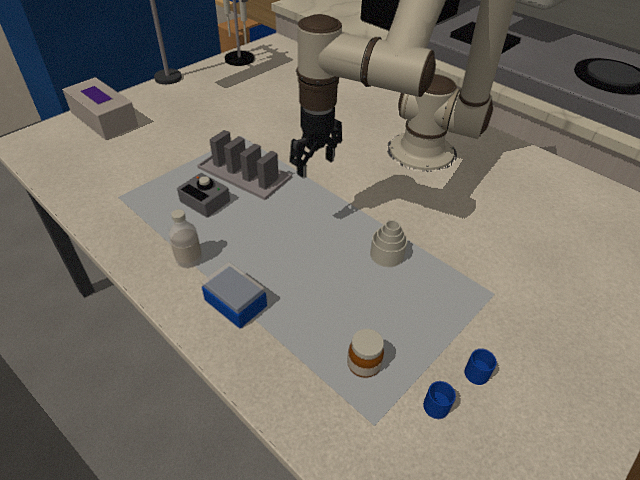

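Call:
{"fn": "play_rows", "kwargs": {"targets": [{"tx": 0.2, "ty": -0.1, "tz": 0, "spin": 0, "gripper": 1}, {"tx": 0.4, "ty": -0.2, "tz": 0, "spin": 0, "gripper": 1}, {"tx": 0.6, "ty": -0.3, "tz": 0, "spin": 0, "gripper": 1}, {"tx": 0.8, "ty": -0.42, "tz": 0, "spin": 0, "gripper": 1}, {"tx": 1, "ty": -0.556, "tz": 0.0, "spin": 0, "gripper": 1}, {"tx": 1, "ty": -0.556, "tz": 0.05, "spin": 0, "gripper": 1}, {"tx": 1, "ty": -0.556, "tz": 0.05, "spin": 0, "gripper": 1}, {"tx": 1, "ty": -0.556, "tz": 0.05, "spin": 0, "gripper": 1}]}}

```text
clock: 68.97
position: [619.7, -244.8, 170.5]
ee_rot: [-0.706, 0.708, 0.0, -0.0]
contact_force: [-0.2, 0.4, 0.8]
gripper_width: -0.1
```

```bash
python3 mv.py 621,-275.5,110,180; python3 nest.py; python3 st.py
```

```text
t68.97 pos [ 619.7 -244.8  170.5] phi 179.9 w -0.1 F [-0.2  0.4  0.8] tilt 0.02 j6 0.13
621,-275.5,110,180 -> tx 0.123 ty -0.006 tz 0.242 spin -0.003 (max rows 1.1 lin, 0.0 rot)
a (434.4, 204.0, 84.0, 249, np.float64(54.9))
b (432.6, 203.5, 66.4, 209, np.float64(70.3))
c (433.1, 204.7, 49.7, 133, np.float64(86.7))
d (434.1, 205.5, 35.9, 89, np.float64(102.5))
c None
d None
stand [555. 296.] [ 482.2 -384.9] [63.2 25.3] 8.6 s 87 w -4 z 92.9
stand [529. 300.] [ 474.2 -330.1] [63.  28.3] 9.0 s 32 w -2 z 93.0
stand [263. 314.] [433.1 205. ] [47.8 48.7] 46.7 s -502 w 48 z 87.8
```

View pics/nest.png

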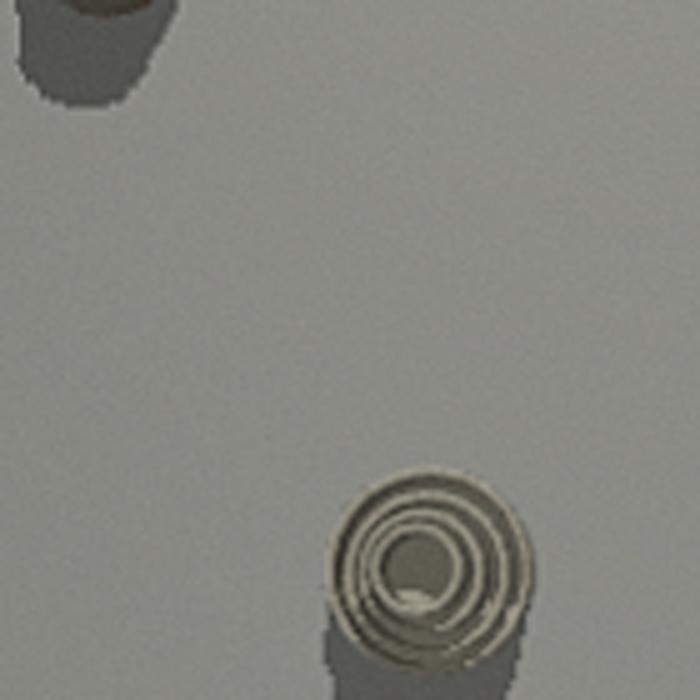

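Call:
{"fn": "play_rows", "kwargs": {"targets": [{"tx": 0.08, "ty": -0.006, "tz": 0, "spin": 0, "gripper": 1}, {"tx": 0.123, "ty": -0.006, "tz": 0.1, "spin": 0, "gripper": 1}, {"tx": 0.123, "ty": -0.006, "tz": 0.24, "spin": 0, "gripper": 1}, {"tx": 0.123, "ty": -0.006, "tz": 0.24, "spin": 0, "gripper": 1}, {"tx": 0.123, "ty": -0.006, "tz": 0.24, "spin": 0, "gripper": 1}]}}

```text
clock: 69.7
position: [622.2, -277.8, 111.6]
ee_rot: [-0.706, 0.709, -0.001, 0.0]
contact_force: [0.3, -0.7, 0.3]
gripper_width: -0.1
```

```bash
python3 mv.py 621,-275.5,87,180; python3 -c "
from h import *
im=get_image('scene'); crop(im,'g35',150,120,310,240,5)"
```

```text
t69.70 pos [ 622.2 -277.8  111.6] phi 179.8 w -0.1 F [ 0.3 -0.7  0.3] tilt 0.14 j6 0.18
621,-275.5,87,180 -> tx -0.009 ty 0.005 tz 0.098 spin -0.005 (max rows 0.4 lin, 0.0 rot)
```

View pics/g35.png

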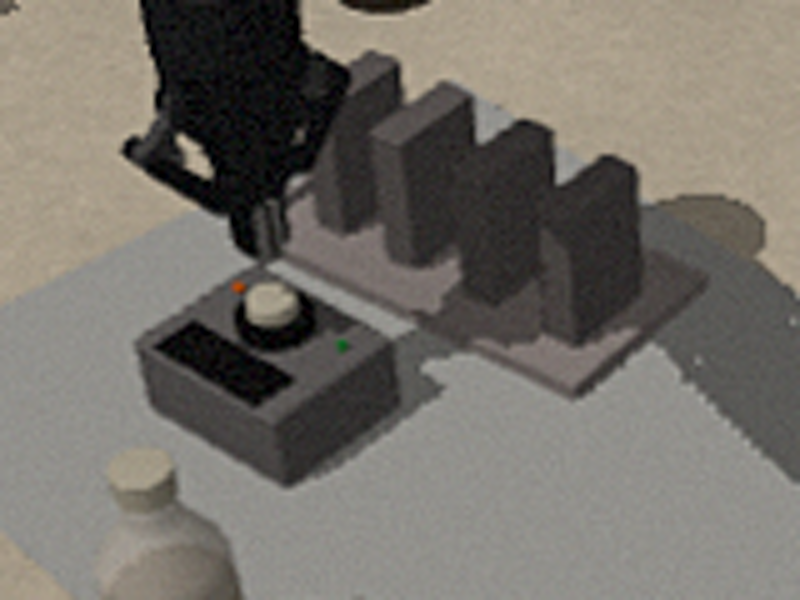

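Call:
{"fn": "play_rows", "kwargs": {"targets": [{"tx": -0.008, "ty": 0.004, "tz": 0.05, "spin": 0, "gripper": 1}, {"tx": -0.008, "ty": 0.004, "tz": 0.09, "spin": 0, "gripper": 1}, {"tx": -0.008, "ty": 0.004, "tz": 0.11, "spin": 0, "gripper": 1}, {"tx": -0.008, "ty": 0.004, "tz": 0.125, "spin": 0, "gripper": 1}, {"tx": -0.008, "ty": 0.004, "tz": 0.125, "spin": 0, "gripper": 1}]}}

```text
clock: 70.38
position: [620.1, -274.8, 80.2]
ee_rot: [-0.706, 0.709, 0.0, -0.0]
contact_force: [-2.6, 3.2, 6.9]
gripper_width: -0.3
```

```bash
python3 mv.py
```

```text
t70.38 pos [ 620.1 -274.8   80.2] phi 179.8 w -0.3 F [-2.6  3.2  6.9] tilt 0.04 j6 0.18
```

Call:
{"fn": "play_rows", "kwargs": {"targets": [{"tx": 0, "ty": 0, "tz": 0.012, "spin": 0, "gripper": 1}, {"tx": 0, "ty": 0, "tz": 0.018, "spin": 0, "gripper": 1}, {"tx": 0, "ty": 0, "tz": 0.018, "spin": 0, "gripper": 1}, {"tx": 0, "ty": 0, "tz": 0.018, "spin": 0, "gripper": 1}]}}

```text
clock: 70.88
position: [620.2, -274.9, 79.8]
ee_rot: [-0.706, 0.708, -0.001, -0.0]
contact_force: [-8.7, 6.9, 22.4]
gripper_width: 0.1
```

```bash
python3 mv.py; python3 -c "
from h import *
im=get_image('scene'); crop(im,'g36',170,150,250,220,9)"
```

```text
t70.88 pos [ 620.2 -274.9   79.8] phi 179.8 w 0.1 F [-8.7  6.9 22.4] tilt 0.08 j6 0.18
```

View pics/g36.png

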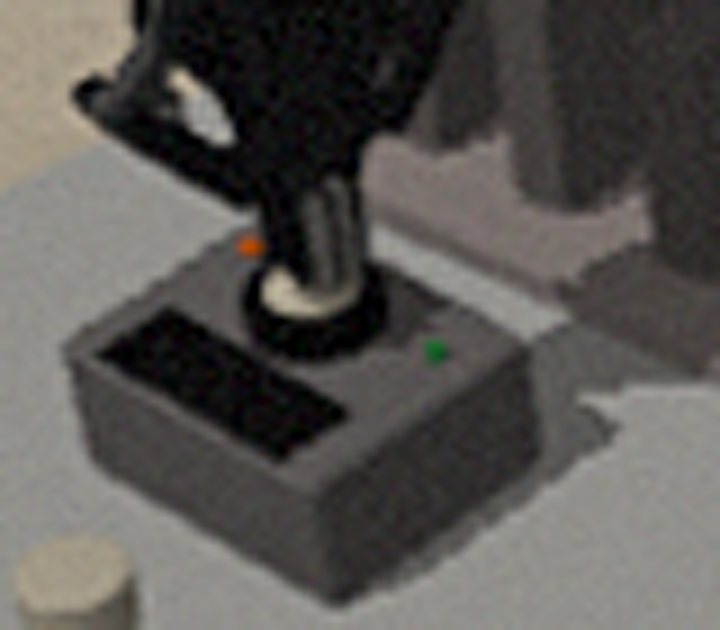

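Call:
{"fn": "play_rows", "kwargs": {"targets": [{"tx": 0, "ty": 0, "tz": -0.05, "spin": 0, "gripper": 1}, {"tx": 0, "ty": 0, "tz": -0.2, "spin": 0, "gripper": 1}, {"tx": 0, "ty": 0, "tz": -0.4, "spin": 0, "gripper": 1}, {"tx": 0, "ty": 0, "tz": -0.5, "spin": 0, "gripper": 1}, {"tx": -0.3, "ty": 0, "tz": -0.5, "spin": 0, "gripper": 1}, {"tx": -0.5, "ty": 0, "tz": -0.5, "spin": 0, "gripper": 1}, {"tx": -0.5, "ty": 0, "tz": -0.5, "spin": 0, "gripper": 1}, {"tx": -0.5, "ty": 0, "tz": -0.5, "spin": 0, "gripper": 1}, {"tx": -0.5, "ty": 0, "tz": -0.5, "spin": 0, "gripper": 1}]}}

```text
clock: 72.05
position: [620.8, -151.3, 199.0]
ee_rot: [-0.705, 0.709, 0.0, -0.0]
contact_force: [0.2, -0.3, -0.8]
gripper_width: -0.1
```

```bash
python3 mv.py; python3 nest.py; python3 st.py; python3 -c "
from h import *
im=get_image('scene'); save(im,'s37')
P=cloud(get_image('top')); print(P[228:234,494:502,2].round())"
```

```text
t72.05 pos [ 620.8 -151.3  199. ] phi 179.6 w -0.1 F [ 0.2 -0.3 -0.8] tilt 0.02 j6 -0.02
a (434.4, 204.1, 84.0, 239, np.float64(54.8))
b (432.9, 203.5, 66.2, 207, np.float64(70.6))
c (433.3, 204.6, 49.9, 132, np.float64(86.8))
d (434.1, 205.7, 36.0, 90, np.float64(102.4))
c None
d None
stand [555. 296.] [ 482.1 -384.7] [63.4 28.7] 9.1 s 87 w -4 z 92.9
stand [529. 299.] [ 474.1 -329.7] [63.6 27.9] 10.1 s 31 w -2 z 93.0
stand [500. 304.] [ 465.1 -269.7] [63.5 26.6] 10.2 s -29 w -1 z 92.9
stand [472. 308.] [ 454.4 -211.1] [64.9 25.8] 9.7 s -89 w -2 z 93.3
[[72. 70. 71. 75. 70. 72. 73. 71.]
 [74. 73. 73. 70. 71. 74. 72. 71.]
 [74. 67. 70. 70. 70. 68. 70. 69.]
 [72. 73. 70. 74. 71. 72. 70. 70.]
 [70. 67. 70. 73. 71. 69. 74. 71.]
 [66. 71. 70. 72. 75. 71. 74. 71.]]
```

View pics/s37.png

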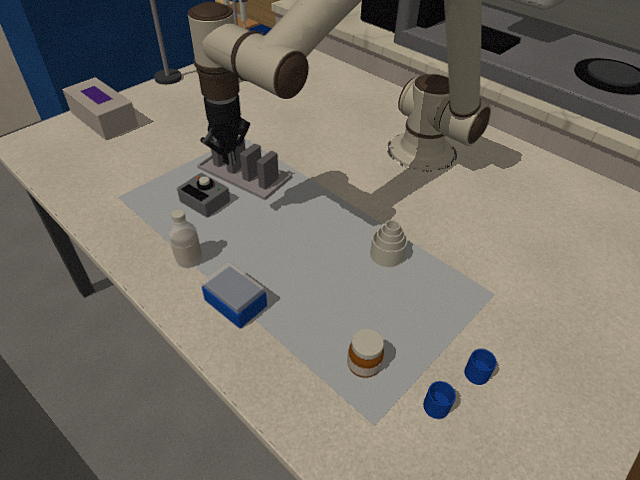

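Everything is in place, and the arm is clear of all objects. Handing in.

```bash
python3 -c "
from bench import job_done
print(job_done())"
```

```text
the job is handed in; nothing more can be done
None
```

The job was handed in at about 72 s, and my last checks agreed with the goal. `job_done()` gives no verdict, so I don't know the official result.

- **Cartridges:** All four were present. I tipped each one upright against the side of the lamp box, gripped it again, and stood it on the tray floor. The last measurement put them at about −89, −29, +31 and +87 mm along the tray and within 4 mm of its centre line. Their tops were at about 93 mm, where 94 mm is expected.
- **Cups:** All four are nested: b in a, c in b, d in c. Rim heights were about 55, 70.6, 86.8 and 102.4 mm, which is the expected 16 mm step, with centres within about 3 mm of each other. cup_c was knocked about 5 cm during the run, so I located it again before gripping it.
- **Start button:** I pressed it after everything else was in place. At 22 N the tool stopped moving down, so the button was at the end of its travel, and it sprang back up afterwards. I could not read the button's travel directly.
- **Left alone:** The bottle, tip box, jar and blue cups looked unmoved in the last picture, though I did not re-measure them. The arm was about 200 mm up and touching nothing.

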